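# Change over the roller mixer in a casting workshop

### The arm

A 6-joint arm with a two-finger parallel gripper is mounted at the origin on the work surface. World frame = base frame: x ahead of the robot, y to its left, z up, the work surface at z = 0. Lengths are in m, angles in rad, forces in N, time in s.
With the tool pointing down it reaches from about 0.35 to 0.875 m from the base axis. Payload 4.2 kg.
Tool frame: the origin (TCP) lies between the finger pads; the fingertips stand 25 mm ahead of it and the grasp point (between the pads) lies 6 mm ahead of it; z points along the fingers, x is the direction in which the jaws open and shut, and the axes are right-handed (so a half turn about z gives the same grasp; the last joint's range is limited). The gripper opens to 85 mm and grips with 20 to 120 N. Pads are 22 mm wide; open, the fingers measure 114 mm over their backs; the gripper's body (76 mm by 85 mm) begins 54 mm behind the grasp point. The pads swing forward as they close: fully open they stand 13 mm farther back than shut.
Start: joints at [1.544, 0.385, 0.008, 0, -1.194, -0.259], TCP at [0.176, 0.6, 0.256] pointing down, gripper open.
Joint ranges: [-3.14, 3.14], [-1.21, 2.06], [-1.07, 1.41], [-3.16, 2.05], [-2.99, -0.16], [-3.1, 3.1]. Speed limits (rad/s): [2.79, 2.79, 3.14, 3.14, 3.14, 3.14].

### API

Orientations are given as a rotation vector (axis times angle).
In Python, from bench import status, camera, camera_params, workorder, spotter gives the robot as it stands.
- The arm moves only by the tool carry_out, never from a script. Its argument "targets" is a list of rows, each an object of numbers: "x", "y", "z": the shift along the tool's x, y, z each as a share of 0.25 m, from -1 to 1; "wx", "wy", "wz": the turn, a rotation vector about the tool's x, y, z each as a share of 2 pi rad, from -1 to 1. In form: [{"x": .., "y": .., "z": .., "wx": .., "wy": .., "wz": ..}, ...]. A call has 1 to 8 rows; each row is the pose to reach, as a shift and turn from the pose commanded when the call began, along the tool's axes at that moment, turning the shorter way round; what a row does not reach only later rows make up. A row lasts 1/10 s, in which the tool goes at most 50 mm and 8.59 degrees, less where a joint would pass 70% of its speed; a pose out of reach is approached as far as the arm can. A call with a number of a shift or a turn outside -1 to 1 is refused whole. A call with a gripper value outside its range is refused whole. "grip" is the opening, from -1 (shut) to 1 (fully open), so that 0 is half open, set as the call begins (left out, the last holds). The fingers move at their own pace and stop on an object; "grip_force" is the grip in N (left out, the last holds). Time passes only in rows, so rows that repeat a pose let the fingers close. It gives the time, the measured TCP pose, the force and the opening at its end, in the units of the state.
- status.get_obs(): the state, without advancing time (a new reading comes with each control period).
- camera(name): name is "scene" or "top" or "wrist"; returns the picture (480x640x3 uint8, red, green, blue); there is no depth.
- camera_params(name): a dict with "intrinsics" (3x3 intrinsics, pixels), "position" and "orientation" of the camera in the world. Camera axes: x right, y down, z forward; pixel columns grow to the right and rows downward; lengths in m; the calibration is good to about 2 mm. A picture is of the moment at which its call begins: read the wrist's pose just before it. camera_params takes no time and is no camera call; for the wrist camera it gives the pose at the moment of the call.
- workorder.hand_in(): hands the job in, once; it reports no verdict.
Trained networks look in the newest picture that a camera, given by its name, has taken for a name from the list of things; names that differ only in an ending like _2 or _b are one class to them, and where a whole thing is asked for, a point or a joint stands for the part that bears it (a point fixed in the world has none). Each returns a list of dicts, best first, with "p" (0 to 1); they miss things now and then, are a little off and sometimes report something else, mostly with a low value. They report only what shows in the picture. A call takes as long as a camera call.
- spotter.trace(label, camera): "region" (480x640 bool, what is visible of it).
- spotter.mark_of(label, camera): "location" ([x, y, z] in m, in world coordinates, good to about 4 mm: a listed point, or the origin of a listed thing).
The state is a dict: "time": time; "joint_positions": joint angles; "qd": joint speeds; "effort": joint torques, N m; "ee_pos": TCP position; "tcp_rot": TCP orientation; "wrist_force": force on the tool from outside, world axes, zero at the start; "torque": the same for the moment, N m; "grip_width": finger opening in m.
Only numpy, scipy, OpenCV 4.12 (cv2) and the standard library are available. Lean on these libraries where they do the work, as an engineer would, in place of code of your own. Each camera call takes 0.05 s, during which the arm holds its last target.

### The job

Change over the roller mixer while it is switched off: take off what has finished mixing (the wide jar and the slim bottle) and stand each upright in its own labelled compartment of the storage rack, and lay every white bottle waiting on the bench on its side on the rollers, each down in a valley of its own and along the rollers, either way round. Only when all that is done, push the mixer's toggle switch fully over to on, away from the robot; leave everything else on the bench where it is.

Things in the scene. Friction and masses are not known exactly. Their poses are not given: they have to be found in the camera images.
- bottle_a: A white capped plastic bottle waiting to be mixed (two or three alike), upright on the bench at the start: round body 56 mm diameter up to 88 mm high, sloping shoulder, black cap 32 mm diameter from 106 to 130 mm; 0.18 to 0.35 kg, centre of mass about 52 mm up. Origin: centre of its underside; z axis runs from underside to cap.
- bottle_b: A white capped plastic bottle waiting to be mixed (two or three alike), upright on the bench at the start: round body 56 mm diameter up to 88 mm high, sloping shoulder, black cap 32 mm diameter from 106 to 130 mm; 0.18 to 0.35 kg, centre of mass about 52 mm up. Origin: centre of its underside; z axis runs from underside to cap.
- bottle_c: A white capped plastic bottle waiting to be mixed (two or three alike), upright on the bench at the start: round body 56 mm diameter up to 88 mm high, sloping shoulder, black cap 32 mm diameter from 106 to 130 mm; 0.18 to 0.35 kg, centre of mass about 52 mm up. Origin: centre of its underside; z axis runs from underside to cap.
- bottle_a_mid (a point): Point on the axis of bottle_a, 65 mm from its underside (half its length).
- bottle_b_mid (a point): Point on the axis of bottle_b, 65 mm from its underside (half its length).
- bottle_c_mid (a point): Point on the axis of bottle_c, 65 mm from its underside (half its length).
- wide_jar: The wide white jar, already mixed, lying on the mixer's rollers at the start with its cap towards the robot: body 66 mm diameter for 80 mm, black cap 54 mm diameter, 110 mm long overall, about 0.25 kg. Origin: centre of its underside; z axis from underside to cap. Lying in a valley between two rollers its axis is 81 mm above the bench.
- slim_bottle: The slim white bottle, already mixed, lying on the rollers at the start with its cap towards the robot: body 48 mm diameter for 100 mm, black cap 26 mm diameter, 140 mm long overall, about 0.25 kg. Origin: centre of its underside; z axis from underside to cap. Lying between two rollers its axis is 70 mm above the bench.
- mixer: Pale bench roller mixer with dark rollers (fixed), 348 mm wide along its y: eight parallel rollers, 18 mm diameter, 170 mm long, along its x axis, 44 mm apart, axes 45 mm above the bench, still while it is off. Near end plate x -97 to -85 mm, 63 mm high; drive housing x 85 to 115 mm, 65 mm high; low shelf behind it to x 187, 35 mm high. Origin: on the bench under the rollers' middle; x points away from the robot.
- bed (a point): Point over the rollers' middle (mixer x = y = 0), 74.7 mm above the bench: the height of the axis of a 56 mm bottle resting in a valley on two rollers; axes as the mixer's. The seven valleys lie at y = 0, +-44, +-88 and +-132 mm; 56 mm bottles do not fit in neighbouring valleys.
- switch (a joint): Mixer's toggle switch, a steel lever 55 mm long with a 26 mm ball at its tip, on a black block on the low shelf behind the drive housing; pivot at mixer x = 151, y = -60 mm, 57 mm above the bench. 0 = off, leaning towards the robot by about 0.5 rad (mixer -x); 1.0 rad = fully on, leaning away (mixer +x). It stays where it is left and moves with a light push.
- switch_tip (a point): The tip of the switch lever; it moves with the lever.
- rack: Plywood storage rack (fixed; place and yaw vary), 100 x 274 mm: three open-topped compartments in a row along its y, walls 30 mm high, each with a silhouette label front and back. Wide one at the -y end (wide jar), one in the middle (holds the tub), slim one at the +y end (slim bottle). Origin: centre of its underside.
- slot_wide (a point): Centre of the floor of the wide compartment: the wide jar's own place. Inside 84 x 84 mm, walls rise 22 mm above this point.
- slot_slim (a point): Centre of the floor of the slim compartment: the slim bottle's own place. Inside 64 x 64 mm, walls rise 22 mm above this point.
- tub: Bystander: grey tub with white lid, 62 mm diameter, 46 mm high, in the rack's middle compartment. Origin: centre of its underside.
- pail: Bystander: open white pail, 110 mm diameter, 105 mm high. Origin: centre of its underside.
- mould: Bystander: round mould, wooden disc with a green top, 170 mm diameter, 28 mm high with short brass pins. Origin: centre of its underside.
- tin: Bystander: aluminium tin, 60 mm diameter, 75 mm high. Origin: centre of its underside.
- palette_knife: Bystander: palette knife lying on the bench, 190 mm long. Origin: underside of its middle, x along it.
- dust_brush: Bystander: brush lying on the bench, 180 mm long. Origin: underside of its middle, x along it.
- riffler: Bystander: steel ball-ended modelling tool lying on the bench, 150 mm long. Origin: underside of its middle, x along it.

How it is judged:
By the outcome, as a careful person would: the job done as asked, in the order asked, and still so for the second after the job is handed in, with the robot touching nothing.
Of bottle_a, bottle_b, bottle_c only 2 to 3 are there at a start; the rules pass over those that are not, and their reading is None.
At some moment in a run one of bottle_a, bottle_b, bottle_c may be knocked a few centimetres aside while the robot is not near it.
It also fails if it takes over 210 s, if anything falls off the work surface, if the arm or the gripper's body presses on something with over 40 N, if the wrist force passes 120 N, or if a joint passes its speed limit or range.

## Working session

There is one attempt and no reset: what is moved stays moved. The work goes in short steps, Python scripts to look and compute and a tool call to move; the robot and the scene stay as the last step left them, time stands still between calls to the robot, and variables do not carry over. Pictures are saved under pics/ and viewed, and the job is handed in when it is done.

Besides the shell and the picture viewer there is one more tool, called after "Call:" as a command line: name --argument value ..., lists and objects as JSON in quotes. carry_out: Moves the arm, as the interface text tells. Its arguments: {"type":"object","properties":{"targets":{"type":"array"},"grip":{"type":"number"},"grip_force":{"type":"number"}},"required":["targets"]}

```bash
ls; mkdir -p pics
python3 - <<'E'
from bench import status,camera,camera_params
import cv2,numpy as np
o=status.get_obs();print(o)
for n in("scene","top","wrist"):
    im=camera(n);cv2.imwrite(f"pics/{n}0.png",im[:,:,::-1]);p=camera_params(n);print(n,p)
E
```

```text
pics
{'time': 0.0, 'joint_positions': array([ 1.54362018e+00,  3.85551867e-01,  6.60007260e-03, -5.39733860e-04,
       -1.19402724e+00, -2.58602041e-01]), 'qd': array([-8.49303175e-05,  2.41972177e-05,  2.59440581e-04, -7.21499407e-05,
        1.59038627e-04, -5.75296539e-04]), 'effort': array([-2.47040307e-04, -3.92291844e+01,  1.88406962e+01,  4.18628007e+00,
       -4.55636153e-03, -6.92486452e-06]), 'ee_pos': array([0.1760081 , 0.59912825, 0.25520825]), 'tcp_rot': array([ 1.88116311e+00, -2.51392993e+00,  2.19770037e-03]), 'wrist_force': array([-0.81285018, -0.02160054,  0.05759891]), 'torque': array([-0.02845438,  0.00066297,  0.00204961]), 'grip_width': 0.08537216599288208}
scene {'intrinsics': array([[565.59939299,   0.        , 329.84034969],
       [  0.        , 565.59939299, 224.57689501],
       [  0.        ,   0.        ,   1.        ]]), 'position': array([ 1.51842375, -0.20390937,  0.99958653]), 'orientation': array([-1.87847805, -1.49808218,  0.6880213 ])}
top {'intrinsics': array([[516.58373497,   0.        , 325.03883689],
       [  0.        , 516.58373497, 245.59401422],
       [  0.        ,   0.        ,   1.        ]]), 'position': array([3.60355164e-01, 1.05196158e-03, 1.52729983e+00]), 'orientation': array([-2.16995306,  2.13908849, -0.14662198])}
wrist {'intrinsics': array([[367.58153253,   0.        , 319.8873794 ],
       [  0.        , 367.58153253, 233.57548124],
       [  0.        ,   0.        ,   1.        ]]), 'position': array([0.24933946, 0.5776197 , 0.37190117]), 'orientation': array([ 1.75825491, -2.35233447, -0.35801633])}
```

View pics/top0.png

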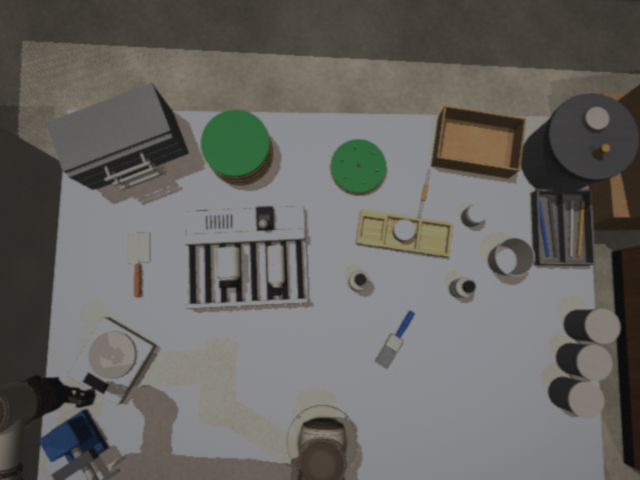

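View pics/scene0.png

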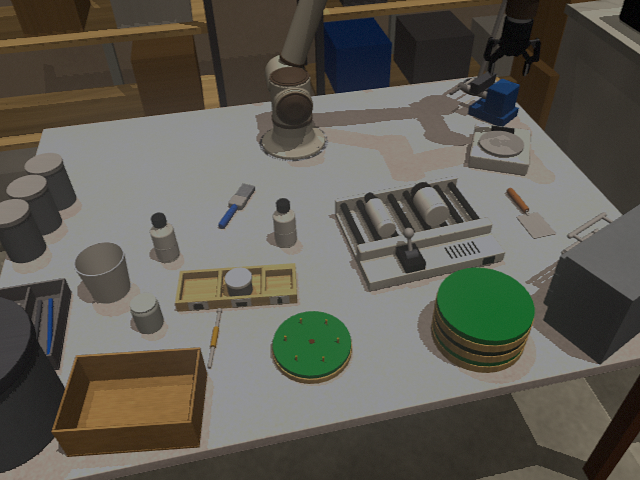

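Run:
```python
from bench import status,camera,camera_params,spotter
import numpy as np
for n in("top","scene"):
    camera(n)
    for l in ["bottle_a","wide_jar","slim_bottle","mixer","switch_tip","bed","rack","slot_wide","slot_slim","tub","pail","mould","tin"]:
        r=spotter.mark_of(l,n)
        print(n,l,[(round(d['p'],2),np.round(d['location'],3).tolist()) for d in r[:5]])
print(status.get_obs()['time'])
```

```text
top bottle_a [(0.85, [0.453, -0.096, 0.002]), (0.72, [0.438, -0.394, 0.002])]
top wide_jar [(0.86, [0.538, 0.27, 0.081]), (0.56, [0.609, -0.228, 0.01]), (0.51, [0.546, 0.147, 0.07])]
top slim_bottle [(0.82, [0.544, 0.146, 0.067]), (0.51, [0.598, -0.237, -0.003])]
top mixer []
top switch_tip [(0.4, [0.605, 0.172, 0.107])]
top bed [(0.63, [0.478, 0.224, 0.079])]
top rack [(0.82, [0.594, -0.236, -0.003]), (0.65, [0.539, 0.27, 0.082]), (0.16, [0.48, 0.227, 0.074])]
top slot_wide [(0.88, [0.586, -0.322, 0.006]), (0.2, [0.478, 0.226, 0.002])]
top slot_slim [(0.61, [0.615, -0.139, 0.008]), (0.38, [0.292, -0.214, -0.003])]
top tub [(0.65, [0.609, -0.228, 0.01])]
top pail [(0.93, [0.526, -0.53, 0.0]), (0.69, [0.44, -0.396, -0.001]), (0.23, [0.546, 0.148, 0.068]), (0.2, [0.594, -0.233, -0.004])]
top mould [(0.7, [0.799, -0.1, 0.004]), (0.59, [0.474, 0.225, -0.001])]
top tin [(0.69, [0.451, -0.098, 0.0]), (0.58, [0.652, -0.436, 0.001]), (0.54, [0.494, 0.547, -0.0])]
scene bottle_a [(0.71, [0.454, -0.1, -0.002])]
scene wide_jar [(0.92, [0.535, 0.271, 0.083])]
scene slim_bottle []
scene mixer [(0.73, [0.475, 0.226, -0.002])]
scene switch_tip [(0.56, [0.606, 0.171, 0.106]), (0.36, [0.536, 0.27, 0.085])]
scene bed [(0.76, [0.476, 0.223, 0.076])]
scene rack [(0.58, [0.595, -0.236, 0.004])]
scene slot_wide [(0.7, [0.588, -0.324, 0.007]), (0.44, [0.608, 0.171, 0.104])]
scene slot_slim [(0.8, [0.612, -0.136, 0.008])]
scene tub [(0.92, [0.602, -0.232, 0.009]), (0.16, [0.472, 0.225, 0.077])]
scene pail [(0.96, [0.52, -0.533, 0.004])]
scene mould [(0.64, [0.802, -0.097, 0.005]), (0.39, [0.5, 0.55, 0.002]), (0.35, [0.598, -0.232, 0.004])]
scene tin [(0.69, [0.651, -0.436, -0.002])]
1.55
```

The pictures show two white bottles, at top-view pixels (358,281) and (464,288). The jar (228,262) and slim bottle (276,265) lie on the mixer, and the rack is at about (404,233). Next I'll refine the mixer and rack yaw.

```bash
cat > h.py <<'E'
import numpy as np,cv2
from scipy.spatial.transform import Rotation as Rn
from bench import status,camera,camera_params,spotter
def proj(n,P):
    c=camera_params(n);R=Rn.from_rotvec(c['orientation']).as_matrix()
    q=(np.atleast_2d(P)-c['position'])@R
    u=q@c['intrinsics'].T
    return u[:,:2]/u[:,2:]
def ray(n,uv,z):
    c=camera_params(n);R=Rn.from_rotvec(c['orientation']).as_matrix()
    d=R@np.linalg.inv(c['intrinsics'])@np.array([uv[0],uv[1],1.]);p=c['position']
    return p+d*(z-p[2])/d[2]
def R_tool(h,p,s):
    """heading deg, pitch below horizontal deg, jaw sign (+1: tool x to left of heading)"""
    h,p=np.radians(h),np.radians(p)
    z=np.array([np.cos(p)*np.cos(h),np.cos(p)*np.sin(h),-np.sin(p)])
    x=s*np.array([-np.sin(h),np.cos(h),0]);y=np.cross(z,x)
    return np.c_[x,y,z]
def tcp(g,h,p,s,off=0.006):
    R=R_tool(h,p,s);return np.array(g)-off*R[:,2],R
def cur():
    o=status.get_obs();return np.array(o['ee_pos']),Rn.from_rotvec(o['tcp_rot']).as_matrix()
def plan(wps,start=None):
    """print calls; wps: list of (grasp pt,h,p,s) ; each relative to previous reached"""
    P,R=start or cur()
    for w in wps:
        T,Q=tcp(*w)
        d=R.T@(T-P)/0.25; r=Rn.from_matrix(R.T@Q).as_rotvec()
        print(w,'rows',np.ceil(max(np.linalg.norm(T-P)/.05,np.degrees(np.linalg.norm(r))/8.59)+.001),
          'xyz',np.round(d,3).tolist(),'w',np.round(r/2/np.pi,4).tolist(), '' if abs(d).max()<=1 else 'TOOFAR')
        P,R=T,Q
E
python3 - <<'E'
from h import *
im=camera("top")[:,:,::-1].copy()
for k,yaw in enumerate((0,3,6)):
    a=np.radians(yaw);c=np.array([.476,.225,0]);M=np.array([[np.cos(a),-np.sin(a),0],[np.sin(a),np.cos(a),0],[0,0,1]])
    s=4;u0,v0=170,190
    crop=cv2.resize(im[v0:v0+135,u0:u0+160],None,fx=s,fy=s,interpolation=cv2.INTER_CUBIC)
    def line(pts,col):
        q=((proj("top",np.array([c+M@np.array(p) for p in pts]))-[u0,v0]+.5)*s).astype(int)
        cv2.polylines(crop,[q],False,col,1)
    line([(-.097,-.174,.063),(-.097,.174,.063),(-.085,.174,.063),(-.085,-.174,.063),(-.097,-.174,.063)],(0,0,255))
    line([(.085,-.174,.065),(.085,.174,.065),(.115,.174,.065),(.115,-.174,.065),(.085,-.174,.065)],(0,255,0))
    line([(.187,-.174,.035),(.187,.174,.035)],(255,0,0))
    for i in range(8):line([(-.085,-.154+.044*i,.054),(.085,-.154+.044*i,.054)],(0,255,255))
    cv2.imwrite(f"pics/m{yaw}.png",crop)
E
```

```text
(no output)
```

View pics/m3.png

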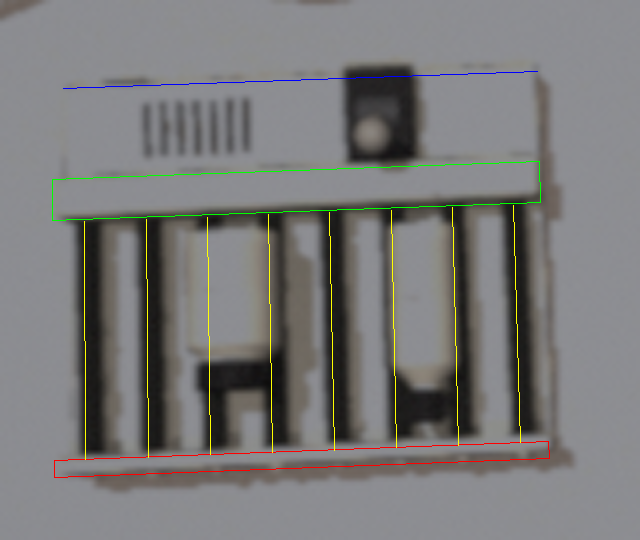

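Run:
```python
from h import *
from scipy.optimize import least_squares
im=cv2.cvtColor(camera("top"),cv2.COLOR_RGB2GRAY).astype(float)
u0,v0,s=170,190,4
cr=cv2.resize(im[v0:v0+135,u0:u0+160],None,fx=s,fy=s,interpolation=cv2.INTER_CUBIC)
obs=[]
guess={0:(90,),1:(150,),4:(335,),7:(522,)}
for i,(g,) in guess.items():
    for row in (230,270,310,350,390,425):
        seg=cr[row,g-25:g+26]; w=np.clip(75-seg,0,None)
        # longest dark run near center
        if w.sum()<50: continue
        lab=w>0; idx=np.where(lab)[0]
        runs=np.split(idx,np.where(np.diff(idx)>1)[0]+1); r=max(runs,key=len)
        c=g-25+r.mean(); obs.append((i,row,c,len(r)))
print([(i,r,round(c,1),n) for i,r,c,n in obs][::2])
# end plates via vertical profile for x
for col in (170,300,420,490):
    print(col,[int(x) for x in cr[430:500:5,col]],[int(x) for x in cr[140:230:6,col]])
def res(q):
    x,y,a=q;out=[]
    for i,row,c,n in obs:
        ym=-.154+.044*(7-i)
        pts=np.array([[x+np.cos(a)*xm-np.sin(a)*ym,y+np.sin(a)*xm+np.cos(a)*ym,.052] for xm in(-.08,.08)])
        uv=(proj("top",pts)-[u0,v0]+.5)*s
        t=(row-uv[0,1])/(uv[1,1]-uv[0,1]);out.append(uv[0,0]+t*(uv[1,0]-uv[0,0])-c)
    out.append((x-.476)/.003)
    return out
f=least_squares(res,[.476,.225,.05],loss='soft_l1');print(f.x,np.degrees(f.x[2]),np.round(f.fun,1))
for l in("wide_jar","slim_bottle"):
    m=spotter.trace(l,"top")[0];ys,xs=np.nonzero(m['region']);z=.081 if l=="wide_jar" else .07
    # body centre line
    for r in range(ys.min(),ys.max()+1,6):
        q=xs[ys==r];print(l,r,q.min(),q.max(),np.round(ray("top",((q.min()+q.max())/2,r),z),3)[:2])
    print(m['p'])
```

```text
[(0, 230, np.float64(89.5), 26), (0, 310, np.float64(90.0), 25), (0, 390, np.float64(93.5), 26), (1, 230, np.float64(149.5), 26), (1, 310, np.float64(153.0), 25), (1, 390, np.float64(153.5), 24), (4, 230, np.float64(333.5), 24), (4, 310, np.float64(336.0), 23), (4, 390, np.float64(337.5), 24), (7, 230, np.float64(516.0), 23), (7, 310, np.float64(519.5), 22), (7, 390, np.float64(523.0), 23)]
170 [95, 94, 87, 81, 100, 135, 141, 134, 94, 94, 97, 105, 134, 141] [125, 126, 127, 138, 141, 140, 140, 141, 140, 141, 141, 138, 101, 67, 94]
300 [116, 108, 105, 108, 134, 139, 116, 98, 100, 100, 109, 131, 140, 141] [141, 142, 142, 140, 131, 137, 141, 142, 141, 142, 138, 89, 69, 98, 124]
420 [90, 88, 117, 139, 140, 119, 93, 99, 102, 119, 139, 141, 141, 141] [108, 97, 93, 99, 137, 142, 141, 141, 141, 137, 101, 62, 77, 99, 134]
490 [141, 141, 141, 141, 126, 94, 98, 101, 113, 136, 141, 141, 141, 142] [142, 141, 141, 141, 140, 142, 141, 141, 141, 124, 71, 90, 109, 136, 142]
[0.476      0.22206786 0.06363599] 3.6460738855220214 [-1.  -0.9 -0.3 -1.2 -2.5 -2.   0.3 -0.9 -1.7 -0.4 -0.6 -0.4  0.1  0.9
  0.2  0.4  1.2  0.3  1.3  2.1  1.3  1.5  1.3  0.3  0. ]
wide_jar 247 224 237 [0.545 0.264]
wide_jar 253 217 240 [0.528 0.269]
wide_jar 259 217 240 [0.511 0.268]
wide_jar 265 218 240 [0.494 0.266]
wide_jar 271 218 240 [0.477 0.265]
wide_jar 277 218 239 [0.46  0.266]
wide_jar 283 219 238 [0.444 0.266]
0.87
slim_bottle 245 276 278 [0.554 0.134]
slim_bottle 251 267 283 [0.537 0.139]
slim_bottle 257 267 284 [0.52  0.137]
slim_bottle 263 268 284 [0.503 0.135]
slim_bottle 269 267 284 [0.486 0.136]
slim_bottle 275 267 284 [0.469 0.136]
slim_bottle 281 268 282 [0.452 0.137]
slim_bottle 287 272 280 [0.435 0.134]
slim_bottle 293 273 280 [0.418 0.132]
0.84
```

```bash
cat >> h.py <<'E'
def plan2(wps,start=None):
    """wps: (g,h,p,roll deg). Each = one call"""
    P,R=start or cur()
    for g,h,p,r in wps:
        Q=R_tool(h,p,-1)@Rn.from_rotvec([0,0,np.radians(r)]).as_matrix()
        T=np.array(g)-.006*Q[:,2]
        d=R.T@(T-P)/0.25; w=Rn.from_matrix(R.T@Q).as_rotvec()
        n=max(np.linalg.norm(T-P)/.05,np.degrees(np.linalg.norm(w))/8.59)
        print(g,h,p,r,'rows %.1f'%n,'xyz',np.round(d,3).tolist(),'w',np.round(w/2/np.pi,4).tolist(),'' if abs(d).max()<=1 else 'TOOFAR')
        P,R=T,Q
def back(g,h,p,d):
    """point d back along tool z"""
    return (np.array(g)-d*R_tool(h,p,1)[:,2]).round(4).tolist()
E
python3 - <<'E'
from h import *
J=[.495,.267,.083]
plan2([([.38,.42,.28],15,70,0),(back(J,3.65,45,.13),3.65,45,0),(J,3.65,45,0)])
E
```

```text
[0.38, 0.42, 0.28] 15 70 0 rows 5.4 xyz [0.464, -0.978, -0.117] w [0.0542, -0.0152, -0.0863] 
[0.4033, 0.2611, 0.1749] 3.65 45 0 rows 3.8 xyz [0.635, 0.224, 0.372] w [0.0692, 0.0171, 0.0268] 
[0.495, 0.267, 0.083] 3.65 45 0 rows 2.6 xyz [-0.0, 0.0, 0.52] w [0.0, 0.0, 0.0]
```

Call:
carry_out --targets '[{"x": 0.464,"y": -0.978,"z": -0.117,"wx": 0.0542,"wy": -0.0152,"wz": -0.0863},{"x": 0.464,"y": -0.978,"z": -0.117,"wx": 0.0542,"wy": -0.0152,"wz": -0.0863},{"x": 0.464,"y": -0.978,"z": -0.117,"wx": 0.0542,"wy": -0.0152,"wz": -0.0863},{"x": 0.464,"y": -0.978,"z": -0.117,"wx": 0.0542,"wy": -0.0152,"wz": -0.0863},{"x": 0.464,"y": -0.978,"z": -0.117,"wx": 0.0542,"wy": -0.0152,"wz": -0.0863},{"x": 0.464,"y": -0.978,"z": -0.117,"wx": 0.0542,"wy": -0.0152,"wz": -0.0863},{"x": 0.464,"y": -0.978,"z": -0.117,"wx": 0.0542,"wy": -0.0152,"wz": -0.0863},{"x": 0.464,"y": -0.978,"z": -0.117,"wx": 0.0542,"wy": -0.0152,"wz": -0.0863}]' --grip 1 --grip_force 40

```text
time: 2.55
ee_pos: [0.3783, 0.4194, 0.286]
tcp_rot: [-2.259, 1.734, -0.306]
wrist_force: [-0.7, 0.9, -0.4]
grip_width: 0.0852
```

Call:
carry_out --targets '[{"x": 0.635,"y": 0.224,"z": 0.372,"wx": 0.0692,"wy": 0.0171,"wz": 0.0268},{"x": 0.635,"y": 0.224,"z": 0.372,"wx": 0.0692,"wy": 0.0171,"wz": 0.0268},{"x": 0.635,"y": 0.224,"z": 0.372,"wx": 0.0692,"wy": 0.0171,"wz": 0.0268},{"x": 0.635,"y": 0.224,"z": 0.372,"wx": 0.0692,"wy": 0.0171,"wz": 0.0268},{"x": 0.635,"y": 0.224,"z": 0.372,"wx": 0.0692,"wy": 0.0171,"wz": 0.0268},{"x": 0.635,"y": 0.224,"z": 0.372,"wx": 0.0692,"wy": 0.0171,"wz": 0.0268},{"x": 0.635,"y": 0.224,"z": 0.372,"wx": 0.0692,"wy": 0.0171,"wz": 0.0268},{"x": 0.635,"y": 0.224,"z": 0.372,"wx": 0.0692,"wy": 0.0171,"wz": 0.0268}]'

```text
time: 3.35
ee_pos: [0.4129, 0.2827, 0.1997]
tcp_rot: [-1.817, 1.722, -0.7]
wrist_force: [-57.3, -6.5, -38.9]
grip_width: 0.0855
```

Run:
```python
from h import *
o=status.get_obs();print(o['time'],o['joint_positions'].round(2),o['ee_pos'],o['grip_width'])
J=[.495,.267,.083]
plan2([(J,3.65,45,0),(back(J,3.65,45,0.0)[:2]+[.25],3.65,45,0)])
cv2.imwrite("pics/w1.png",camera("wrist")[:,:,::-1]);
print([(round(d['p'],2),np.round(d['location'],3).tolist()) for d in spotter.mark_of("wide_jar","wrist")[:3]],[(round(d['p'],2),np.round(d['location'],3).tolist()) for d in spotter.mark_of("bed","wrist")[:3]])
```

```text
3.35 [ 0.68  0.08 -1.07  2.05 -0.48 -1.01] [0.41288441 0.2827141  0.19967368] 0.08551925956976707
[0.495, 0.267, 0.083] 3.65 45 0 rows 2.8 xyz [0.076, 0.089, 0.538] w [0.0034, -0.0023, -0.0006] 
[0.495, 0.267, 0.25] 3.65 45 0 rows 3.3 xyz [0.0, -0.472, -0.472] w [0.0, 0.0, 0.0] 
[(0.7, [0.538, 0.273, 0.084])] [(0.82, [0.474, 0.229, 0.078])]
```

View pics/w1.png

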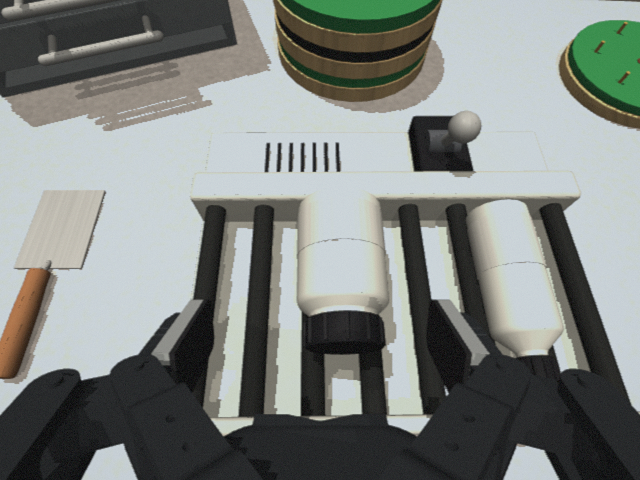

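Run:
```python
from h import *
o=status.get_obs();print({k:np.round(v,4) for k,v in o.items()})
plan2([([.48,.30,.27],15,75,0)])
cv2.imwrite("pics/s2.png",camera("scene")[:,:,::-1]);
```

```text
{'time': np.float64(3.5), 'joint_positions': array([ 0.6764,  0.0813, -1.0675,  2.053 , -0.4836, -1.0037]), 'qd': array([ 0.0329, -0.0104,  0.0016,  0.0225, -0.0031,  0.0143]), 'effort': array([ -0.7352, -17.3115,  12.9709,  -0.7981,  -1.1984,  -0.0911]), 'ee_pos': array([0.4141, 0.2834, 0.2007]), 'tcp_rot': array([-1.8199,  1.7156, -0.7059]), 'wrist_force': array([-0.9597,  0.0023,  0.143 ]), 'torque': array([-0.0036,  1.4083,  0.0196]), 'grip_width': np.float64(0.0857)}
[0.48, 0.3, 0.27] 15 75 0 rows 3.6 xyz [-0.047, -0.397, -0.035] w [-0.0801, -0.0181, -0.0281]
```

View pics/s2.png

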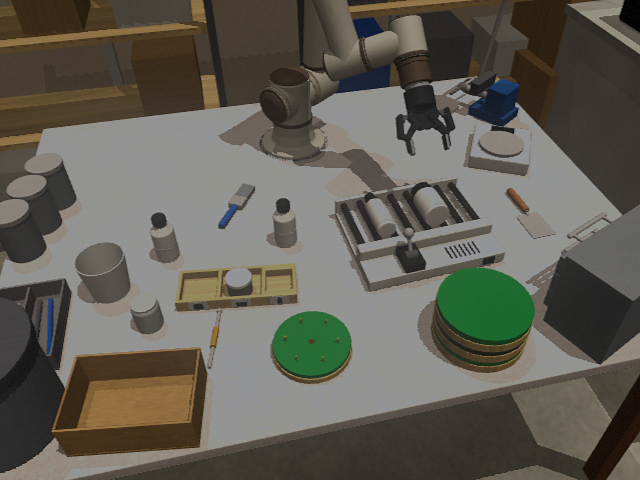

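Call:
carry_out --targets '[{"x": -0.047,"y": -0.397,"z": -0.035,"wx": -0.08,"wy": -0.018,"wz": -0.028},{"x": -0.047,"y": -0.397,"z": -0.035,"wx": -0.08,"wy": -0.018,"wz": -0.028},{"x": -0.047,"y": -0.397,"z": -0.035,"wx": -0.08,"wy": -0.018,"wz": -0.028},{"x": -0.047,"y": -0.397,"z": -0.035,"wx": -0.08,"wy": -0.018,"wz": -0.028},{"x": -0.047,"y": -0.397,"z": -0.035,"wx": -0.08,"wy": -0.018,"wz": -0.028}]'

```text
time: 4.05
ee_pos: [0.4847, 0.2927, 0.2771]
tcp_rot: [-2.012, 1.773, -0.607]
wrist_force: [2.6, -0.9, 1.1]
grip_width: 0.0854
```

```bash
cat > data.txt <<'E'
1.54362018 .385551867 .00660007 -.00053973 -1.19402724 -.258602 .1760081 .59912825 .25520825 1.88116311 -2.51392993 .00219770
.6764 .0813 -1.0675 2.053 -.4836 -1.0037 .4141 .2834 .2007 -1.8199 1.7156 -.7059
E
cat > fk.py <<'E'
import numpy as np
from scipy.spatial.transform import Rotation as Rn
def fk(q,k):
    a1,h0,L1,e,L2,D=k
    R=lambda ax,a:Rn.from_euler(ax,a).as_matrix()
    R1=R('z',q[0]);p=np.array([0,0,h0])+R1@[a1,0,0]
    A=R1@R('y',q[1]);p=p+A@[0,0,L1]
    B=A@R('y',-q[2]);p=p+B@[L2,0,e]
    C=B@R('x',q[3])@R('y',-q[4])   # tool along +x
    p=p+C@[D,0,0]
    Q=C@R('y',np.pi/2)@R('z',q[5]*S6+np.pi*O6)   # tool z along +x of C
    return p,Q
S6,O6=-1,0
E
python3 - <<'E'
from h import *
import fk
o=status.get_obs();row=np.r_[o['joint_positions'],o['ee_pos'],o['tcp_rot']]
open('data.txt','a').write(' '.join('%.6f'%v for v in row)+'\n')
d=np.loadtxt('data.txt')
for S4 in(1,-1):
  for S6 in(1,-1):
    for O6 in(0,.5,1,-.5):
      fk.S6,fk.O6=S6,O6
      er=[]
      for r in d:
        q=r[:6].copy();q[3]*=S4
        p,Q=fk.fk(q,[0,.3,.3,0,.3,.2]);er.append(np.degrees(Rn.from_matrix(Q.T@Rn.from_rotvec(r[9:]).as_matrix()).magnitude()))
      print(S4,S6,O6,np.round(er,1))
print(row.round(3))
E
```

```text
1 1 0 [ 29.7 131.3 108. ]
1 1 0.5 [ 60.3 147.1 172.8]
1 1 1 [150.3  71.3  94.9]
1 1 -0.5 [119.7  60.   53.3]
1 -1 0 [1.000e-01 1.247e+02 1.082e+02]
1 -1 0.5 [ 90.   56.1 172.6]
1 -1 1 [180.   76.7  94.7]
1 -1 -0.5 [ 90.  153.8  53.3]
-1 1 0 [ 29.6 115.    0.3]
-1 1 0.5 [60.4 25.  89.7]
-1 1 1 [150.4  65.  179.7]
-1 1 -0.5 [119.6 155.   90.3]
-1 -1 0 [0. 0. 0.]
-1 -1 0.5 [90. 90. 90.]
-1 -1 1 [180. 180. 180.]
-1 -1 -0.5 [90. 90. 90.]
[ 9.320e-01  8.800e-02 -7.310e-01  9.450e-01 -5.800e-01 -2.000e-03
  4.850e-01  2.930e-01  2.770e-01 -2.012e+00  1.773e+00 -6.070e-01]
```

```bash
sed -i "s/R('x',q\[3\])/R('x',-q[3])/" fk.py
cat >> fk.py <<'E'
LO=np.array([-3.14,-1.21,-1.07,-3.16,-2.99,-3.1]);HI=np.array([3.14,2.06,1.41,2.05,-.16,3.1])
E
python3 - <<'E'
from h import *
import fk
from scipy.optimize import least_squares
d=np.loadtxt('data.txt')
f=least_squares(lambda k:np.concatenate([fk.fk(r[:6],k)[0]-r[6:9] for r in d]),[0,.3,.3,0,.3,.2])
print(f.x.round(4),(f.fun*1000).round(2),np.linalg.svd(f.jac)[1])
E
```

```text
[0.1333 0.1005 0.5485 0.0633 0.2637 0.3008] [-159.66    7.94   13.99   62.55  -59.66   15.46  -74.15   36.32  -29.45] [3.28917679 2.48653194 0.82641666 0.48107508 0.28414033 0.05780552]
```

```bash
cat > fk.py <<'E'
import numpy as np
from scipy.spatial.transform import Rotation as Rn
R=lambda ax,a:Rn.from_euler(ax,a).as_matrix()
def fk(q,k):
    a1,h0,L1,e,L2,D,b,c=k
    R1=R('z',q[0]);p=np.array([0,0,h0])+R1@[a1,0,0]
    A=R1@R('y',q[1]);p=p+A@[0,0,L1]
    B=A@R('y',-q[2]);p=p+B@[L2,b,e]
    C=B@R('x',-q[3])@R('y',-q[4]);p=p+C@[D,c,0]
    return p,C@R('y',np.pi/2)@R('z',-q[5])
LO=np.array([-3.14,-1.21,-1.07,-3.16,-2.99,-3.1]);HI=np.array([3.14,2.06,1.41,2.05,-.16,3.1])
E
python3 - <<'E'
from h import *
import fk
from scipy.optimize import least_squares
d=np.loadtxt('data.txt')
for m in ([0,0,0,0,0,0,1,0],[0]*6+[1,1],[0]*6+[0,1],[0]*8):
  for fixa in (0,1):
    w=1e-3
    k0=np.array([0,.25,.3,0,.3,.25,-.1,-.05])
    def fun(k):
        k=k*np.r_[1-fixa,1,1,1,1,1,m[6],m[7]]
        return np.concatenate([np.concatenate([fk.fk(r[:6],k)[0]-r[6:9] for r in d]),w*(k-k0)])
    f=least_squares(fun,k0)
    print(m[6:],fixa,f.x.round(4),(f.fun[:9]*1000).round(2))
E
```

```text
[1, 0] 0 [ 0.4095 -0.2357  0.3805  0.1051  0.0163 -0.0587 -0.1543 -0.05  ] [ -5.25   3.22  11.97  65.14 -65.52  13.22 -77.15  41.25 -25.19]
[1, 0] 1 [ 0.     -1.0344  1.1467  0.4011  0.0445  0.0912 -0.1115 -0.05  ] [-47.71  18.42  37.84  91.26 -68.94 -34.18 -91.58 -18.17  -3.66]
[1, 1] 0 [ 1.000e-04  1.607e-01  5.648e-01 -1.000e-04  4.218e-01  2.727e-01
  0.000e+00 -1.598e-01] [-0.   -0.   -0.01 -0.   -0.01 -0.01  0.    0.01  0.01]
[1, 1] 1 [ 0.      0.1607  0.5649 -0.      0.4218  0.2727  0.     -0.1598] [-0.01 -0.   -0.   -0.   -0.   -0.01  0.01  0.    0.02]
[0, 1] 0 [ 1.000e-04  1.607e-01  5.648e-01 -1.000e-04  4.218e-01  2.727e-01
 -1.000e-01 -1.598e-01] [ 0.   -0.   -0.01 -0.   -0.01 -0.01  0.    0.01  0.01]
[0, 1] 1 [ 0.      0.1605  0.565   0.      0.4218  0.2727  0.8408 -0.1598] [ 0.01  0.    0.    0.01 -0.01 -0.02 -0.   -0.01  0.02]
[0, 0] 0 [ 0.1333  0.1008  0.5483  0.0632  0.2638  0.3008 -0.1    -0.05  ] [-159.66    7.94   13.99   62.55  -59.66   15.47  -74.14   36.33  -29.46]
[0, 0] 1 [ 0.     -0.2565  0.8365  0.1864  0.2476  0.3209 -0.1    -0.05  ] [-159.52   13.5    24.12   73.3   -61.68   -3.76  -80.26   13.08  -20.36]
```

```bash
cat >> fk.py <<'E'
from scipy.optimize import least_squares
K=[0,.1607,.5648,0,.4218,.2727,0,-.1598]
def err(q,T,Q):
    p,M=fk(q,K);return np.r_[(p-T)*5,(M-Q).ravel()]
def ik(T,Q,seeds=None,n=40,margin=.05):
    rng=np.random.default_rng(0);sol=[]
    S=seeds if seeds is not None else rng.uniform(LO+.1,HI-.1,(n,6))
    for s in S:
        f=least_squares(err,np.clip(s,LO+margin,HI-margin),args=(T,Q),bounds=(LO+margin-1e-6,HI-margin+1e-6),max_nfev=60)
        if np.linalg.norm(f.fun)<2e-3 and not any(np.abs(f.x-o).max()<.05 for o in sol): sol.append(f.x)
    return sol
E
cat >> h.py <<'E'
def pose(g,h,p,r,off=.006):
    Q=R_tool(h,p,-1)@Rn.from_rotvec([0,0,np.radians(r)]).as_matrix()
    return np.array(g)-off*Q[:,2],Q
E
time python3 - <<'E'
from h import *
import fk
J=[.495,.267,.083]; 
for p in (45,60,70,80,90):
  for r in (0,180):
    print('pick',p,r,[s.round(2).tolist() for s in fk.ik(*pose(J,3.65,p,r),n=25)])
W=[.587,-.323,.06]
for p in (0,10,20,30,45):
  for h in (60,30,0,-30,-60,-90):
    for r in (0,180):
      print('place',p,h,r,[s.round(2).tolist() for s in fk.ik(*pose(W,h,p,r),n=12)])
E
```

```text
pick 45 0 []
pick 45 180 []
pick 60 0 []
pick 60 180 []
pick 70 0 []
pick 70 180 []
pick 80 0 [[0.84, 0.4, -0.56, 0.26, -0.5, 0.58]]
pick 80 180 [[0.84, 0.4, -0.56, 0.26, -0.5, -2.56]]
pick 90 0 [[0.78, 0.46, -0.36, 0.0, -0.76, 0.85]]
pick 90 180 [[0.78, 0.46, -0.36, -0.0, -0.76, -2.29]]
place 0 60 0 [[-0.85, 1.04, 0.37, -1.36, -1.83, -2.44]]
place 0 60 180 [[-0.85, 1.04, 0.37, -1.36, -1.83, 0.7]]
place 0 30 0 [[-0.95, 0.94, 0.0, -1.65, -1.51, -2.2]]
place 0 30 180 [[-0.95, 0.94, 0.0, -1.65, -1.51, 0.94]]
place 0 0 0 [[-1.0, 0.92, -0.36, -2.12, -1.42, -1.81]]
place 0 0 180 [[-1.0, 0.92, -0.36, -2.12, -1.42, 1.33]]
place 0 -30 0 [[-0.88, 0.99, -0.71, -2.78, -1.69, -1.53]]
place 0 -30 180 [[-0.88, 0.99, -0.71, -2.78, -1.69, 1.62]]
place 0 -60 0 []
place 0 -60 180 []
place 0 -90 0 [[-0.1, 0.95, -0.69, 1.67, -1.58, -1.64]]
place 0 -90 180 [[-0.1, 0.95, -0.69, 1.67, -1.58, 1.5]]
place 10 60 0 [[-0.82, 0.97, 0.34, -1.25, -1.7, -2.46]]
place 10 60 180 [[-0.82, 0.97, 0.34, -1.25, -1.7, 0.68]]
place 10 30 0 [[-0.92, 0.85, -0.01, -1.55, -1.35, -2.29]]
place 10 30 180 [[-0.92, 0.85, -0.01, -1.5
[... 1471 characters left out ...]
.42]]
place 30 -60 0 []
place 30 -60 180 []
place 30 -90 0 [[-0.15, 0.71, -0.7, 1.63, -1.03, -1.38]]
place 30 -90 180 [[-0.15, 0.71, -0.7, 1.63, -1.03, 1.76]]
place 45 60 0 [[-0.63, 0.75, 0.21, -0.83, -1.27, -2.67]]
place 45 60 180 [[-0.63, 0.75, 0.21, -0.83, -1.27, 0.47]]
place 45 30 0 [[-0.65, 0.62, -0.02, -1.02, -0.87, -2.87]]
place 45 30 180 [[-0.65, 0.62, -0.02, -1.02, -0.87, 0.27]]
place 45 0 0 []
place 45 0 180 [[-0.58, 0.53, -0.19, -1.22, -0.43, 0.06]]
place 45 -30 0 []
place 45 -30 180 []
place 45 -60 0 []
place 45 -60 180 []
place 45 -90 0 [[-0.18, 0.63, -0.67, 1.47, -0.77, -1.17]]
place 45 -90 180 [[-0.18, 0.63, -0.67, 1.47, -0.77, 1.97]]
real	0m42.801s
user	0m41.765s
sys	0m0.084s
```

```bash
cat >> fk.py <<'E'
def wz(q):
    p,Q=fk(q,K);t=Q[:,2];B=R('z',q[0])@R('y',q[1]-q[2]);A=R('z',q[0])@R('y',q[1])
    W=np.array([0,0,K[1]])+A@[0,0,K[2]]+B@[K[4],0,0]
    E=p-K[5]*t
    return W,E
E
cat > sv.py <<'E'
from h import *
import fk
seeds=np.array([[.84,.4,-.56,.26,-.5,.58],[-.92,.85,-.01,-1.55,-1.35,.85],[-.9,.8,-.3,-2,-1.1,1.2],[-.1,.9,-.7,1.67,-1.4,1.58],[-.1,.9,-.7,1.67,-1.4,-1.58],[.5,.7,-.3,-1.3,-1.2,.8],[.3,.3,-.5,.3,-.6,.7]])
def show(n,g,h,p,r,sd=seeds,**k):
    for s in fk.ik(*pose(g,h,p,r),seeds=sd,**k):
        W,E=fk.wz(s);print(n,h,p,r,s.round(2).tolist(),'W',W.round(2),'E',E.round(2))
E
time python3 - <<'E'
from sv import *
for p in(70,75,78,80): show('jar',[.480,.266,.083],3.65,p,0); show('slim',[.4736,.1335,.077],3.65,p,0)
for h in(30,10): show('pw',[.587,-.323,.066],h,12,180)
for h in(30,10,-8): show('ps',[.613,-.137,.083],h,12,180)
for h in(80,60,40,20,0):
    show('b1',[.453,-.097,.055],h,12,180)
for h in(60,40,20,0):
    show('b2',[.439,-.394,.055],h,12,180)
for v in(-.088,0,.044): show('lay',[.478+.015-.0635*v,.222+.001+v,.079],3.65,78,0)
E
```

```text
jar 3.65 75 0 [0.84, 0.36, -0.75, 0.6, -0.33, 0.23] W [0.26 0.29 0.31] E [0.41 0.26 0.35]
jar 3.65 78 0 [0.86, 0.37, -0.65, 0.37, -0.42, 0.44] W [0.28 0.32 0.33] E [0.42 0.26 0.36]
slim 3.65 78 0 [0.65, 0.3, -0.81, 0.39, -0.31, 0.62] W [0.28 0.21 0.32] E [0.42 0.13 0.35]
jar 3.65 80 0 [0.86, 0.38, -0.6, 0.27, -0.48, 0.54] W [0.29 0.34 0.33] E [0.43 0.26 0.36]
slim 3.65 80 0 [0.65, 0.31, -0.74, 0.26, -0.38, 0.75] W [0.3  0.23 0.33] E [0.43 0.13 0.35]
pw 30 12 180 [-0.91, 0.82, -0.01, -1.53, -1.32, 0.82] W [ 0.43 -0.55  0.23] E [ 0.35 -0.46  0.12]
pw 10 12 180 [-0.95, 0.78, -0.24, -1.85, -1.16, 1.03] W [ 0.36 -0.5   0.2 ] E [ 0.32 -0.37  0.12]
ps 30 12 180 [-0.69, 0.73, -0.29, -1.76, -1.21, 1.01] W [ 0.46 -0.38  0.22] E [ 0.38 -0.27  0.14]
ps 10 12 180 [-0.72, 0.73, -0.53, -2.16, -1.17, 1.3] W [ 0.38 -0.33  0.18] E [ 0.34 -0.18  0.14]
ps -8 12 180 [-0.67, 0.77, -0.76, -2.6, -1.32, 1.55] W [ 0.32 -0.26  0.14] E [ 0.34 -0.1   0.14]
b1 80 12 180 [-0.6, 0.83, -0.13, -1.1, -1.63, 1.02] W [ 0.54 -0.37  0.19] E [ 0.41 -0.37  0.11]
b1 60 12 180 [-0.72, 0.79, -0.3, -1.3, -1.47, 1.1] W [ 0.45 -0
[... 323 characters left out ...]
b2 60 12 180 [-1.02, 0.95, 0.26, -1.09, -1.8, 0.8] W [ 0.41 -0.67  0.22] E [ 0.3  -0.63  0.11]
b2 40 12 180 [-1.11, 0.87, 0.06, -1.26, -1.58, 0.84] W [ 0.32 -0.65  0.22] E [ 0.23 -0.57  0.11]
b2 20 12 180 [-1.18, 0.81, -0.15, -1.48, -1.38, 0.95] W [ 0.25 -0.6   0.2 ] E [ 0.18 -0.49  0.11]
b2 0 12 180 [-1.25, 0.78, -0.37, -1.78, -1.25, 1.15] W [ 0.18 -0.54  0.18] E [ 0.17 -0.39  0.11]
lay 3.65 78 0 [0.62, 0.33, -0.73, 0.33, -0.35, 0.71] W [0.32 0.23 0.33] E [0.44 0.13 0.35]
lay 3.65 78 0 [0.78, 0.37, -0.68, 0.37, -0.39, 0.53] W [0.3  0.29 0.32] E [0.44 0.22 0.35]
lay 3.65 78 0 [0.85, 0.39, -0.63, 0.37, -0.42, 0.46] W [0.29 0.33 0.32] E [0.43 0.26 0.35]
real	0m9.145s
user	0m8.142s
sys	0m0.288s
```

```bash
cat >> sv.py <<'E'
def near(T,Q,q0,margin=.03):
    s=fk.ik(T,Q,seeds=[q0],margin=margin)
    if not s: print('IK FAIL',T)
    return s[0] if s else None
def calls(poses,P,Rm):
    """poses list of (T,Q) reached sequentially, one call each"""
    for T,Q in poses:
        d=Rm.T@(T-P)/.25;w=Rn.from_matrix(Rm.T@Q).as_rotvec()
        n=max(np.linalg.norm(T-P)/.05,np.degrees(np.linalg.norm(w))/8.59)
        v=dict(zip(("x","y","z","wx","wy","wz"),[round(float(a),3) for a in d]+[round(float(a),4) for a in w/2/np.pi]))
        print('rows %.1f'%n,'->',T.round(3),'|',v,'' if max(abs(d))<=1 else 'TOOFAR')
        P,Rm=T,Q
    return P,Rm
def jpath(q0,q1,n):
    out=[]
    qs=[q0+(q1-q0)*i/n for i in range(n+1)]
    print('max joint step',[float(np.abs(q1-q0).max()/n)])
    return [fk.fk(q,fk.K) for q in qs[1:]]
def curq(): return np.array(status.get_obs()['joint_positions'])
E
python3 - <<'E'
from sv import *
P,R=cur();q=curq()
J=[.480,.266,.083]
a=pose([.480,.266,.20],3.65,78,0);b=pose(J,3.65,78,0)
qa=near(*a,q);print(qa.round(2));qb=near(*b,qa);print(qb.round(2))
print('approach');calls([a,b],P,R)
# after grasp
l=pose([.480,.266,.23],3.65,78,0);ql=near(*l,qb);print('ql',ql.round(2))
W=[.587,-.323,.066]
wu=pose(W[:2]+[.20],30,12,180);qu=near(*wu,np.array([-.91,.7,.1,-1.5,-1.3,.8]));print('qu',qu.round(2))
w=pose(W,30,12,180);qw=near(*w,qu);print(qw.round(2))
for n in (3,4): print(n);calls(jpath(ql,qu,n),*l)
E
```

```text
[ 0.87  0.22 -0.47  0.22 -0.75  0.61]
[ 0.86  0.37 -0.65  0.37 -0.42  0.44]
approach
rows 2.6 -> [0.479 0.266 0.206] | {'x': 0.085, 'y': 0.19, 'z': 0.223, 'wx': -0.0604, 'wy': -0.0069, 'wz': 0.0103} 
rows 2.3 -> [0.479 0.266 0.089] | {'x': 0.0, 'y': 0.097, 'z': 0.458, 'wx': 0.0, 'wy': 0.0, 'wz': 0.0} 
ql [ 0.88  0.19 -0.42  0.21 -0.83  0.63]
qu [-0.89  0.6   0.   -1.48 -1.33  0.57]
[-0.91  0.82 -0.01 -1.53 -1.32  0.82]
3
max joint step [0.5898657967512513]
rows 6.9 -> [0.497 0.073 0.15 ] | {'x': 0.773, 'y': 0.049, 'z': 0.34, 'wx': -0.0618, 'wy': -0.0224, 'wz': 0.152} 
rows 6.6 -> [ 0.538 -0.062  0.137] | {'x': 0.216, 'y': -0.514, 'z': -0.114, 'wx': -0.0641, 'wy': -0.0724, 'wz': 0.1253} 
rows 6.4 -> [ 0.582 -0.326  0.201] | {'x': -0.432, 'y': -0.523, 'z': -0.868, 'wx': -0.0757, 'wy': -0.1095, 'wz': 0.0747} 
4
max joint step [0.44239934756343846]
rows 5.2 -> [0.496 0.11  0.166] | {'x': 0.625, 'y': 0.028, 'z': 0.28, 'wx': -0.048, 'wy': -0.012, 'wz': 0.1149} 
rows 5.1 -> [0.508 0.01  0.133] | {'x': 0.302, 'y': -0.292, 'z': 0.059, 'wx': -0.0477, 'wy': -0.0403, 'wz': 0.1036} 
rows 4.9 -> [ 0.557 -0.11   0.146] | {'x': -0.094, 'y': -0.419, 'z': -0.299, 'wx': -0.0522, 'wy': -0.066, 'wz': 0.0816} 
rows 4.8 -> [ 0.582 -0.326  0.201] | {'x': -0.474, 'y': -0.28, 'z': -0.707, 'wx': -0.0596, 'wy': -0.0837, 'wz': 0.0505}
```

Call:
carry_out --targets '[{"x": 0.085,"y": 0.19,"z": 0.223,"wx": -0.0604,"wy": -0.0069,"wz": 0.0103},{"x": 0.085,"y": 0.19,"z": 0.223,"wx": -0.0604,"wy": -0.0069,"wz": 0.0103},{"x": 0.085,"y": 0.19,"z": 0.223,"wx": -0.0604,"wy": -0.0069,"wz": 0.0103},{"x": 0.085,"y": 0.19,"z": 0.223,"wx": -0.0604,"wy": -0.0069,"wz": 0.0103},{"x": 0.085,"y": 0.19,"z": 0.223,"wx": -0.0604,"wy": -0.0069,"wz": 0.0103}]'

```text
time: 4.55
ee_pos: [0.4802, 0.2662, 0.2052]
tcp_rot: [-2.169, 2.042, -0.216]
wrist_force: [1.2, 0.2, -0.1]
grip_width: 0.0855
```

Call:
carry_out --targets '[{"x": 0,"y": 0.032,"z": 0.153},{"x": 0,"y": 0.064,"z": 0.305},{"x": 0,"y": 0.097,"z": 0.458},{"x": 0,"y": 0.097,"z": 0.458},{"x": 0,"y": 0.097,"z": 0.458}]'

```text
schema error: expected keys x, y, z, wx, wy, wz
```

Run:
```python
from sv import *
o=status.get_obs();print(o['time'],o['joint_positions'].round(2),o['ee_pos'],o['wrist_force'].round(1))
b=pose([.480,.266,.083],3.65,78,0);print(b[0],np.degrees(Rn.from_matrix(b[1].T@cur()[1]).magnitude()))
cv2.imwrite("pics/w2.png",camera("wrist")[:,:,::-1]);cv2.imwrite("pics/s3.png",camera("scene")[100:280,260:560,::-1])
```

```text
4.55 [ 0.87  0.22 -0.47  0.23 -0.75  0.6 ] [0.48018899 0.26619662 0.20523505] [ 1.2  0.2 -0.1]
[0.47875506 0.26592058 0.08886889] 0.22912618308051333
```

View pics/w2.png

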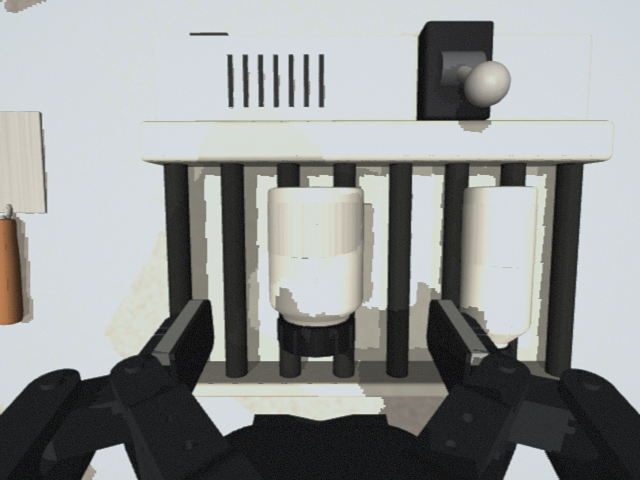

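View pics/s3.png

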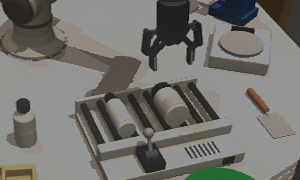

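Call:
carry_out --targets '[{"x": 0,"y": 0.032,"z": 0.153,"wx": 0,"wy": 0,"wz": 0},{"x": 0,"y": 0.064,"z": 0.305,"wx": 0,"wy": 0,"wz": 0},{"x": 0,"y": 0.095,"z": 0.455,"wx": 0,"wy": 0,"wz": 0},{"x": 0,"y": 0.095,"z": 0.455,"wx": 0,"wy": 0,"wz": 0},{"x": 0,"y": 0.095,"z": 0.455,"wx": 0,"wy": 0,"wz": 0}]'

```text
time: 5.15
ee_pos: [0.4798, 0.2637, 0.089]
tcp_rot: [-2.17, 2.044, -0.218]
wrist_force: [0.5, 0.6, 1.1]
grip_width: 0.0857
```

Call:
carry_out --targets '[{"x": 0,"y": 0,"z": 0,"wx": 0,"wy": 0,"wz": 0},{"x": 0,"y": 0,"z": 0,"wx": 0,"wy": 0,"wz": 0},{"x": 0,"y": 0,"z": 0,"wx": 0,"wy": 0,"wz": 0},{"x": 0,"y": 0,"z": 0,"wx": 0,"wy": 0,"wz": 0},{"x": 0,"y": 0,"z": 0,"wx": 0,"wy": 0,"wz": 0},{"x": 0,"y": 0,"z": 0,"wx": 0,"wy": 0,"wz": 0}]' --grip -1 --grip_force 40

```text
time: 5.75
ee_pos: [0.4826, 0.268, 0.0927]
tcp_rot: [-2.161, 2.034, -0.214]
wrist_force: [-1.0, 5.0, 4.6]
grip_width: 0.0647
```

Run:
```python
from sv import *
o=status.get_obs();print(o['time'],o['joint_positions'].round(2),o['ee_pos'],o['wrist_force'].round(1),o['grip_width'])
cv2.imwrite("pics/w3.png",camera("wrist")[:,:,::-1])
P,R=cur()
l=(P+[0,0,.2],R);ql=near(*l,curq());print(ql.round(2))
W=[.587,-.323,.066]
wu=pose(W[:2]+[.20],30,12,180);qu=near(*wu,np.array([-.91,.7,.1,-1.5,-1.3,.8]))
js=jpath(ql,qu,3);js=[(np.array([t[0],t[1],max(t[2],.30)]),r) for t,r in js[:-1]]+[wu]
q=ql
for t in js: q=near(*t,q);print(q.round(2))
w=pose(W,30,12,180)
calls([l]+js+[w],P,R)
```

```text
5.75 [ 0.86  0.37 -0.65  0.38 -0.42  0.44] [0.48261006 0.26800348 0.09270819] [-1.   5.   4.6] 0.06469991437986274
[ 0.87  0.14 -0.32  0.19 -0.96  0.66]
max joint step [0.5893597210523569]
[ 0.29  0.2  -0.06 -0.34 -1.32  0.53]
[-0.29  0.28  0.03 -0.86 -1.39  0.35]
[-0.89  0.6   0.   -1.48 -1.33  0.57]
rows 4.0 -> [0.483 0.268 0.293] | {'x': -0.007, 'y': -0.174, 'z': -0.781, 'wx': 0.0, 'wy': 0.0, 'wz': 0.0} 
rows 6.7 -> [0.506 0.084 0.3  ] | {'x': 0.742, 'y': -0.054, 'z': -0.025, 'wx': -0.0635, 'wy': -0.026, 'wz': 0.1456} 
rows 6.6 -> [ 0.547 -0.059  0.3  ] | {'x': 0.249, 'y': -0.506, 'z': -0.19, 'wx': -0.0602, 'wy': -0.0749, 'wz': 0.1242} 
rows 6.5 -> [ 0.582 -0.326  0.201] | {'x': -0.292, 'y': -1.008, 'z': -0.46, 'wx': -0.0698, 'wy': -0.1121, 'wz': 0.0797} TOOFAR
rows 2.7 -> [ 0.582 -0.326  0.067] | {'x': 0.0, 'y': -0.524, 'z': 0.111, 'wx': 0.0, 'wy': 0.0, 'wz': 0.0}
```

View pics/w3.png

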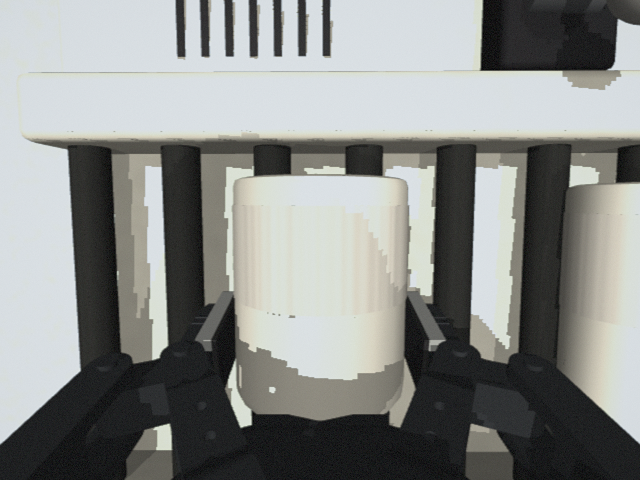

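Call:
carry_out --targets '[{"x": -0.002,"y": -0.044,"z": -0.195,"wx": 0,"wy": 0,"wz": 0},{"x": -0.004,"y": -0.087,"z": -0.39,"wx": 0,"wy": 0,"wz": 0},{"x": -0.007,"y": -0.174,"z": -0.781,"wx": 0,"wy": 0,"wz": 0},{"x": -0.007,"y": -0.174,"z": -0.781,"wx": 0,"wy": 0,"wz": 0},{"x": -0.007,"y": -0.174,"z": -0.781,"wx": 0,"wy": 0,"wz": 0},{"x": -0.007,"y": -0.174,"z": -0.781,"wx": 0,"wy": 0,"wz": 0}]'

```text
time: 6.4
ee_pos: [0.4811, 0.2651, 0.2906]
tcp_rot: [-2.164, 2.045, -0.214]
wrist_force: [-0.3, -0.4, -3.5]
grip_width: 0.0646
```

Run:
```python
from sv import *
o=status.get_obs();print(o['time'],o['joint_positions'].round(2),o['ee_pos'],o['wrist_force'].round(1),o['grip_width'])
cv2.imwrite("pics/w4.png",camera("wrist")[:,:,::-1])
P,R=cur();ql=curq()
W=[.587,-.323,.064]
wu=pose(W[:2]+[.22],30,12,180,.0117);qu=near(*wu,np.array([-.91,.7,.1,-1.5,-1.3,.8]))
js=jpath(ql,qu,3);js=[(np.array([t[0],t[1],max(t[2],.28)])+[0,[0,-.04][i],0],r) for i,(t,r) in enumerate(js[:-1])]+[wu]
q=ql
for t in js: q=near(*t,q);print(q.round(2))
w=pose(W,30,12,180,.0117)
calls(js+[w],P,R)
for l in("slot_wide","slot_slim","rack"):
  for c in("scene",): camera(c);print(l,[(round(d['p'],2),np.round(d['location'],3).tolist()) for d in spotter.mark_of(l,c)[:2]])
```

```text
6.4 [ 0.87  0.15 -0.32  0.18 -0.97  0.66] [0.48112789 0.26510768 0.2906374 ] [-0.3 -0.4 -3.5] 0.06462230461260166
max joint step [0.5907511713497718]
[ 0.29  0.21 -0.09 -0.34 -1.28  0.54]
[-0.36  0.33  0.05 -0.85 -1.41  0.41]
[-0.9   0.57  0.01 -1.47 -1.34  0.53]
rows 6.8 -> [0.504 0.081 0.28 ] | {'x': 0.739, 'y': -0.043, 'z': 0.043, 'wx': -0.0626, 'wy': -0.0276, 'wz': 0.1468} 
rows 6.6 -> [ 0.545 -0.103  0.28 ] | {'x': 0.345, 'y': -0.626, 'z': -0.239, 'wx': -0.0601, 'wy': -0.075, 'wz': 0.1242} 
rows 6.4 -> [ 0.577 -0.329  0.222] | {'x': -0.281, 'y': -0.776, 'z': -0.45, 'wx': -0.0707, 'wy': -0.1102, 'wz': 0.0788} 
rows 3.1 -> [ 0.577 -0.329  0.066] | {'x': 0.0, 'y': -0.61, 'z': 0.13, 'wx': 0.0, 'wy': 0.0, 'wz': 0.0} 
slot_wide [(0.93, [0.586, -0.32, 0.008])]
slot_slim [(0.86, [0.609, -0.136, 0.004])]
rack [(0.73, [0.651, -0.435, 0.002]), (0.57, [0.596, -0.237, 0.004])]
```

View pics/w4.png

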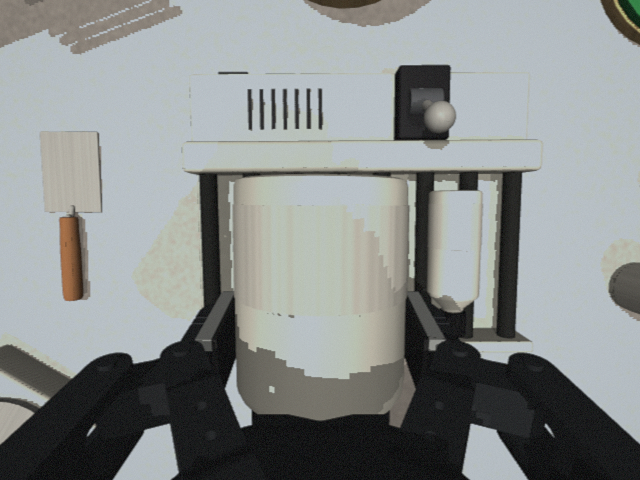

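The jar is held firmly; its underside shows at row 180, centred near column 320. Now I'll carry it over.

Call:
carry_out --targets '[{"x": 0.37,"y": -0.022,"z": 0.022,"wx": -0.0313,"wy": -0.0138,"wz": 0.0734},{"x": 0.739,"y": -0.043,"z": 0.043,"wx": -0.0626,"wy": -0.0276,"wz": 0.1468},{"x": 0.739,"y": -0.043,"z": 0.043,"wx": -0.0626,"wy": -0.0276,"wz": 0.1468},{"x": 0.739,"y": -0.043,"z": 0.043,"wx": -0.0626,"wy": -0.0276,"wz": 0.1468},{"x": 0.739,"y": -0.043,"z": 0.043,"wx": -0.0626,"wy": -0.0276,"wz": 0.1468},{"x": 0.739,"y": -0.043,"z": 0.043,"wx": -0.0626,"wy": -0.0276,"wz": 0.1468},{"x": 0.739,"y": -0.043,"z": 0.043,"wx": -0.0626,"wy": -0.0276,"wz": 0.1468},{"x": 0.739,"y": -0.043,"z": 0.043,"wx": -0.0626,"wy": -0.0276,"wz": 0.1468}]'

```text
time: 7.55
ee_pos: [0.5059, 0.0805, 0.2794]
tcp_rot: [-1.084, 2.866, 0.495]
wrist_force: [-0.0, 0.3, -2.9]
grip_width: 0.0643
```

Call:
carry_out --targets '[{"x": 0.345,"y": -0.626,"z": -0.239,"wx": -0.0601,"wy": -0.075,"wz": 0.1242},{"x": 0.345,"y": -0.626,"z": -0.239,"wx": -0.0601,"wy": -0.075,"wz": 0.1242},{"x": 0.345,"y": -0.626,"z": -0.239,"wx": -0.0601,"wy": -0.075,"wz": 0.1242},{"x": 0.345,"y": -0.626,"z": -0.239,"wx": -0.0601,"wy": -0.075,"wz": 0.1242},{"x": 0.345,"y": -0.626,"z": -0.239,"wx": -0.0601,"wy": -0.075,"wz": 0.1242},{"x": 0.345,"y": -0.626,"z": -0.239,"wx": -0.0601,"wy": -0.075,"wz": 0.1242},{"x": 0.345,"y": -0.626,"z": -0.239,"wx": -0.0601,"wy": -0.075,"wz": 0.1242},{"x": 0.345,"y": -0.626,"z": -0.239,"wx": -0.0601,"wy": -0.075,"wz": 0.1242}]'

```text
time: 8.35
ee_pos: [0.5458, -0.103, 0.2791]
tcp_rot: [0.207, 2.691, 1.161]
wrist_force: [0.3, -0.8, -1.7]
grip_width: 0.0646
```

Call:
carry_out --targets '[{"x": -0.281,"y": -0.776,"z": -0.45,"wx": -0.0707,"wy": -0.1102,"wz": 0.0788},{"x": -0.281,"y": -0.776,"z": -0.45,"wx": -0.0707,"wy": -0.1102,"wz": 0.0788},{"x": -0.281,"y": -0.776,"z": -0.45,"wx": -0.0707,"wy": -0.1102,"wz": 0.0788},{"x": -0.281,"y": -0.776,"z": -0.45,"wx": -0.0707,"wy": -0.1102,"wz": 0.0788},{"x": -0.281,"y": -0.776,"z": -0.45,"wx": -0.0707,"wy": -0.1102,"wz": 0.0788},{"x": -0.281,"y": -0.776,"z": -0.45,"wx": -0.0707,"wy": -0.1102,"wz": 0.0788},{"x": -0.281,"y": -0.776,"z": -0.45,"wx": -0.0707,"wy": -0.1102,"wz": 0.0788},{"x": -0.281,"y": -0.776,"z": -0.45,"wx": -0.0707,"wy": -0.1102,"wz": 0.0788}]'

```text
time: 9.15
ee_pos: [0.5779, -0.3271, 0.2206]
tcp_rot: [1.024, 1.777, 1.436]
wrist_force: [-0.3, 0.8, -2.3]
grip_width: 0.0647
```

Run:
```python
from sv import *
o=status.get_obs();print(o['time'],o['joint_positions'].round(2),o['ee_pos'],o['wrist_force'].round(1),o['grip_width'])
cv2.imwrite("pics/s5.png",camera("scene")[:,:,::-1]);camera("top")
P,R=cur()
W=[.587,-.322,.064]
calls([pose(W[:2]+[.22],30,12,180,.0117)],P,R)
calls([pose(W[:2]+[.09],30,12,180,.0117),pose(W,30,12,180,.0117)],P,R)
for c in("scene","top"):
  for l in ("wide_jar","slot_wide","bottle_a"):
    print(c,l,[(round(d['p'],2),np.round(d['location'],3).tolist()) for d in spotter.mark_of(l,c)[:2]])
```

```text
9.15 [-0.9   0.57  0.01 -1.47 -1.33  0.53] [ 0.57788597 -0.32706173  0.22058849] [-0.3  0.8 -2.3] 0.06474189095159143
rows 0.0 -> [ 0.577 -0.328  0.222] | {'x': 0.003, 'y': -0.003, 'z': -0.008, 'wx': -0.0002, 'wy': -0.0005, 'wz': 0.0008} 
rows 2.6 -> [ 0.577 -0.328  0.092] | {'x': 0.005, 'y': -0.512, 'z': 0.1, 'wx': -0.0002, 'wy': -0.0005, 'wz': 0.0008} 
rows 0.5 -> [ 0.577 -0.328  0.066] | {'x': 0.0, 'y': -0.102, 'z': 0.022, 'wx': 0.0, 'wy': 0.0, 'wz': 0.0} 
scene wide_jar [(0.85, [0.587, -0.322, 0.164])]
scene slot_wide [(0.55, [0.588, -0.324, 0.007])]
scene bottle_a [(0.89, [0.456, -0.097, -0.002]), (0.68, [0.434, -0.388, 0.0])]
top wide_jar [(0.94, [0.59, -0.32, 0.162]), (0.68, [0.801, -0.098, 0.006])]
top slot_wide [(0.62, [0.586, -0.323, 0.001])]
top bottle_a [(0.92, [0.436, -0.396, -0.0]), (0.67, [0.547, 0.146, 0.066])]
```

View pics/s5.png

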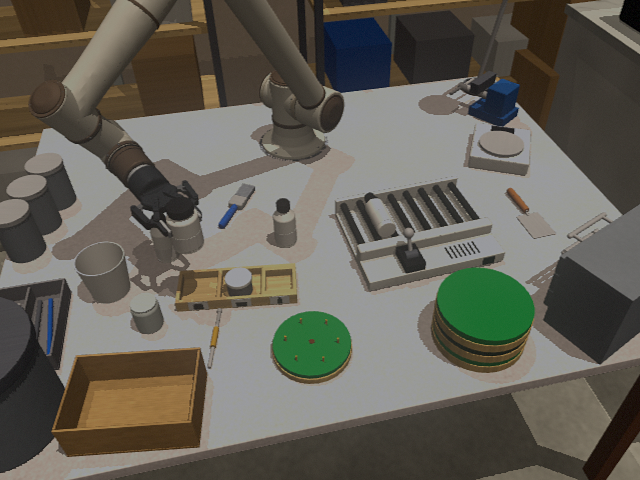

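Run:
```python
from sv import *
P,R=cur();q=curq()
W=[.587,-.322,.0645]
L=[pose(W[:2]+[.22],-12,12,180,.0117),pose(W[:2]+[.085],-12,12,180,.0117),pose(W,-12,12,180,.0117),pose(back(W,-12,12,.13),-12,12,180,.0117),pose(back(W,-12,12,.13)[:2]+[.25],-12,12,180,.0117)]
for t in L: q=near(*t,q);w,e=fk.wz(q);print(q.round(2),w.round(3),e.round(3))
calls(L,P,R)
```

```text
[-0.91  0.4  -0.44 -2.15 -0.86  0.96] [ 0.306 -0.396  0.369] [ 0.315 -0.264  0.279]
[-0.96  0.73 -0.52 -2.31 -1.14  1.33] [ 0.29  -0.418  0.181] [ 0.315 -0.264  0.144]
[-0.97  0.78 -0.52 -2.32 -1.17  1.37] [ 0.289 -0.419  0.154] [ 0.315 -0.264  0.124]
[-1.18  0.72 -0.72 -2.14 -1.29  1.46] [ 0.161 -0.394  0.168] [ 0.19  -0.238  0.151]
[-1.09  0.2  -0.6  -1.95 -0.95  0.84] [ 0.187 -0.359  0.413] [ 0.19  -0.238  0.309]
rows 4.9 -> [ 0.576 -0.32   0.222] | {'x': 0.034, 'y': -0.003, 'z': 0.003, 'wx': 0.0003, 'wy': -0.1144, 'wz': 0.0247} 
rows 2.7 -> [ 0.576 -0.32   0.087] | {'x': 0.0, 'y': -0.528, 'z': 0.112, 'wx': 0.0, 'wy': 0.0, 'wz': 0.0} 
rows 0.4 -> [ 0.576 -0.32   0.067] | {'x': 0.0, 'y': -0.08, 'z': 0.017, 'wx': 0.0, 'wy': 0.0, 'wz': 0.0} 
rows 2.6 -> [ 0.451 -0.293  0.094] | {'x': -0.0, 'y': -0.0, 'z': -0.52, 'wx': 0.0, 'wy': 0.0, 'wz': 0.0} 
rows 3.2 -> [ 0.451 -0.293  0.252] | {'x': -0.0, 'y': 0.62, 'z': -0.132, 'wx': 0.0, 'wy': 0.0, 'wz': 0.0}
```

Call:
carry_out --targets '[{"x": 0.034,"y": -0.003,"z": 0.003,"wx": 0.0003,"wy": -0.1144,"wz": 0.0247},{"x": 0.034,"y": -0.003,"z": 0.003,"wx": 0.0003,"wy": -0.1144,"wz": 0.0247},{"x": 0.034,"y": -0.003,"z": 0.003,"wx": 0.0003,"wy": -0.1144,"wz": 0.0247},{"x": 0.034,"y": -0.003,"z": 0.003,"wx": 0.0003,"wy": -0.1144,"wz": 0.0247},{"x": 0.034,"y": -0.003,"z": 0.003,"wx": 0.0003,"wy": -0.1144,"wz": 0.0247},{"x": 0.034,"y": -0.003,"z": 0.003,"wx": 0.0003,"wy": -0.1144,"wz": 0.0247},{"x": 0.034,"y": -0.003,"z": 0.003,"wx": 0.0003,"wy": -0.1144,"wz": 0.0247}]'

```text
time: 10.25
ee_pos: [0.5752, -0.3197, 0.2222]
tcp_rot: [1.468, 1.189, 0.963]
wrist_force: [0.2, -0.3, -2.2]
grip_width: 0.0647
```

Call:
carry_out --targets '[{"x": 0,"y": -0.176,"z": 0.037,"wx": 0,"wy": 0,"wz": 0},{"x": 0,"y": -0.352,"z": 0.075,"wx": 0,"wy": 0,"wz": 0},{"x": 0,"y": -0.528,"z": 0.112,"wx": 0,"wy": 0,"wz": 0},{"x": 0,"y": -0.528,"z": 0.112,"wx": 0,"wy": 0,"wz": 0},{"x": 0,"y": -0.528,"z": 0.112,"wx": 0,"wy": 0,"wz": 0}]'

```text
time: 10.75
ee_pos: [0.5757, -0.3205, 0.086]
tcp_rot: [1.471, 1.187, 0.964]
wrist_force: [0.1, -0.7, -0.7]
grip_width: 0.0648
```

Run:
```python
from sv import *
o=status.get_obs();print(o['time'],o['joint_positions'].round(2),o['ee_pos'],o['wrist_force'].round(1),o['grip_width'])
P,R=cur()
im=camera("scene");cv2.imwrite("pics/s6.png",cv2.resize(im[160:330,100:340,::-1],None,fx=3,fy=3))
W=[.587,-.322,.0645]
calls([pose(W,-12,12,180,.0117)],P,R)
print([(round(d['p'],2),np.round(d['location'],3).tolist()) for d in spotter.mark_of("wide_jar","scene")[:2]])
```

```text
10.75 [-0.96  0.73 -0.52 -2.31 -1.14  1.33] [ 0.57567683 -0.32052108  0.08596359] [ 0.1 -0.7 -0.7] 0.06476961478312068
rows 0.4 -> [ 0.576 -0.32   0.067] | {'x': 0.003, 'y': -0.075, 'z': 0.016, 'wx': -0.0001, 'wy': 0.0, 'wz': -0.0006} 
[(0.87, [0.58, -0.325, 0.03])]
```

View pics/s6.png

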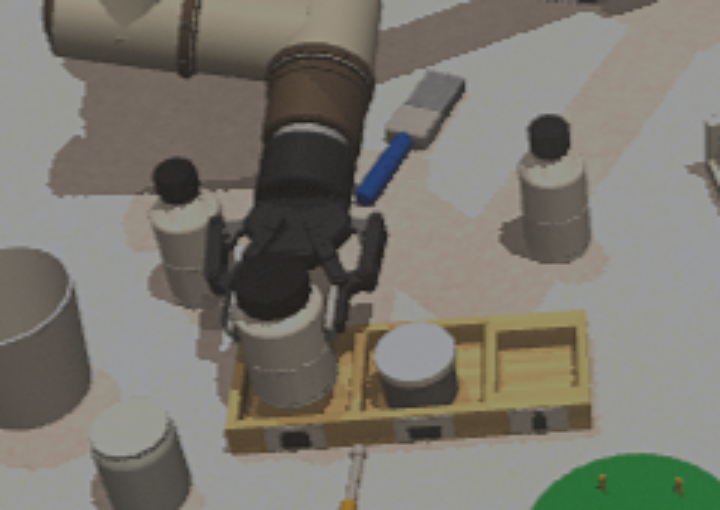

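Call:
carry_out --targets '[{"x": 0.003,"y": -0.04,"z": 0.008,"wx": 0,"wy": 0,"wz": 0},{"x": 0.003,"y": -0.078,"z": 0.016,"wx": 0,"wy": 0,"wz": 0},{"x": 0.003,"y": -0.078,"z": 0.016,"wx": 0,"wy": 0,"wz": 0},{"x": 0.003,"y": -0.078,"z": 0.016,"wx": 0,"wy": 0,"wz": 0}]'

```text
time: 11.25
ee_pos: [0.5752, -0.319, 0.0681]
tcp_rot: [1.468, 1.186, 0.962]
wrist_force: [-0.3, 0.6, -3.1]
grip_width: 0.065
```

Call:
carry_out --targets '[{"x": 0,"y": 0,"z": 0,"wx": 0,"wy": 0,"wz": 0},{"x": 0,"y": 0,"z": 0,"wx": 0,"wy": 0,"wz": 0},{"x": 0,"y": 0,"z": 0,"wx": 0,"wy": 0,"wz": 0},{"x": 0,"y": 0,"z": 0,"wx": 0,"wy": 0,"wz": 0},{"x": 0,"y": 0,"z": 0,"wx": 0,"wy": 0,"wz": 0}]' --grip 0.78

```text
time: 11.75
ee_pos: [0.5752, -0.319, 0.0674]
tcp_rot: [1.469, 1.186, 0.962]
wrist_force: [-0.1, -0.9, 0.4]
grip_width: 0.0762
```

Call:
carry_out --targets '[{"x": 0,"y": 0,"z": -0.1,"wx": 0,"wy": 0,"wz": 0},{"x": 0,"y": 0,"z": -0.2,"wx": 0,"wy": 0,"wz": 0},{"x": 0,"y": 0,"z": -0.36,"wx": 0,"wy": 0,"wz": 0},{"x": 0,"y": 0,"z": -0.52,"wx": 0,"wy": 0,"wz": 0},{"x": 0,"y": 0,"z": -0.52,"wx": 0,"wy": 0,"wz": 0}]'

```text
time: 12.25
ee_pos: [0.4478, -0.2912, 0.0947]
tcp_rot: [1.474, 1.185, 0.962]
wrist_force: [0.4, -0.5, -1.4]
grip_width: 0.0761
```

Run:
```python
from sv import *
o=status.get_obs();print(o['time'],o['joint_positions'].round(2),o['ee_pos'],o['wrist_force'].round(1),o['grip_width'])
P,R=cur();q=curq()
im=camera("scene");cv2.imwrite("pics/s7.png",cv2.resize(im[160:330,100:340,::-1],None,fx=3,fy=3))
cam=camera("top")
for l in("wide_jar","bottle_a","slim_bottle"):
  for c in("scene","top"): print(l,c,[(round(d['p'],2),np.round(d['location'],3).tolist()) for d in spotter.mark_of(l,c)[:3]])
S=[.4736,.1335,.078]
u=(P+[0,0,.18],R);q0=near(*u,q)
su=pose(S[:2]+[.22],3.65,80,0);qs=near(*su,np.array([.65,.2,-.5,.2,-.7,.75]));print(q0.round(2),qs.round(2))
js=jpath(q0,qs,3);js=[(np.array([t[0],t[1],max(t[2],.25)]),r) for t,r in js[:-1]]+[su]
qq=q0
for t in js:
  qq=near(*t,qq);print(qq.round(2))
calls([u]+js,P,R)
```

```text
12.25 [-1.19  0.71 -0.73 -2.14 -1.29  1.46] [ 0.44778403 -0.29123545  0.09470396] [ 0.4 -0.5 -1.4] 0.07609333968810819
wide_jar scene [(0.89, [0.584, -0.321, 0.012]), (0.25, [0.587, -0.322, 0.008])]
wide_jar top [(0.93, [0.59, -0.327, 0.005])]
bottle_a scene [(0.82, [0.436, -0.39, -0.002])]
bottle_a top [(0.67, [0.438, -0.395, -0.002]), (0.67, [0.451, -0.095, 0.002]), (0.26, [0.479, 0.227, 0.078])]
slim_bottle scene [(0.63, [0.55, 0.137, 0.07])]
slim_bottle top [(0.98, [0.548, 0.145, 0.07])]
[-1.07  0.13 -0.58 -1.9  -0.9   0.74] [ 0.66  0.11 -0.51  0.14 -0.81  0.89]
max joint step [0.6787006311654441]
[-0.42 -0.04 -0.49 -1.07 -0.91  0.49]
[ 0.1  -0.03 -0.42 -0.45 -1.06  0.67]
[ 0.66  0.11 -0.51  0.14 -0.81  0.89]
rows 3.6 -> [ 0.448 -0.291  0.275] | {'x': 0.003, 'y': 0.704, 'z': -0.152, 'wx': 0.0, 'wy': 0.0, 'wz': 0.0} 
rows 7.7 -> [ 0.415 -0.063  0.25 ] | {'x': 0.863, 'y': -0.168, 'z': -0.291, 'wx': 0.0418, 'wy': 0.1362, 'wz': -0.1157} 
rows 7.7 -> [0.392 0.001 0.25 ] | {'x': 0.225, 'y': 0.143, 'z': 0.061, 'wx': 0.0242, 'wy': 0.1, 'wz': -0.153} 
rows 7.8 -> [0.473 0.133 0.226] | {'x': -0.488, 'y': 0.211, 'z': 0.334, 'wx': 0.038, 'wy': 0.0549, 'wz': -0.1727}
```

View pics/s7.png

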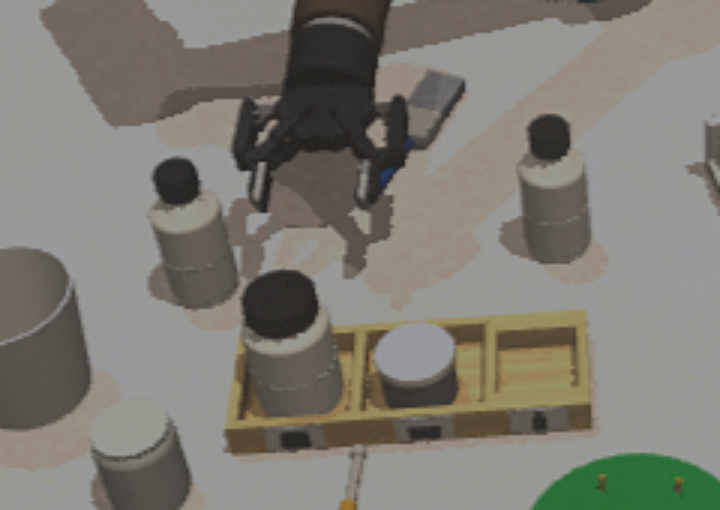

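Call:
carry_out --targets '[{"x": 0.003,"y": 0.704,"z": -0.152,"wx": 0,"wy": 0,"wz": 0},{"x": 0.003,"y": 0.704,"z": -0.152,"wx": 0,"wy": 0,"wz": 0},{"x": 0.003,"y": 0.704,"z": -0.152,"wx": 0,"wy": 0,"wz": 0},{"x": 0.003,"y": 0.704,"z": -0.152,"wx": 0,"wy": 0,"wz": 0},{"x": 0.003,"y": 0.704,"z": -0.152,"wx": 0,"wy": 0,"wz": 0}]' --grip 0.7

```text
time: 13.15
ee_pos: [0.4518, -0.2915, 0.2814]
tcp_rot: [1.454, 1.187, 0.96]
wrist_force: [0.0, -0.6, 0.1]
grip_width: 0.0724
```

Call:
carry_out --targets '[{"x": 0.863,"y": -0.168,"z": -0.291,"wx": 0.0418,"wy": 0.1362,"wz": -0.1157},{"x": 0.863,"y": -0.168,"z": -0.291,"wx": 0.0418,"wy": 0.1362,"wz": -0.1157},{"x": 0.863,"y": -0.168,"z": -0.291,"wx": 0.0418,"wy": 0.1362,"wz": -0.1157},{"x": 0.863,"y": -0.168,"z": -0.291,"wx": 0.0418,"wy": 0.1362,"wz": -0.1157},{"x": 0.863,"y": -0.168,"z": -0.291,"wx": 0.0418,"wy": 0.1362,"wz": -0.1157},{"x": 0.863,"y": -0.168,"z": -0.291,"wx": 0.0418,"wy": 0.1362,"wz": -0.1157},{"x": 0.863,"y": -0.168,"z": -0.291,"wx": 0.0418,"wy": 0.1362,"wz": -0.1157},{"x": 0.863,"y": -0.168,"z": -0.291,"wx": 0.0418,"wy": 0.1362,"wz": -0.1157}]'

```text
time: 13.95
ee_pos: [0.4176, -0.0631, 0.2483]
tcp_rot: [0.638, 2.332, 0.937]
wrist_force: [0.3, 0.4, 0.3]
grip_width: 0.0729
```

Call:
carry_out --targets '[{"x": 0.225,"y": 0.143,"z": 0.061,"wx": 0.0242,"wy": 0.1,"wz": -0.153},{"x": 0.225,"y": 0.143,"z": 0.061,"wx": 0.0242,"wy": 0.1,"wz": -0.153},{"x": 0.225,"y": 0.143,"z": 0.061,"wx": 0.0242,"wy": 0.1,"wz": -0.153},{"x": 0.225,"y": 0.143,"z": 0.061,"wx": 0.0242,"wy": 0.1,"wz": -0.153},{"x": 0.225,"y": 0.143,"z": 0.061,"wx": 0.0242,"wy": 0.1,"wz": -0.153},{"x": 0.225,"y": 0.143,"z": 0.061,"wx": 0.0242,"wy": 0.1,"wz": -0.153},{"x": 0.225,"y": 0.143,"z": 0.061,"wx": 0.0242,"wy": 0.1,"wz": -0.153},{"x": 0.225,"y": 0.143,"z": 0.061,"wx": 0.0242,"wy": 0.1,"wz": -0.153}]'

```text
time: 14.75
ee_pos: [0.3936, 0.0007, 0.2473]
tcp_rot: [-0.818, 2.755, 0.517]
wrist_force: [-0.6, -1.2, -1.4]
grip_width: 0.0727
```

Call:
carry_out --targets '[{"x": -0.488,"y": 0.211,"z": 0.334,"wx": 0.038,"wy": 0.0549,"wz": -0.1727},{"x": -0.488,"y": 0.211,"z": 0.334,"wx": 0.038,"wy": 0.0549,"wz": -0.1727},{"x": -0.488,"y": 0.211,"z": 0.334,"wx": 0.038,"wy": 0.0549,"wz": -0.1727},{"x": -0.488,"y": 0.211,"z": 0.334,"wx": 0.038,"wy": 0.0549,"wz": -0.1727},{"x": -0.488,"y": 0.211,"z": 0.334,"wx": 0.038,"wy": 0.0549,"wz": -0.1727},{"x": -0.488,"y": 0.211,"z": 0.334,"wx": 0.038,"wy": 0.0549,"wz": -0.1727},{"x": -0.488,"y": 0.211,"z": 0.334,"wx": 0.038,"wy": 0.0549,"wz": -0.1727},{"x": -0.488,"y": 0.211,"z": 0.334,"wx": 0.038,"wy": 0.0549,"wz": -0.1727}]'

```text
time: 15.55
ee_pos: [0.4735, 0.1329, 0.2224]
tcp_rot: [-2.208, 2.054, -0.187]
wrist_force: [-0.3, 0.0, -0.5]
grip_width: 0.0729
```

Run:
```python
from sv import *
o=status.get_obs();print(o['time'],o['joint_positions'].round(2),o['ee_pos'],o['wrist_force'].round(1),o['grip_width'])
P,R=cur();q=curq()
S=[.4736,.1335,.078]
calls([pose(S,3.65,80,0)],P,R)
cv2.imwrite("pics/w8.png",camera("wrist")[:,:,::-1])
print([(round(d['p'],2),np.round(d['location'],3).tolist()) for d in spotter.mark_of("slim_bottle","wrist")[:3]])
```

```text
15.55 [ 0.66  0.11 -0.52  0.14 -0.8   0.89] [0.47347977 0.13286585 0.22238279] [-0.3  0.  -0.5] 0.07289969957664205
rows 2.8 -> [0.473 0.133 0.084] | {'x': -0.007, 'y': 0.099, 'z': 0.545, 'wx': 0.0003, 'wy': -0.0011, 'wz': 0.0015} 
[(0.75, [0.546, 0.139, 0.07])]
```

View pics/w8.png

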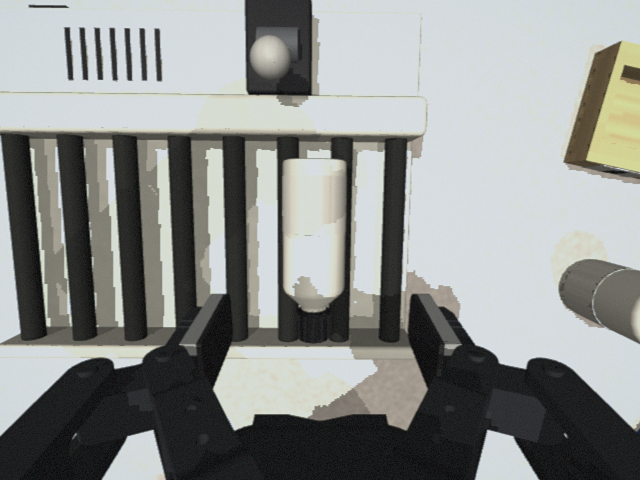

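Call:
carry_out --targets '[{"x": -0.012,"y": 0.033,"z": 0.18,"wx": 0,"wy": -0.001,"wz": 0.0015},{"x": -0.012,"y": 0.066,"z": 0.36,"wx": 0,"wy": -0.001,"wz": 0.0015},{"x": -0.012,"y": 0.099,"z": 0.545,"wx": 0,"wy": -0.001,"wz": 0.0015},{"x": -0.012,"y": 0.099,"z": 0.545,"wx": 0,"wy": -0.001,"wz": 0.0015},{"x": -0.012,"y": 0.099,"z": 0.545,"wx": 0,"wy": -0.001,"wz": 0.0015}]'

```text
time: 16.15
ee_pos: [0.474, 0.1348, 0.0855]
tcp_rot: [-2.185, 2.067, -0.177]
wrist_force: [0.3, 0.2, 0.4]
grip_width: 0.0728
```

Call:
carry_out --targets '[{"x": 0,"y": 0,"z": 0,"wx": 0,"wy": 0,"wz": 0},{"x": 0,"y": 0,"z": 0,"wx": 0,"wy": 0,"wz": 0},{"x": 0,"y": 0,"z": 0,"wx": 0,"wy": 0,"wz": 0},{"x": 0,"y": 0,"z": 0,"wx": 0,"wy": 0,"wz": 0},{"x": 0,"y": 0,"z": 0,"wx": 0,"wy": 0,"wz": 0},{"x": 0,"y": 0,"z": 0,"wx": 0,"wy": 0,"wz": 0},{"x": 0,"y": 0,"z": 0,"wx": 0,"wy": 0,"wz": 0}]' --grip -1 --grip_force 40

```text
time: 16.85
ee_pos: [0.4756, 0.1366, 0.0887]
tcp_rot: [-2.18, 2.059, -0.179]
wrist_force: [-1.0, 1.0, 6.8]
grip_width: 0.0467
```

Run:
```python
from sv import *
o=status.get_obs();print(o['time'],o['joint_positions'].round(2),o['ee_pos'],o['wrist_force'].round(1),o['grip_width'])
P,R=cur();q=curq()
ax=P[2]-.070;off=ax/np.sin(np.radians(80))
m=(P+off*R[:,2]-[.478,.222,0]);xm=m[0]*.998+m[1]*.0635
print('axis ahead',off,'contact xm',xm,'from underside ~',.0605-xm,.0655-xm)
S=[.613,-.137,.092]
l=(P+[0,0,.2],R);ql=near(*l,q);print(ql.round(2))
hd=22
su=pose(S[:2]+[.22],hd,10,180,off);qs=near(*su,np.array([-.7,.5,-.3,-1.8,-1.1,.9]));print(qs.round(2))
js=jpath(ql,qs,3);js=[(np.array([t[0],t[1],max(t[2],.29)]),r) for t,r in js[:-1]]+[su]
qq=ql
for t in js: qq=near(*t,qq);print(qq.round(2))
w=near(*pose(S,hd,10,180,off),qq);print(w.round(2),[a.round(3) for a in fk.wz(w)])
calls([l]+js,P,R)
```

```text
16.85 [ 0.65  0.3  -0.73  0.25 -0.39  0.75] [0.47559588 0.13657686 0.08867562] [-1.   1.   6.8] 0.04668253968368463
axis ahead 0.01896372561437874 contact xm -0.004391923893992873 from underside ~ 0.06489192389399287 0.06989192389399287
[ 0.66  0.05 -0.4   0.12 -0.97  0.91]
[-0.7   0.42 -0.35 -1.8  -1.1   0.78]
max joint step [0.6375006466952958]
[ 0.22  0.05 -0.24 -0.46 -1.25  0.71]
[-0.2   0.1  -0.26 -1.03 -1.17  0.49]
[-0.7   0.42 -0.35 -1.8  -1.1   0.78]
[-0.74  0.71 -0.4  -1.9  -1.22  1.13] [array([ 0.412, -0.374,  0.21 ]), array([ 0.347, -0.245,  0.143])]
rows 4.0 -> [0.476 0.137 0.289] | {'x': -0.007, 'y': -0.145, 'z': -0.787, 'wx': 0.0, 'wy': 0.0, 'wz': 0.0} 
rows 6.6 -> [0.425 0.066 0.29 ] | {'x': 0.271, 'y': 0.213, 'z': -0.047, 'wx': -0.0563, 'wy': -0.0523, 'wz': 0.1367} 
rows 6.7 -> [0.476 0.039 0.29 ] | {'x': -0.075, 'y': -0.213, 'z': -0.052, 'wx': -0.0424, 'wy': -0.0888, 'wz': 0.1247} 
rows 6.7 -> [ 0.596 -0.144  0.223] | {'x': -0.552, 'y': -0.697, 'z': -0.211, 'wx': -0.0489, 'wy': -0.1195, 'wz': 0.0957}
```

Call:
carry_out --targets '[{"x": 0,"y": -0.018,"z": -0.1,"wx": 0,"wy": 0,"wz": 0},{"x": 0,"y": -0.036,"z": -0.2,"wx": 0,"wy": 0,"wz": 0},{"x": -0.003,"y": -0.072,"z": -0.39,"wx": 0,"wy": 0,"wz": 0},{"x": -0.007,"y": -0.108,"z": -0.585,"wx": 0,"wy": 0,"wz": 0},{"x": -0.007,"y": -0.145,"z": -0.787,"wx": 0,"wy": 0,"wz": 0},{"x": -0.007,"y": -0.145,"z": -0.787,"wx": 0,"wy": 0,"wz": 0}]'

```text
time: 17.45
ee_pos: [0.4778, 0.1377, 0.2949]
tcp_rot: [-2.172, 2.052, -0.183]
wrist_force: [0.8, 0.9, -2.9]
grip_width: 0.0464
```

Run:
```python
from sv import *
o=status.get_obs();print(o['time'],o['ee_pos'],o['wrist_force'].round(1),o['grip_width'])
cv2.imwrite("pics/w9.png",camera("wrist")[:,:,::-1]);im=camera("scene")
cv2.imwrite("pics/s9.png",cv2.resize(im[80:260,280:520,::-1],None,fx=3,fy=3))
print([(round(d['p'],2),np.round(d['location'],3).tolist()) for d in spotter.mark_of("slim_bottle","wrist")[:3]])
print([(round(d['p'],2),np.round(d['location'],3).tolist()) for d in spotter.mark_of("slim_bottle","scene")[:3]])
P,R=cur();q=curq()
S=[.613,-.137,.092];off=.017
ql=q
hd=22
su=pose(S[:2]+[.22],hd,10,180,off);qs=near(*su,np.array([-.7,.5,-.3,-1.8,-1.1,.9]));print(qs.round(2))
js=jpath(ql,qs,3);js=[(np.array([t[0],t[1],max(t[2],.29)]),r) for t,r in js[:-1]]+[su]
calls(js,P,R)
```

```text
17.45 [0.47779823 0.13771583 0.29491805] [ 0.8  0.9 -2.9] 0.046353062931093036
[(0.7, [0.453, -0.135, 0.0]), (0.62, [0.546, 0.14, 0.278])]
[]
[-0.7   0.42 -0.35 -1.8  -1.1   0.78]
max joint step [0.6376274065477924]
rows 6.6 -> [0.423 0.066 0.29 ] | {'x': 0.263, 'y': 0.208, 'z': -0.061, 'wx': -0.0562, 'wy': -0.0533, 'wz': 0.1364} 
rows 6.7 -> [0.477 0.04  0.29 ] | {'x': -0.083, 'y': -0.216, 'z': -0.052, 'wx': -0.0425, 'wy': -0.0894, 'wz': 0.1242} 
rows 6.7 -> [ 0.597 -0.143  0.223] | {'x': -0.56, 'y': -0.699, 'z': -0.211, 'wx': -0.0489, 'wy': -0.1196, 'wz': 0.0953}
```

View pics/s9.png

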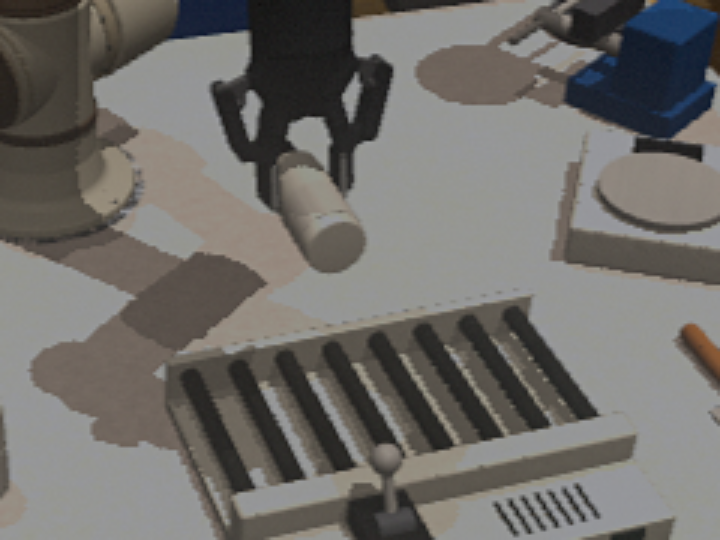

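View pics/w9.png

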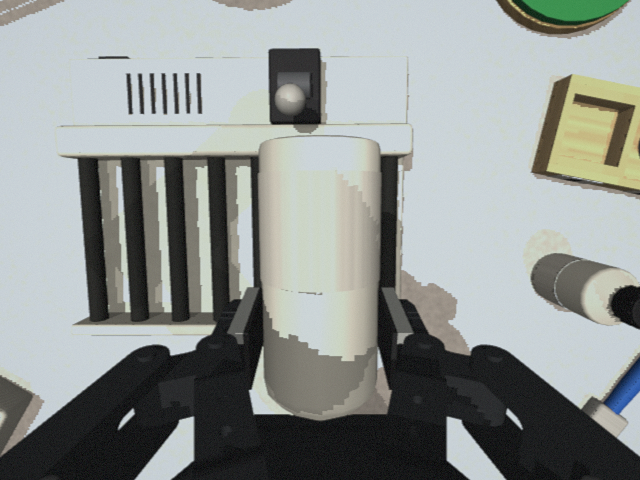

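Run:
```python
from sv import *
im=camera("top");cv2.imwrite("pics/t10.png",cv2.resize(im[190:340,300:560,::-1],None,fx=3,fy=3))
print([(round(d['p'],2),np.round(d['location'],3).tolist()) for d in spotter.mark_of("bottle_a","top")[:3]])
camera("scene");print([(round(d['p'],2),np.round(d['location'],3).tolist()) for d in spotter.mark_of("bottle_a","scene")[:3]])
```

```text
[(0.74, [0.437, -0.395, -0.003]), (0.67, [0.292, -0.216, -0.002]), (0.57, [0.449, -0.132, 0.004])]
[(0.86, [0.45, -0.135, -0.001])]
```

View pics/t10.png

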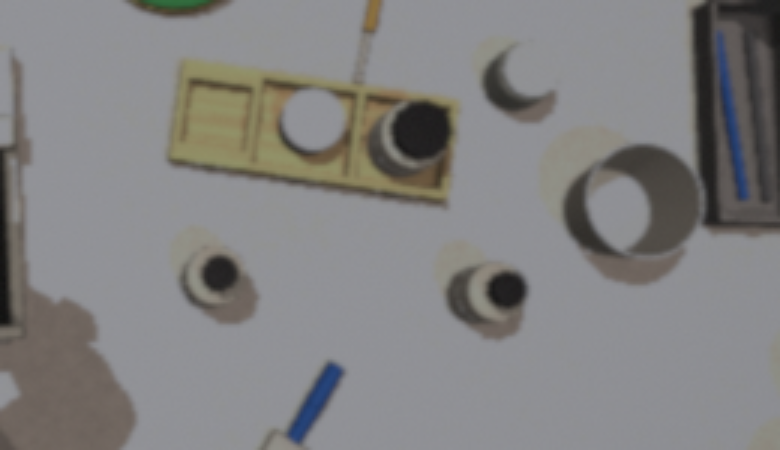

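Run:
```python
from sv import *
S=[.613,-.137,.077]
for h in (-25,-35,-45,-55,-65,-75,-85):
    show('ps',S,h,10,180,margin=.03)
```

```text
ps -25 10 180 [-0.51, 0.84, -0.92, -3.07, -1.59, 1.58] W [ 0.3  -0.17  0.12] E [ 0.36 -0.02  0.13]
ps -65 10 180 [0.12, 0.78, -0.89, 1.9, -1.43, 1.47] W [0.35 0.04 0.14] E [0.5  0.11 0.13]
ps -75 10 180 [0.22, 0.81, -0.79, 1.62, -1.4, 1.54] W [0.39 0.09 0.13] E [0.54 0.13 0.13]
ps -85 10 180 [0.28, 0.84, -0.67, 1.37, -1.41, 1.63] W [0.43 0.12 0.12] E [0.59 0.14 0.13]
```

Run:
```python
from sv import *
P,R=cur();q=curq()
S=[.613,-.136,.080];off=.017;hd=29
su=pose(S[:2]+[.24],hd,10,180,off);qs=near(*su,np.array([-.7,.5,-.3,-1.8,-1.1,.9]));print(qs.round(2))
js=jpath(q,qs,3);js=[(np.array([t[0],t[1],max(t[2],.30)]),r) for t,r in js[:-1]]+[su]
qq=q
for t in js: qq=near(*t,qq);print(qq.round(2))
L=[pose(S,hd,10,180,off)]
for t in L: qq=near(*t,qq);print(qq.round(2),[a.round(3) for a in fk.wz(qq)])
calls(js+L,P,R)
```

```text
[-0.68  0.41 -0.27 -1.67 -1.16  0.66]
max joint step [0.5968360396640882]
[ 0.22  0.06 -0.21 -0.43 -1.27  0.69]
[-0.2   0.12 -0.19 -0.98 -1.23  0.46]
[-0.68  0.41 -0.27 -1.67 -1.16  0.66]
[-0.72  0.75 -0.31 -1.79 -1.25  1.07] [array([ 0.443, -0.39 ,  0.207]), array([ 0.363, -0.274,  0.13 ])]
rows 6.5 -> [0.436 0.06  0.3  ] | {'x': 0.291, 'y': 0.158, 'z': -0.093, 'wx': -0.0543, 'wy': -0.0492, 'wz': 0.1366} 
rows 6.5 -> [0.486 0.026 0.3  ] | {'x': -0.052, 'y': -0.229, 'z': -0.061, 'wx': -0.0463, 'wy': -0.0824, 'wz': 0.1218} 
rows 6.4 -> [ 0.598 -0.144  0.243] | {'x': -0.505, 'y': -0.644, 'z': -0.22, 'wx': -0.0573, 'wy': -0.1089, 'wz': 0.0906} 
rows 3.2 -> [ 0.598 -0.144  0.083] | {'x': 0.0, 'y': -0.63, 'z': 0.111, 'wx': 0.0, 'wy': 0.0, 'wz': 0.0}
```

Call:
carry_out --targets '[{"x": 0.145,"y": 0.079,"z": -0.046,"wx": -0.0271,"wy": -0.0246,"wz": 0.0683},{"x": 0.291,"y": 0.158,"z": -0.093,"wx": -0.0543,"wy": -0.0492,"wz": 0.1366},{"x": 0.291,"y": 0.158,"z": -0.093,"wx": -0.0543,"wy": -0.0492,"wz": 0.1366},{"x": 0.291,"y": 0.158,"z": -0.093,"wx": -0.0543,"wy": -0.0492,"wz": 0.1366},{"x": 0.291,"y": 0.158,"z": -0.093,"wx": -0.0543,"wy": -0.0492,"wz": 0.1366},{"x": 0.291,"y": 0.158,"z": -0.093,"wx": -0.0543,"wy": -0.0492,"wz": 0.1366},{"x": 0.291,"y": 0.158,"z": -0.093,"wx": -0.0543,"wy": -0.0492,"wz": 0.1366},{"x": 0.291,"y": 0.158,"z": -0.093,"wx": -0.0543,"wy": -0.0492,"wz": 0.1366}]'

```text
time: 18.65
ee_pos: [0.4366, 0.0599, 0.3003]
tcp_rot: [-1.135, 2.729, 0.588]
wrist_force: [-0.5, -0.7, -1.6]
grip_width: 0.0464
```

Call:
carry_out --targets '[{"x": -0.052,"y": -0.229,"z": -0.061,"wx": -0.0463,"wy": -0.0824,"wz": 0.1218},{"x": -0.052,"y": -0.229,"z": -0.061,"wx": -0.0463,"wy": -0.0824,"wz": 0.1218},{"x": -0.052,"y": -0.229,"z": -0.061,"wx": -0.0463,"wy": -0.0824,"wz": 0.1218},{"x": -0.052,"y": -0.229,"z": -0.061,"wx": -0.0463,"wy": -0.0824,"wz": 0.1218},{"x": -0.052,"y": -0.229,"z": -0.061,"wx": -0.0463,"wy": -0.0824,"wz": 0.1218},{"x": -0.052,"y": -0.229,"z": -0.061,"wx": -0.0463,"wy": -0.0824,"wz": 0.1218},{"x": -0.052,"y": -0.229,"z": -0.061,"wx": -0.0463,"wy": -0.0824,"wz": 0.1218},{"x": -0.052,"y": -0.229,"z": -0.061,"wx": -0.0463,"wy": -0.0824,"wz": 0.1218}]'

```text
time: 19.45
ee_pos: [0.4853, 0.0261, 0.3002]
tcp_rot: [0.11, 2.562, 1.189]
wrist_force: [-0.2, 0.4, -2.7]
grip_width: 0.0465
```

Call:
carry_out --targets '[{"x": -0.505,"y": -0.644,"z": -0.22,"wx": -0.0573,"wy": -0.1089,"wz": 0.0906},{"x": -0.505,"y": -0.644,"z": -0.22,"wx": -0.0573,"wy": -0.1089,"wz": 0.0906},{"x": -0.505,"y": -0.644,"z": -0.22,"wx": -0.0573,"wy": -0.1089,"wz": 0.0906},{"x": -0.505,"y": -0.644,"z": -0.22,"wx": -0.0573,"wy": -0.1089,"wz": 0.0906},{"x": -0.505,"y": -0.644,"z": -0.22,"wx": -0.0573,"wy": -0.1089,"wz": 0.0906},{"x": -0.505,"y": -0.644,"z": -0.22,"wx": -0.0573,"wy": -0.1089,"wz": 0.0906},{"x": -0.505,"y": -0.644,"z": -0.22,"wx": -0.0573,"wy": -0.1089,"wz": 0.0906},{"x": -0.505,"y": -0.644,"z": -0.22,"wx": -0.0573,"wy": -0.1089,"wz": 0.0906}]'

```text
time: 20.25
ee_pos: [0.5979, -0.143, 0.2421]
tcp_rot: [1.02, 1.731, 1.453]
wrist_force: [0.4, 0.0, -2.8]
grip_width: 0.0465
```

Run:
```python
from sv import *
o=status.get_obs();print(o['time'],o['joint_positions'].round(2),o['ee_pos'],o['wrist_force'].round(1),o['grip_width'])
P,R=cur()
S=[.613,-.136,.080];off=.017;hd=29
calls([pose(S,hd,10,180,off)],P,R)
im=camera("scene");cv2.imwrite("pics/s11.png",im[:,:,::-1])
for c in("scene","top"):
  if c=="top": camera(c)
  for l in("slim_bottle","bottle_a"): print(l,c,[(round(d['p'],2),np.round(d['location'],3).tolist()) for d in spotter.mark_of(l,c)[:3]])
```

```text
20.25 [-0.68  0.41 -0.27 -1.67 -1.16  0.66] [ 0.59792253 -0.1429755   0.24213414] [ 0.4  0.  -2.8] 0.0464505727988537
rows 3.2 -> [ 0.598 -0.144  0.083] | {'x': -0.006, 'y': -0.627, 'z': 0.11, 'wx': -0.0001, 'wy': -0.0002, 'wz': -0.0002} 
slim_bottle scene [(0.75, [0.616, -0.136, 0.17])]
bottle_a scene [(0.95, [0.437, -0.391, 0.001]), (0.49, [0.451, -0.133, -0.003]), (0.2, [0.8, -0.096, 0.001])]
slim_bottle top [(0.73, [0.479, 0.229, -0.001]), (0.64, [0.615, -0.13, 0.168])]
bottle_a top [(0.86, [0.448, -0.134, 0.004]), (0.72, [0.616, -0.131, 0.17]), (0.22, [0.597, -0.235, -0.0])]
```

View pics/s11.png

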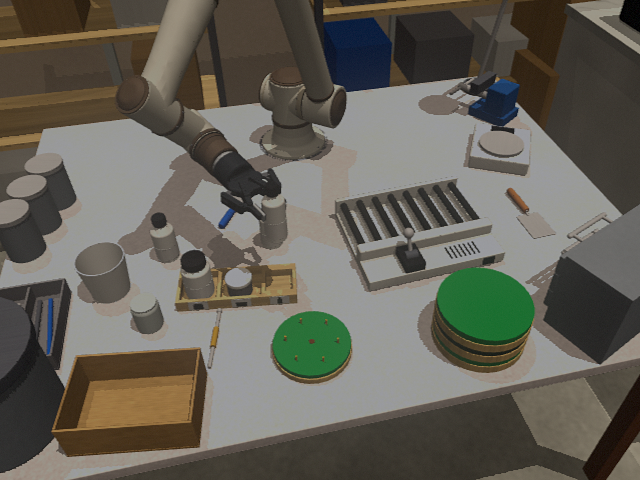

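Call:
carry_out --targets '[{"x": -0.003,"y": -0.18,"z": 0.025,"wx": 0,"wy": 0,"wz": 0},{"x": -0.003,"y": -0.36,"z": 0.055,"wx": 0,"wy": 0,"wz": 0},{"x": -0.003,"y": -0.51,"z": 0.082,"wx": 0,"wy": 0,"wz": 0},{"x": -0.003,"y": -0.51,"z": 0.082,"wx": 0,"wy": 0,"wz": 0},{"x": -0.003,"y": -0.51,"z": 0.082,"wx": 0,"wy": 0,"wz": 0}]'

```text
time: 21.05
ee_pos: [0.5986, -0.145, 0.1155]
tcp_rot: [1.017, 1.726, 1.455]
wrist_force: [-0.3, 0.5, -1.7]
grip_width: 0.0465
```

Run:
```python
from sv import *
o=status.get_obs();print(o['time'],o['ee_pos'],o['wrist_force'].round(1),o['grip_width'])
im=camera("scene");cv2.imwrite("pics/s12.png",cv2.resize(im[160:330,140:340,::-1],None,fx=4,fy=3.5))
camera("top")
for c in("scene","top"):
  for l in("slim_bottle",): print(l,c,[(round(d['p'],2),np.round(d['location'],3).tolist()) for d in spotter.mark_of(l,c)[:3]])
```

```text
21.05 [ 0.59856661 -0.145046    0.11546503] [-0.3  0.5 -1.7] 0.04653799887448381
slim_bottle scene [(0.94, [0.616, -0.141, 0.044]), (0.45, [0.607, 0.169, 0.104])]
slim_bottle top [(0.49, [0.612, -0.136, 0.046])]
```

View pics/s12.png

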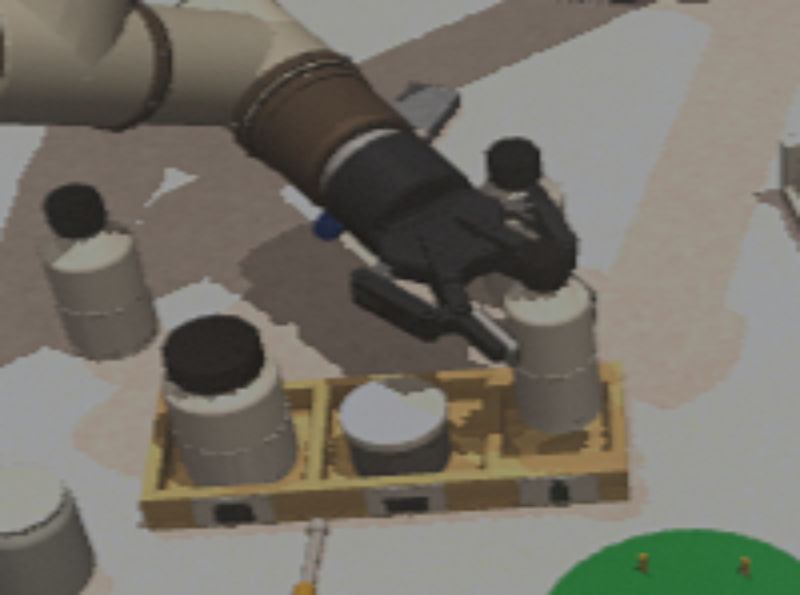

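Call:
carry_out --targets '[{"x": 0,"y": -0.06,"z": 0.011,"wx": 0,"wy": 0,"wz": 0},{"x": 0,"y": -0.124,"z": 0.022,"wx": 0,"wy": 0,"wz": 0},{"x": 0,"y": -0.124,"z": 0.022,"wx": 0,"wy": 0,"wz": 0},{"x": 0,"y": -0.124,"z": 0.022,"wx": 0,"wy": 0,"wz": 0}]'

```text
time: 21.65
ee_pos: [0.5985, -0.1451, 0.0859]
tcp_rot: [1.014, 1.725, 1.453]
wrist_force: [0.2, 0.6, -2.2]
grip_width: 0.0461
```

Call:
carry_out --targets '[{"x": 0,"y": 0,"z": 0,"wx": 0,"wy": 0,"wz": 0},{"x": 0,"y": 0,"z": 0,"wx": 0,"wy": 0,"wz": 0},{"x": 0,"y": 0,"z": 0,"wx": 0,"wy": 0,"wz": 0},{"x": 0,"y": 0,"z": 0,"wx": 0,"wy": 0,"wz": 0},{"x": 0,"y": 0,"z": 0,"wx": 0,"wy": 0,"wz": 0}]' --grip 0.4

```text
time: 22.15
ee_pos: [0.5982, -0.1448, 0.0842]
tcp_rot: [1.016, 1.726, 1.454]
wrist_force: [-0.9, -0.0, 0.3]
grip_width: 0.0595
```

Run:
```python
from sv import *
o=status.get_obs();print(o['time'],o['joint_positions'].round(2),o['ee_pos'],o['wrist_force'].round(1),o['grip_width'])
im=camera("scene");cv2.imwrite("pics/s13.png",cv2.resize(im[160:330,140:340,::-1],None,fx=4,fy=3.5))
for c in("scene",):
  for l in("slim_bottle",): print(l,c,[(round(d['p'],2),np.round(d['location'],3).tolist()) for d in spotter.mark_of(l,c)[:3]])
P,R=cur();q=curq()
for d in(.05,.10,.14):
  q=near(P-d*R[:,2],R,q);print(q.round(2),[a.round(3) for a in fk.wz(q)])
```

```text
22.15 [-0.72  0.75 -0.31 -1.79 -1.26  1.07] [ 0.59817853 -0.14483888  0.08424466] [-0.9 -0.   0.3] 0.05953214897235299
slim_bottle scene [(0.77, [0.616, -0.14, 0.009]), (0.42, [0.65, -0.436, -0.002])]
[-0.8   0.72 -0.35 -1.72 -1.3   1.07] [array([ 0.399, -0.415,  0.215]), array([ 0.32 , -0.299,  0.139])]
[-0.89  0.7  -0.37 -1.64 -1.34  1.06] [array([ 0.356, -0.439,  0.224]), array([ 0.277, -0.323,  0.147])]
[-0.96  0.68 -0.39 -1.58 -1.37  1.06] [array([ 0.322, -0.457,  0.232]), array([ 0.242, -0.342,  0.154])]
```

View pics/s13.png

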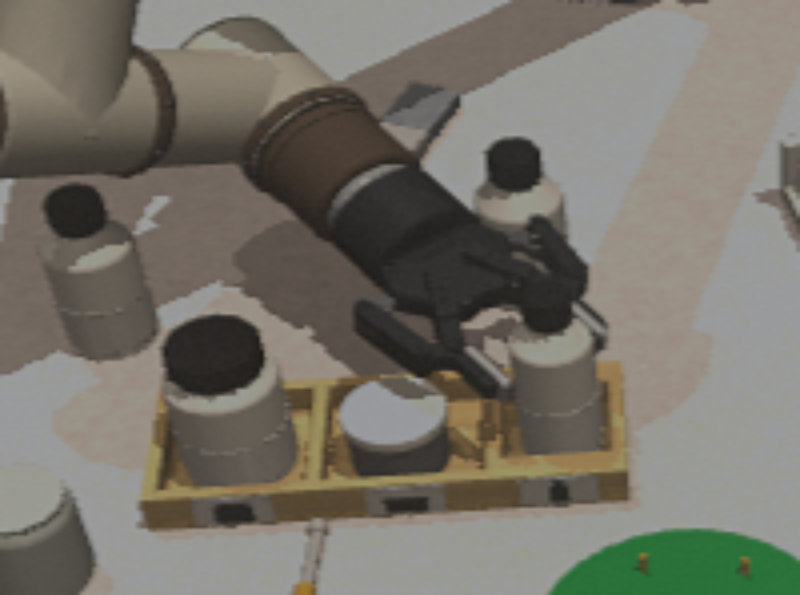

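Call:
carry_out --targets '[{"x": 0,"y": 0.08,"z": -0.014,"wx": 0,"wy": 0,"wz": 0},{"x": 0,"y": 0.2,"z": -0.035,"wx": 0,"wy": 0,"wz": 0},{"x": 0,"y": 0.35,"z": -0.062,"wx": 0,"wy": 0,"wz": 0},{"x": 0,"y": 0.5,"z": -0.088,"wx": 0,"wy": 0,"wz": 0},{"x": 0,"y": 0.68,"z": -0.12,"wx": 0,"wy": 0,"wz": 0},{"x": 0,"y": 0.68,"z": -0.12,"wx": 0,"wy": 0,"wz": 0}]' --grip 0.6

```text
time: 22.85
ee_pos: [0.5989, -0.1454, 0.2647]
tcp_rot: [1.001, 1.723, 1.449]
wrist_force: [-0.0, 0.4, -0.7]
grip_width: 0.0684
```

Run:
```python
from sv import *
o=status.get_obs();print(o['time'],o['joint_positions'].round(2),o['ee_pos'],o['wrist_force'].round(1),o['grip_width'])
im=camera("scene");cv2.imwrite("pics/s14.png",cv2.resize(im[160:330,140:340,::-1],None,fx=4,fy=3.5));camera("top")
for c in("scene","top"):
  for l in("slim_bottle","bottle_a"): print(l,c,[(round(d['p'],2),np.round(d['location'],3).tolist()) for d in spotter.mark_of(l,c)[:3]])
P,R=cur();q=curq()
B=[.437,-.394,.055];h=20
L=[pose(back(B,h,12,.13)[:2]+[.25],h,12,180,.012),pose(back(B,h,12,.13),h,12,180,.012),pose(B,h,12,180,.012)]
js=[]
for t in L: q=near(*t,q);print(q.round(2),[a.round(3) for a in fk.wz(q)])
calls(L,P,R)
```

```text
22.85 [-0.68  0.38 -0.25 -1.66 -1.16  0.63] [ 0.59885983 -0.14536654  0.26468859] [-0.   0.4 -0.7] 0.0683531966811697
slim_bottle scene [(0.78, [0.616, -0.141, 0.009])]
bottle_a scene [(0.61, [0.449, -0.135, -0.003]), (0.6, [0.432, -0.391, 0.002])]
slim_bottle top [(0.53, [0.612, -0.133, 0.004]), (0.4, [0.446, -0.13, 0.003])]
bottle_a top [(0.61, [0.445, -0.132, 0.004]), (0.44, [0.614, -0.14, 0.006]), (0.43, [0.44, -0.393, 0.001])]
[-1.39  0.47 -0.08 -1.31 -1.6   0.58] [array([ 0.112, -0.605,  0.44 ]), array([ 0.056, -0.533,  0.309])]
[-1.39  0.77 -0.13 -1.31 -1.51  0.91] [array([ 0.118, -0.644,  0.237]), array([ 0.056, -0.533,  0.141])]
[-1.2   0.81 -0.15 -1.47 -1.38  0.95] [array([ 0.238, -0.605,  0.205]), array([ 0.175, -0.489,  0.114])]
rows 8.3 -> [ 0.306 -0.442  0.252] | {'x': -0.474, 'y': -0.28, 'z': -1.567, 'wx': 0.0058, 'wy': -0.0246, 'wz': 0.0042} TOOFAR
rows 3.4 -> [ 0.306 -0.442  0.084] | {'x': 0.0, 'y': -0.657, 'z': 0.14, 'wx': 0.0, 'wy': 0.0, 'wz': 0.0} 
rows 2.6 -> [ 0.426 -0.398  0.057] | {'x': 0.0, 'y': 0.0, 'z': 0.52, 'wx': 0.0, 'wy': 0.0, 'wz': 0.0}
```

View pics/s14.png

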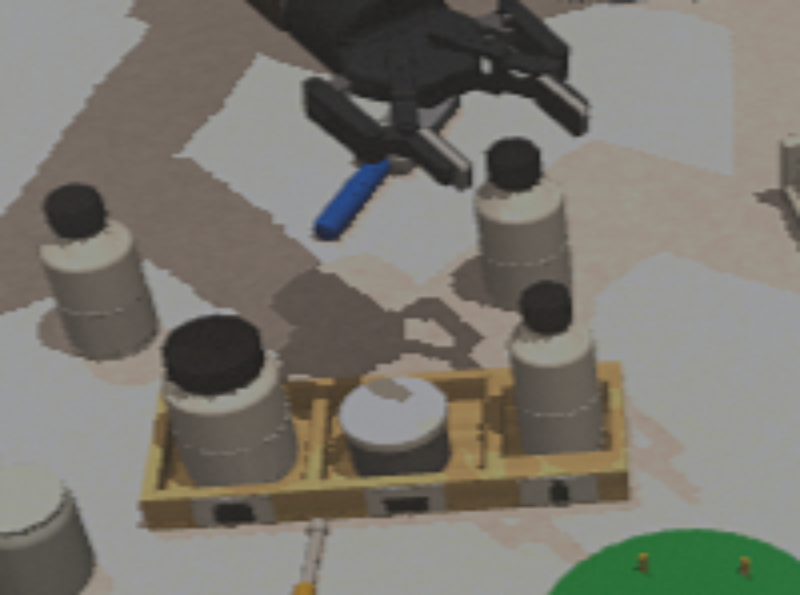

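Call:
carry_out --targets '[{"x": -0.29,"y": -0.17,"z": -0.97,"wx": 0.006,"wy": -0.025,"wz": 0.004},{"x": -0.29,"y": -0.17,"z": -0.97,"wx": 0.006,"wy": -0.025,"wz": 0.004},{"x": -0.29,"y": -0.17,"z": -0.97,"wx": 0.006,"wy": -0.025,"wz": 0.004},{"x": -0.29,"y": -0.17,"z": -0.97,"wx": 0.006,"wy": -0.025,"wz": 0.004},{"x": -0.29,"y": -0.17,"z": -0.97,"wx": 0.006,"wy": -0.025,"wz": 0.004},{"x": -0.29,"y": -0.17,"z": -0.97,"wx": 0.006,"wy": -0.025,"wz": 0.004},{"x": -0.29,"y": -0.17,"z": -0.97,"wx": 0.006,"wy": -0.025,"wz": 0.004}]' --grip 0.8

```text
time: 23.85
ee_pos: [0.4166, -0.3293, 0.2545]
tcp_rot: [1.15, 1.636, 1.324]
wrist_force: [0.4, -0.4, -0.6]
grip_width: 0.077
```

Run:
```python
from sv import *
o=status.get_obs();print(o['time'],o['joint_positions'].round(2),o['ee_pos'],o['grip_width'])
P,R=cur()
B=[.437,-.393,.055];h=20
L=[pose(back(B,h,12,.13)[:2]+[.23],h,12,180,.012),pose(back(B,h,12,.13),h,12,180,.012),pose(B,h,12,180,.012)]
calls(L,P,R)
camera("top");print([(round(d['p'],2),np.round(d['location'],3).tolist()) for d in spotter.mark_of("bottle_a","top")[:4]])
```

```text
23.85 [-1.15  0.37 -0.26 -1.45 -1.39  0.61] [ 0.41658791 -0.32932116  0.25446416] 0.07695032712176907
rows 3.2 -> [ 0.306 -0.441  0.232] | {'x': -0.27, 'y': -0.203, 'z': -0.534, 'wx': 0.0002, 'wy': 0.0009, 'wz': 0.0001} 
rows 3.0 -> [ 0.306 -0.441  0.084] | {'x': 0.0, 'y': -0.579, 'z': 0.123, 'wx': 0.0, 'wy': 0.0, 'wz': 0.0} 
rows 2.6 -> [ 0.426 -0.397  0.057] | {'x': 0.0, 'y': 0.0, 'z': 0.52, 'wx': 0.0, 'wy': 0.0, 'wz': 0.0} 
[(0.95, [0.44, -0.396, 0.001]), (0.83, [0.45, -0.134, 0.001])]
```

Call:
carry_out --targets '[{"x": -0.27,"y": -0.203,"z": -0.534,"wx": 0,"wy": 0.001,"wz": 0},{"x": -0.27,"y": -0.203,"z": -0.534,"wx": 0,"wy": 0.001,"wz": 0},{"x": -0.27,"y": -0.203,"z": -0.534,"wx": 0,"wy": 0.001,"wz": 0},{"x": -0.27,"y": -0.203,"z": -0.534,"wx": 0,"wy": 0.001,"wz": 0},{"x": -0.27,"y": -0.203,"z": -0.534,"wx": 0,"wy": 0.001,"wz": 0}]'

```text
time: 24.45
ee_pos: [0.3081, -0.4395, 0.2335]
tcp_rot: [1.143, 1.642, 1.33]
wrist_force: [-0.2, 0.7, 0.0]
grip_width: 0.0768
```

Call:
carry_out --targets '[{"x": 0,"y": -0.19,"z": 0.04,"wx": 0,"wy": 0,"wz": 0},{"x": 0,"y": -0.38,"z": 0.08,"wx": 0,"wy": 0,"wz": 0},{"x": 0,"y": -0.579,"z": 0.123,"wx": 0,"wy": 0,"wz": 0},{"x": 0,"y": -0.579,"z": 0.123,"wx": 0,"wy": 0,"wz": 0},{"x": 0,"y": -0.579,"z": 0.123,"wx": 0,"wy": 0,"wz": 0}]'

```text
time: 24.95
ee_pos: [0.3093, -0.4384, 0.0863]
tcp_rot: [1.142, 1.643, 1.334]
wrist_force: [0.6, 0.8, 0.6]
grip_width: 0.077
```

Run:
```python
from sv import *
o=status.get_obs();print(o['time'],o['joint_positions'].round(2),o['ee_pos'],o['grip_width'],o['wrist_force'].round(1))
P,R=cur()
cv2.imwrite("pics/w15.png",camera("wrist")[:,:,::-1])
print([(round(d['p'],2),np.round(d['location'],3).tolist()) for d in spotter.mark_of("bottle_a","wrist")[:4]])
B=[.438,-.394,.055];h=20
calls([pose(B,h,12,180,.012)],P,R)
```

```text
24.95 [-1.38  0.76 -0.13 -1.31 -1.51  0.91] [ 0.30928442 -0.43841856  0.08632478] 0.07702897844887802 [0.6 0.8 0.6]
[(0.81, [0.45, -0.131, -0.001]), (0.65, [0.436, -0.393, 0.002])]
rows 2.6 -> [ 0.427 -0.398  0.057] | {'x': -0.012, 'y': -0.011, 'z': 0.511, 'wx': 0.0004, 'wy': -0.001, 'wz': 0.0003}
```

View pics/w15.png

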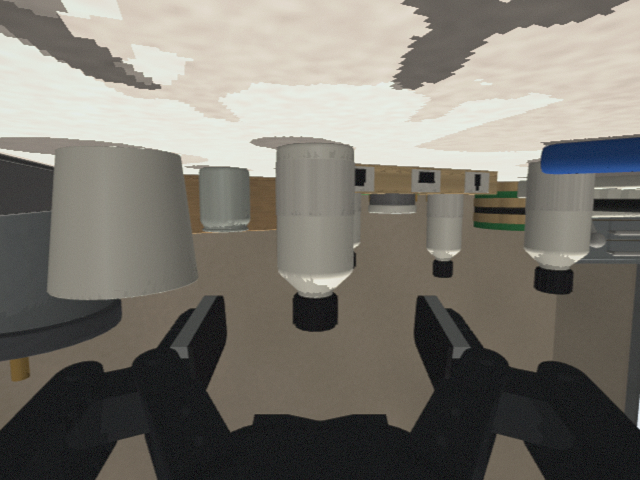

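Call:
carry_out --targets '[{"x": -0.006,"y": -0.006,"z": 0.17,"wx": 0,"wy": -0.001,"wz": 0},{"x": -0.012,"y": -0.011,"z": 0.34,"wx": 0,"wy": -0.001,"wz": 0},{"x": -0.012,"y": -0.011,"z": 0.45,"wx": 0,"wy": -0.001,"wz": 0},{"x": -0.012,"y": -0.011,"z": 0.511,"wx": 0,"wy": -0.001,"wz": 0},{"x": -0.012,"y": -0.011,"z": 0.511,"wx": 0,"wy": -0.001,"wz": 0}]'

```text
time: 25.55
ee_pos: [0.4273, -0.3994, 0.0606]
tcp_rot: [1.138, 1.642, 1.321]
wrist_force: [-1.8, -0.1, -0.5]
grip_width: 0.0768
```

Call:
carry_out --targets '[{"x": 0,"y": 0,"z": 0,"wx": 0,"wy": 0,"wz": 0},{"x": 0,"y": 0,"z": 0,"wx": 0,"wy": 0,"wz": 0},{"x": 0,"y": 0,"z": 0,"wx": 0,"wy": 0,"wz": 0},{"x": 0,"y": 0,"z": 0,"wx": 0,"wy": 0,"wz": 0},{"x": 0,"y": 0,"z": 0,"wx": 0,"wy": 0,"wz": 0},{"x": 0,"y": 0,"z": 0,"wx": 0,"wy": 0,"wz": 0},{"x": 0,"y": 0,"z": 0,"wx": 0,"wy": 0,"wz": 0}]' --grip -1 --grip_force 40

```text
time: 26.25
ee_pos: [0.425, -0.4007, 0.059]
tcp_rot: [1.142, 1.636, 1.324]
wrist_force: [-3.3, -0.6, 6.1]
grip_width: 0.0544
```

Run:
```python
from sv import *
o=status.get_obs();print(o['time'],o['joint_positions'].round(2),o['ee_pos'],o['grip_width'],o['wrist_force'].round(1))
P,R=cur();q=curq()
im=camera("scene");cv2.imwrite("pics/s16.png",cv2.resize(im[160:330,60:300,::-1],None,fx=3,fy=3))
print([(round(d['p'],2),np.round(d['location'],3).tolist()) for d in spotter.mark_of("bottle_a","scene")[:4]])
u=(P+[0,0,.24],R);qu=near(*u,q)
v=-.088;off=.012
m=lambda x,y:[.478+x*.998-y*.0635,.222+x*.0635+y*.998]
xm=.010
t=pose(m(xm,v)+[.22],3.65,78,0,off);qt=near(*t,np.array([.65,.2,-.5,.2,-.7,.75]));print(qu.round(2),qt.round(2))
n=4
js=jpath(qu,qt,n);js=[(np.array([a[0],a[1],max(a[2],.27)]),r) for a,r in js[:-1]]+[t]
qq=qu
for a in js: qq=near(*a,qq);print(qq.round(2))
calls([u]+js,P,R)
```

```text
26.25 [-1.2   0.81 -0.15 -1.47 -1.39  0.95] [ 0.42497208 -0.40065784  0.05897691] 0.05440534264415584 [-3.3 -0.6  6.1]
[(0.91, [0.434, -0.392, -0.001])]
[-1.18  0.39 -0.08 -1.41 -1.44  0.45] [ 0.65  0.12 -0.5   0.16 -0.78  0.88]
max joint step [0.4570454089932685]
[-0.72  0.25 -0.13 -0.99 -1.34  0.45]
[-0.26  0.15 -0.18 -0.58 -1.29  0.53]
[ 0.19  0.1  -0.28 -0.2  -1.15  0.72]
[ 0.65  0.12 -0.5   0.16 -0.78  0.88]
rows 4.8 -> [ 0.425 -0.401  0.299] | {'x': -0.007, 'y': 0.94, 'z': -0.195, 'wx': 0.0, 'wy': 0.0, 'wz': 0.0} 
rows 4.6 -> [ 0.455 -0.219  0.27 ] | {'x': 0.646, 'y': -0.036, 'z': 0.374, 'wx': 0.0595, 'wy': 0.0767, 'wz': -0.0533} 
rows 5.0 -> [ 0.444 -0.108  0.27 ] | {'x': 0.3, 'y': 0.221, 'z': 0.242, 'wx': 0.0477, 'wy': 0.0653, 'wz': -0.0889} 
rows 5.4 -> [ 0.464 -0.018  0.27 ] | {'x': -0.097, 'y': 0.302, 'z': 0.194, 'wx': 0.0394, 'wy': 0.0433, 'wz': -0.1149} 
rows 5.7 -> [0.491 0.135 0.232] | {'x': -0.491, 'y': 0.305, 'z': 0.269, 'wx': 0.0388, 'wy': 0.0174, 'wz': -0.1297}
```

View pics/s16.png

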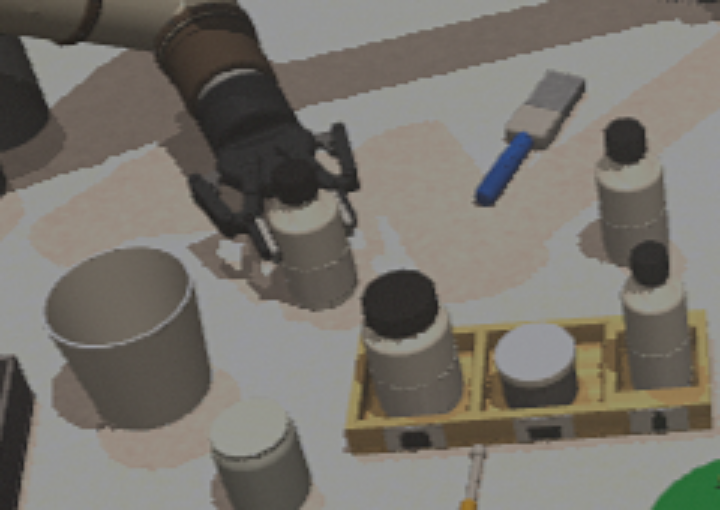

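Call:
carry_out --targets '[{"x": 0,"y": 0.1,"z": -0.02,"wx": 0,"wy": 0,"wz": 0},{"x": 0,"y": 0.25,"z": -0.05,"wx": 0,"wy": 0,"wz": 0},{"x": 0,"y": 0.42,"z": -0.088,"wx": 0,"wy": 0,"wz": 0},{"x": 0,"y": 0.6,"z": -0.125,"wx": 0,"wy": 0,"wz": 0},{"x": -0.003,"y": 0.78,"z": -0.162,"wx": 0,"wy": 0,"wz": 0},{"x": -0.007,"y": 0.94,"z": -0.195,"wx": 0,"wy": 0,"wz": 0},{"x": -0.007,"y": 0.94,"z": -0.195,"wx": 0,"wy": 0,"wz": 0}]'

```text
time: 27.05
ee_pos: [0.4266, -0.4016, 0.3035]
tcp_rot: [1.135, 1.641, 1.312]
wrist_force: [-0.1, -0.1, -2.2]
grip_width: 0.0546
```

Call:
carry_out --targets '[{"x": 0.323,"y": -0.018,"z": 0.187,"wx": 0.0297,"wy": 0.0383,"wz": -0.0266},{"x": 0.646,"y": -0.036,"z": 0.374,"wx": 0.0595,"wy": 0.0767,"wz": -0.0533},{"x": 0.646,"y": -0.036,"z": 0.374,"wx": 0.0595,"wy": 0.0767,"wz": -0.0533},{"x": 0.646,"y": -0.036,"z": 0.374,"wx": 0.0595,"wy": 0.0767,"wz": -0.0533},{"x": 0.646,"y": -0.036,"z": 0.374,"wx": 0.0595,"wy": 0.0767,"wz": -0.0533},{"x": 0.646,"y": -0.036,"z": 0.374,"wx": 0.0595,"wy": 0.0767,"wz": -0.0533},{"x": 0.646,"y": -0.036,"z": 0.374,"wx": 0.0595,"wy": 0.0767,"wz": -0.0533}]'

```text
time: 27.75
ee_pos: [0.4559, -0.2178, 0.2669]
tcp_rot: [0.73, 2.387, 1.158]
wrist_force: [0.3, -0.7, -2.5]
grip_width: 0.0543
```

Call:
carry_out --targets '[{"x": 0.3,"y": 0.221,"z": 0.242,"wx": 0.0477,"wy": 0.0653,"wz": -0.0889},{"x": 0.3,"y": 0.221,"z": 0.242,"wx": 0.0477,"wy": 0.0653,"wz": -0.0889},{"x": 0.3,"y": 0.221,"z": 0.242,"wx": 0.0477,"wy": 0.0653,"wz": -0.0889},{"x": 0.3,"y": 0.221,"z": 0.242,"wx": 0.0477,"wy": 0.0653,"wz": -0.0889},{"x": 0.3,"y": 0.221,"z": 0.242,"wx": 0.0477,"wy": 0.0653,"wz": -0.0889},{"x": 0.3,"y": 0.221,"z": 0.242,"wx": 0.0477,"wy": 0.0653,"wz": -0.0889},{"x": 0.3,"y": 0.221,"z": 0.242,"wx": 0.0477,"wy": 0.0653,"wz": -0.0889}]'

```text
time: 28.45
ee_pos: [0.4446, -0.1074, 0.2672]
tcp_rot: [-0.13, 2.869, 0.773]
wrist_force: [-0.6, 0.7, -2.3]
grip_width: 0.0546
```

Call:
carry_out --targets '[{"x": -0.097,"y": 0.302,"z": 0.194,"wx": 0.0394,"wy": 0.0433,"wz": -0.1149},{"x": -0.097,"y": 0.302,"z": 0.194,"wx": 0.0394,"wy": 0.0433,"wz": -0.1149},{"x": -0.097,"y": 0.302,"z": 0.194,"wx": 0.0394,"wy": 0.0433,"wz": -0.1149},{"x": -0.097,"y": 0.302,"z": 0.194,"wx": 0.0394,"wy": 0.0433,"wz": -0.1149},{"x": -0.097,"y": 0.302,"z": 0.194,"wx": 0.0394,"wy": 0.0433,"wz": -0.1149},{"x": -0.097,"y": 0.302,"z": 0.194,"wx": 0.0394,"wy": 0.0433,"wz": -0.1149},{"x": -0.097,"y": 0.302,"z": 0.194,"wx": 0.0394,"wy": 0.0433,"wz": -0.1149}]'

```text
time: 29.15
ee_pos: [0.4649, -0.0169, 0.2674]
tcp_rot: [-1.228, 2.78, 0.264]
wrist_force: [0.1, 0.6, -2.4]
grip_width: 0.0546
```

Call:
carry_out --targets '[{"x": -0.491,"y": 0.305,"z": 0.269,"wx": 0.0388,"wy": 0.0174,"wz": -0.1297},{"x": -0.491,"y": 0.305,"z": 0.269,"wx": 0.0388,"wy": 0.0174,"wz": -0.1297},{"x": -0.491,"y": 0.305,"z": 0.269,"wx": 0.0388,"wy": 0.0174,"wz": -0.1297},{"x": -0.491,"y": 0.305,"z": 0.269,"wx": 0.0388,"wy": 0.0174,"wz": -0.1297},{"x": -0.491,"y": 0.305,"z": 0.269,"wx": 0.0388,"wy": 0.0174,"wz": -0.1297},{"x": -0.491,"y": 0.305,"z": 0.269,"wx": 0.0388,"wy": 0.0174,"wz": -0.1297},{"x": -0.491,"y": 0.305,"z": 0.269,"wx": 0.0388,"wy": 0.0174,"wz": -0.1297},{"x": -0.491,"y": 0.305,"z": 0.269,"wx": 0.0388,"wy": 0.0174,"wz": -0.1297}]'

```text
time: 29.95
ee_pos: [0.4925, 0.1349, 0.2299]
tcp_rot: [-2.171, 2.047, -0.206]
wrist_force: [0.3, 0.1, -2.2]
grip_width: 0.0543
```

```bash
cat >> sv.py <<'E'
m=lambda x,y:[.478+x*.998-y*.0635,.222+x*.0635+y*.998]
E
python3 - <<'E'
from sv import *
o=status.get_obs();print(o['time'],o['joint_positions'].round(2),o['ee_pos'],o['grip_width'],o['wrist_force'].round(1))
P,R=cur();q=curq()
cv2.imwrite("pics/w17.png",camera("wrist")[:,:,::-1]);camera("top");im=camera("scene");cv2.imwrite("pics/s17.png",cv2.resize(im[80:260,280:520,::-1],None,fx=3,fy=3))
for l in("bottle_a","bottle_a_mid"):
  for c in("wrist","top","scene"): print(l,c,[(round(d['p'],2),np.round(d['location'],3).tolist()) for d in spotter.mark_of(l,c)[:3]])
v=-.088;off=.012
calls([pose(m(.010,v)+[.095],3.65,78,0,off),pose(m(.010,v)+[.078],3.65,78,0,off)],P,R)
E
```

```text
29.95 [ 0.64  0.12 -0.49  0.16 -0.79  0.89] [0.49249276 0.13485196 0.22986353] 0.05434090136108404 [ 0.3  0.1 -2.2]
bottle_a wrist [(0.78, [0.551, 0.135, 0.216]), (0.74, [0.452, -0.132, 0.001])]
bottle_a top [(0.71, [0.526, -0.528, 0.002]), (0.58, [0.551, 0.138, 0.216]), (0.53, [0.45, -0.134, 0.001])]
bottle_a scene [(0.73, [0.45, -0.135, -0.004]), (0.66, [0.478, 0.223, 0.076]), (0.56, [0.548, 0.14, 0.217])]
bottle_a_mid wrist [(0.83, [0.487, 0.131, 0.215])]
bottle_a_mid top [(0.75, [0.486, 0.136, 0.215])]
bottle_a_mid scene [(0.78, [0.487, 0.134, 0.218])]
rows 2.5 -> [0.491 0.135 0.107] | {'x': 0.002, 'y': 0.105, 'z': 0.481, 'wx': 0.0009, 'wy': 0.0003, 'wz': -0.0009} 
rows 0.3 -> [0.491 0.135 0.09 ] | {'x': 0.0, 'y': 0.014, 'z': 0.067, 'wx': 0.0, 'wy': 0.0, 'wz': 0.0}
```

View pics/w17.png

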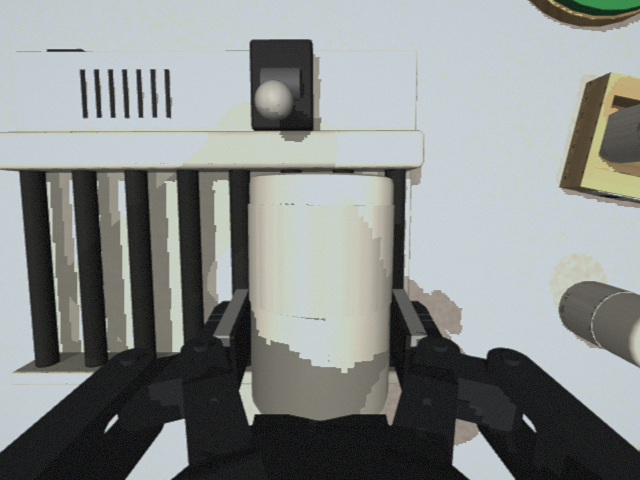

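View pics/s17.png

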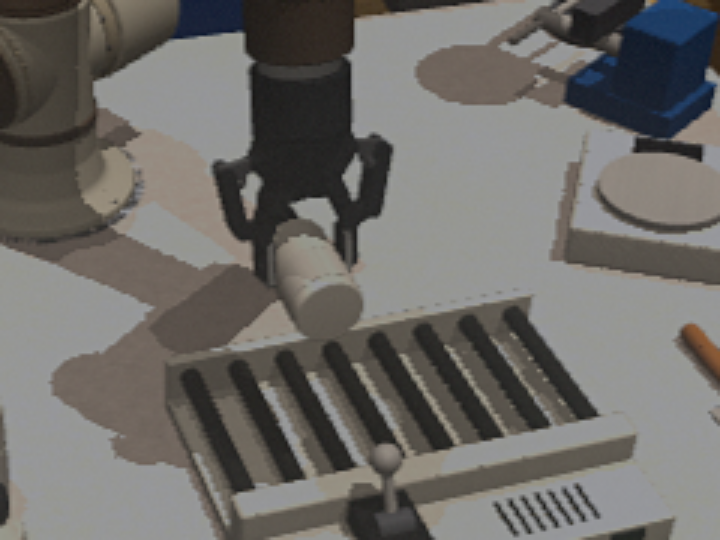

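Call:
carry_out --targets '[{"x": 0.002,"y": 0.035,"z": 0.16,"wx": 0.0009,"wy": 0.0003,"wz": -0.0009},{"x": 0.002,"y": 0.07,"z": 0.32,"wx": 0.0009,"wy": 0.0003,"wz": -0.0009},{"x": 0.002,"y": 0.1,"z": 0.46,"wx": 0.0009,"wy": 0.0003,"wz": -0.0009},{"x": 0.002,"y": 0.116,"z": 0.546,"wx": 0.0009,"wy": 0.0003,"wz": -0.0009},{"x": 0.002,"y": 0.116,"z": 0.546,"wx": 0.0009,"wy": 0.0003,"wz": -0.0009},{"x": 0.002,"y": 0.116,"z": 0.546,"wx": 0.0009,"wy": 0.0003,"wz": -0.0009}]'

```text
time: 31.0
ee_pos: [0.4921, 0.1355, 0.0902]
tcp_rot: [-2.181, 2.033, -0.217]
wrist_force: [-0.1, 0.6, -2.7]
grip_width: 0.0548
```

Call:
carry_out --targets '[{"x": 0,"y": 0,"z": 0,"wx": 0,"wy": 0,"wz": 0},{"x": 0,"y": 0,"z": 0,"wx": 0,"wy": 0,"wz": 0},{"x": 0,"y": 0,"z": 0,"wx": 0,"wy": 0,"wz": 0},{"x": 0,"y": 0,"z": 0,"wx": 0,"wy": 0,"wz": 0},{"x": 0,"y": 0,"z": 0,"wx": 0,"wy": 0,"wz": 0}]' --grip 0.65

```text
time: 31.5
ee_pos: [0.4923, 0.1356, 0.0909]
tcp_rot: [-2.179, 2.033, -0.217]
wrist_force: [0.2, -0.7, 0.1]
grip_width: 0.0703
```

Run:
```python
from sv import *
o=status.get_obs();print(o['time'],o['joint_positions'].round(2),o['ee_pos'],o['grip_width'],o['wrist_force'].round(1))
P,R=cur();q=curq()
camera("top");im=camera("scene")
for l in("bottle_a","bottle_a_mid"):
  for c in("top","scene"): print(l,c,[(round(d['p'],2),np.round(d['location'],3).tolist()) for d in spotter.mark_of(l,c)[:3]])
u=(P+[0,0,.19],R);qu=near(*u,q)
B=[.450,-.134,.055];out=[]
for h in (40,50,60,70):
    qs=None
    bp=back(B,h,12,.13)
    for t in (pose(B,h,12,180,.012),pose(bp,h,12,180,.012),pose(bp[:2]+[.25],h,12,180,.012)):
        qs=near(*t,np.array([-.8,.8,-.4,-1.4,-1.4,1.2]) if qs is None else qs);print(h,qs.round(2),[a.round(3) for a in fk.wz(qs)])
```

```text
31.5 [ 0.63  0.31 -0.74  0.33 -0.36  0.71] [0.49226432 0.13555748 0.09093867] 0.07028704000756197 [ 0.2 -0.7  0.1]
bottle_a top [(0.92, [0.449, -0.132, 0.002]), (0.48, [0.552, 0.141, 0.073])]
bottle_a scene [(0.83, [0.546, 0.145, 0.076]), (0.77, [0.449, -0.135, -0.005])]
bottle_a_mid top [(0.49, [0.485, 0.138, 0.072]), (0.43, [0.8, -0.099, 0.004])]
bottle_a_mid scene [(0.98, [0.484, 0.134, 0.077])]
40 [-0.89  0.77 -0.44 -1.48 -1.38  1.21] [array([ 0.342, -0.42 ,  0.17 ]), array([ 0.237, -0.313,  0.114])]
40 [-1.12  0.71 -0.41 -1.26 -1.49  1.13] [array([ 0.243, -0.497,  0.207]), array([ 0.139, -0.395,  0.141])]
40 [-1.11  0.34 -0.35 -1.26 -1.62  0.72] [array([ 0.226, -0.459,  0.427]), array([ 0.139, -0.395,  0.309])]
50 [-0.83  0.78 -0.34 -1.36 -1.44  1.12] [array([ 0.391, -0.429,  0.182]), array([ 0.271, -0.347,  0.114])]
50 [-1.04  0.74 -0.27 -1.17 -1.57  1.05] [array([ 0.306, -0.521,  0.219]), array([ 0.189, -0.445,  0.141])]
50 [-1.05  0.41 -0.22 -1.19 -1.72  0.7 ] [array([ 0.284, -0.491,  0.429]), array([ 0.189, -0.445,  0.309])]
60 [-0.78  0.8  -0.25 -1.25 -1.51  1.06] [array([ 0.44 , -0.431,  0.19 ]), array([ 0.311, -0.375,  0.114])]
60 [-0.96  0.78 -0.14 -1.09 -1.66  0.99] [array([ 0.372, -0.536,  0.227]), array([ 0.247, -0.485,  0.141])]
60 [-0.98  0.49 -0.09 -1.14 -1.82  0.68] [array([ 0.347, -0.513,  0.431]), array([ 0.247, -0.485,  0.309])]
70 [-0.72  0.82 -0.16 -1.15 -1.59  1.02] [array([ 0.489, -0.426,  0.196]), array([ 0.355, -0.396,  0.114])]
70 [-0.89  0.82 -0.01 -1.02 -1.76  0.94] [array([ 0.44 , -0.541,  0.233]), array([ 0.311, -0.515,  0.141])]
70 [-0.9   0.56  0.05 -1.09 -1.93  0.66] [array([ 0.412, -0.524,  0.433]), array([ 0.311, -0.515,  0.309])]
```

Run:
```python
from sv import *
P,R=cur();q=curq()
u=(P+[0,0,.19],R);qu=near(*u,q)
B=[.450,-.134,.055];h=65;bp=back(B,h,12,.13)
t3=pose(B,h,12,180,.012);t2=pose(bp,h,12,180,.012);t1=pose(bp[:2]+[.25],h,12,180,.012)
q1=near(*t1,np.array([-.94,.52,0,-1.1,-1.87,.67]));print(qu.round(2),q1.round(2))
js=jpath(qu,q1,4);js=[(np.array([a[0],a[1],max(a[2],.27)]),r) for a,r in js[:-1]]+[t1]
qq=qu
for a in js+[t2,t3]: qq=near(*a,qq);print(qq.round(2))
calls([u]+js+[t2,t3],P,R)
```

```text
[ 0.65  0.08 -0.41  0.15 -0.91  0.91] [-0.94  0.52 -0.02 -1.11 -1.87  0.67]
max joint step [0.39748407837579536]
[ 0.25  0.14 -0.24 -0.16 -1.27  0.83]
[-0.14  0.22 -0.12 -0.48 -1.54  0.71]
[-0.54  0.34 -0.06 -0.81 -1.73  0.63]
[-0.94  0.52 -0.02 -1.11 -1.87  0.67]
[-0.93  0.8  -0.08 -1.06 -1.71  0.96]
[-0.75  0.81 -0.2  -1.2  -1.55  1.04]
rows 3.8 -> [0.492 0.135 0.281] | {'x': 0.001, 'y': -0.159, 'z': -0.743, 'wx': 0.0, 'wy': 0.0, 'wz': 0.0} 
rows 4.8 -> [ 0.456 -0.002  0.27 ] | {'x': 0.539, 'y': 0.185, 'z': 0.004, 'wx': -0.0552, 'wy': -0.006, 'wz': 0.0989} 
rows 4.5 -> [ 0.415 -0.078  0.27 ] | {'x': 0.344, 'y': -0.014, 'z': -0.02, 'wx': -0.0574, 'wy': -0.0302, 'wz': 0.0844} 
rows 4.1 -> [ 0.404 -0.147  0.27 ] | {'x': 0.162, 'y': -0.188, 'z': -0.126, 'wx': -0.0609, 'wy': -0.0497, 'wz': 0.0597} 
rows 3.8 -> [ 0.391 -0.26   0.252] | {'x': 0.042, 'y': -0.316, 'z': -0.333, 'wx': -0.0621, 'wy': -0.0604, 'wz': 0.0275} 
rows 3.4 -> [ 0.391 -0.26   0.084] | {'x': 0.0, 'y': -0.657, 'z': 0.14, 'wx': 0.0, 'wy': 0.0, 'wz': 0.0} 
rows 2.6 -> [ 0.445 -0.145  0.057] | {'x': 0.0, 'y': 0.0, 'z': 0.52, 'wx': 0.0, 'wy': 0.0, 'wz': 0.0}
```

Call:
carry_out --targets '[{"x": 0,"y": -0.03,"z": -0.14,"wx": 0,"wy": 0,"wz": 0},{"x": 0,"y": -0.07,"z": -0.33,"wx": 0,"wy": 0,"wz": 0},{"x": 0,"y": -0.115,"z": -0.53,"wx": 0,"wy": 0,"wz": 0},{"x": 0.001,"y": -0.159,"z": -0.743,"wx": 0,"wy": 0,"wz": 0},{"x": 0.001,"y": -0.159,"z": -0.743,"wx": 0,"wy": 0,"wz": 0},{"x": 0.001,"y": -0.159,"z": -0.743,"wx": 0,"wy": 0,"wz": 0}]'

```text
time: 32.4
ee_pos: [0.4924, 0.1359, 0.2824]
tcp_rot: [-2.176, 2.03, -0.218]
wrist_force: [0.2, -0.5, -1.1]
grip_width: 0.0703
```

Call:
carry_out --targets '[{"x": 0.539,"y": 0.185,"z": 0.004,"wx": -0.0552,"wy": -0.006,"wz": 0.0989},{"x": 0.539,"y": 0.185,"z": 0.004,"wx": -0.0552,"wy": -0.006,"wz": 0.0989},{"x": 0.539,"y": 0.185,"z": 0.004,"wx": -0.0552,"wy": -0.006,"wz": 0.0989},{"x": 0.539,"y": 0.185,"z": 0.004,"wx": -0.0552,"wy": -0.006,"wz": 0.0989},{"x": 0.539,"y": 0.185,"z": 0.004,"wx": -0.0552,"wy": -0.006,"wz": 0.0989},{"x": 0.539,"y": 0.185,"z": 0.004,"wx": -0.0552,"wy": -0.006,"wz": 0.0989}]' --grip 0.8

```text
time: 33.0
ee_pos: [0.4565, -0.003, 0.2675]
tcp_rot: [1.515, -2.695, -0.264]
wrist_force: [0.2, 0.4, -0.5]
grip_width: 0.0768
```

Call:
carry_out --targets '[{"x": 0.344,"y": -0.014,"z": -0.02,"wx": -0.0574,"wy": -0.0302,"wz": 0.0844},{"x": 0.344,"y": -0.014,"z": -0.02,"wx": -0.0574,"wy": -0.0302,"wz": 0.0844},{"x": 0.344,"y": -0.014,"z": -0.02,"wx": -0.0574,"wy": -0.0302,"wz": 0.0844},{"x": 0.344,"y": -0.014,"z": -0.02,"wx": -0.0574,"wy": -0.0302,"wz": 0.0844},{"x": 0.344,"y": -0.014,"z": -0.02,"wx": -0.0574,"wy": -0.0302,"wz": 0.0844},{"x": 0.344,"y": -0.014,"z": -0.02,"wx": -0.0574,"wy": -0.0302,"wz": 0.0844}]'

```text
time: 33.6
ee_pos: [0.4144, -0.0782, 0.268]
tcp_rot: [0.687, -2.852, -0.838]
wrist_force: [-0.1, 0.1, -0.1]
grip_width: 0.0769
```

Call:
carry_out --targets '[{"x": 0.162,"y": -0.188,"z": -0.126,"wx": -0.0609,"wy": -0.0497,"wz": 0.0597},{"x": 0.162,"y": -0.188,"z": -0.126,"wx": -0.0609,"wy": -0.0497,"wz": 0.0597},{"x": 0.162,"y": -0.188,"z": -0.126,"wx": -0.0609,"wy": -0.0497,"wz": 0.0597},{"x": 0.162,"y": -0.188,"z": -0.126,"wx": -0.0609,"wy": -0.0497,"wz": 0.0597},{"x": 0.162,"y": -0.188,"z": -0.126,"wx": -0.0609,"wy": -0.0497,"wz": 0.0597},{"x": 0.162,"y": -0.188,"z": -0.126,"wx": -0.0609,"wy": -0.0497,"wz": 0.0597}]'

```text
time: 34.2
ee_pos: [0.4037, -0.1462, 0.2693]
tcp_rot: [0.022, 2.771, 1.446]
wrist_force: [0.5, -0.5, 0.2]
grip_width: 0.0766
```

Call:
carry_out --targets '[{"x": 0.042,"y": -0.316,"z": -0.333,"wx": -0.0621,"wy": -0.0604,"wz": 0.0275},{"x": 0.042,"y": -0.316,"z": -0.333,"wx": -0.0621,"wy": -0.0604,"wz": 0.0275},{"x": 0.042,"y": -0.316,"z": -0.333,"wx": -0.0621,"wy": -0.0604,"wz": 0.0275},{"x": 0.042,"y": -0.316,"z": -0.333,"wx": -0.0621,"wy": -0.0604,"wz": 0.0275},{"x": 0.042,"y": -0.316,"z": -0.333,"wx": -0.0621,"wy": -0.0604,"wz": 0.0275},{"x": 0.042,"y": -0.316,"z": -0.333,"wx": -0.0621,"wy": -0.0604,"wz": 0.0275}]'

```text
time: 34.8
ee_pos: [0.3918, -0.259, 0.2527]
tcp_rot: [0.481, 2.203, 1.776]
wrist_force: [0.8, -1.1, 0.1]
grip_width: 0.0769
```

Run:
```python
from sv import *
o=status.get_obs();print(o['time'],o['joint_positions'].round(2),o['ee_pos'],o['grip_width'],o['wrist_force'].round(1))
P,R=cur();q=curq()
camera("top");im=camera("scene");cv2.imwrite("pics/s18.png",im[:,:,::-1])
for l in("bottle_a","bottle_a_mid","dust_brush"):
  for c in("top","scene"): print(l,c,[(round(d['p'],2),np.round(d['location'],3).tolist()) for d in spotter.mark_of(l,c)[:3]])
B=[.450,-.134,.055];h=65;bp=back(B,h,12,.13)
calls([pose(bp,h,12,180,.012),pose(B,h,12,180,.012)],P,R)
```

```text
34.8 [-0.94  0.52 -0.02 -1.11 -1.87  0.67] [ 0.39176725 -0.25901479  0.2527287 ] 0.07686548573029704 [ 0.8 -1.1  0.1]
bottle_a top [(0.92, [0.551, 0.144, 0.074]), (0.54, [0.447, -0.131, 0.003]), (0.35, [0.588, -0.323, 0.008])]
bottle_a scene [(0.83, [0.45, -0.133, -0.007]), (0.67, [0.546, 0.145, 0.076])]
bottle_a_mid top [(0.66, [0.483, 0.138, 0.075])]
bottle_a_mid scene [(0.98, [0.485, 0.134, 0.077]), (0.39, [0.476, 0.225, 0.076])]
dust_brush top [(0.8, [0.296, -0.215, -0.0])]
dust_brush scene [(0.64, [0.291, -0.211, -0.002]), (0.32, [0.546, 0.146, 0.075])]
rows 3.4 -> [ 0.391 -0.26   0.084] | {'x': 0.002, 'y': -0.658, 'z': 0.139, 'wx': -0.0006, 'wy': -0.0006, 'wz': 0.0005} 
rows 2.6 -> [ 0.445 -0.145  0.057] | {'x': 0.0, 'y': 0.0, 'z': 0.52, 'wx': 0.0, 'wy': 0.0, 'wz': 0.0}
```

View pics/s18.png

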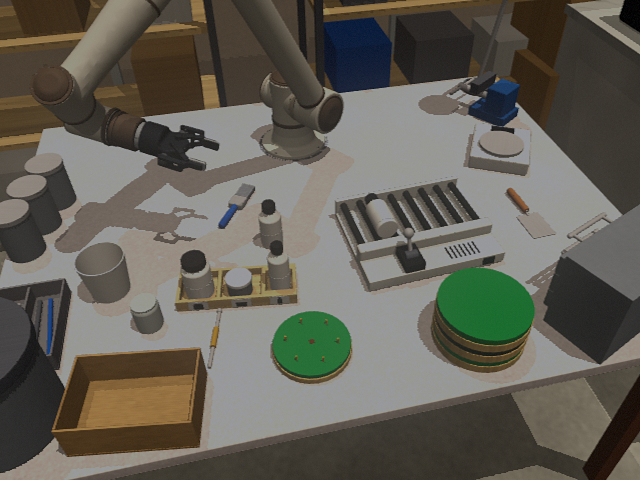

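Call:
carry_out --targets '[{"x": 0.002,"y": -0.19,"z": 0.04,"wx": 0,"wy": 0,"wz": 0},{"x": 0.002,"y": -0.38,"z": 0.08,"wx": 0,"wy": 0,"wz": 0},{"x": 0.002,"y": -0.56,"z": 0.119,"wx": 0,"wy": 0,"wz": 0},{"x": 0.002,"y": -0.654,"z": 0.139,"wx": 0,"wy": 0,"wz": 0},{"x": 0.002,"y": -0.654,"z": 0.139,"wx": 0,"wy": 0,"wz": 0},{"x": 0.002,"y": -0.654,"z": 0.139,"wx": 0,"wy": 0,"wz": 0}]'

```text
time: 35.8
ee_pos: [0.3912, -0.2597, 0.0856]
tcp_rot: [0.486, 2.197, 1.779]
wrist_force: [0.9, -0.3, 0.1]
grip_width: 0.0771
```

Run:
```python
from sv import *
o=status.get_obs();print(o['time'],o['joint_positions'].round(2),o['ee_pos'],o['grip_width'],o['wrist_force'].round(1))
P,R=cur()
cv2.imwrite("pics/w19.png",camera("wrist")[:,:,::-1])
print([(round(d['p'],2),np.round(d['location'],3).tolist()) for d in spotter.mark_of("bottle_a","wrist")[:4]])
B=[.449,-.1335,.056];h=65
calls([pose(B,h,12,180,.012)],P,R)
```

```text
35.8 [-0.93  0.8  -0.08 -1.06 -1.71  0.96] [ 0.39118226 -0.25966348  0.08564454] 0.0771367252514908 [ 0.9 -0.3  0.1]
[(0.56, [0.451, -0.132, -0.0]), (0.5, [0.489, 0.133, 0.075])]
rows 2.6 -> [ 0.444 -0.144  0.058] | {'x': 0.003, 'y': -0.001, 'z': 0.52, 'wx': -0.0, 'wy': -0.0002, 'wz': 0.0001}
```

View pics/w19.png

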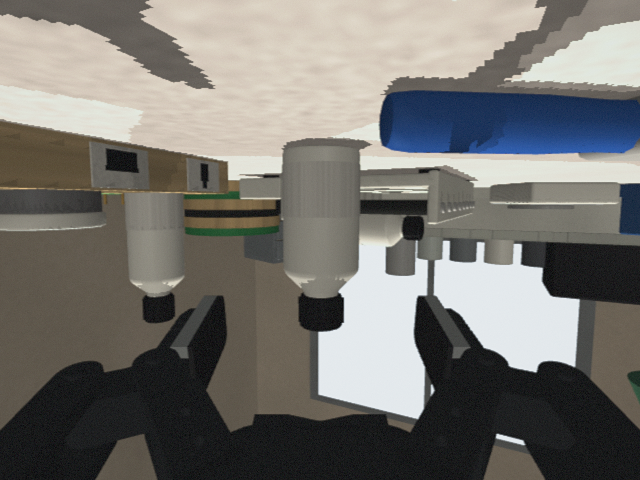

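Call:
carry_out --targets '[{"x": 0.003,"y": 0,"z": 0.17,"wx": 0,"wy": 0,"wz": 0},{"x": 0.003,"y": 0,"z": 0.34,"wx": 0,"wy": 0,"wz": 0},{"x": 0.003,"y": 0,"z": 0.46,"wx": 0,"wy": 0,"wz": 0},{"x": 0.003,"y": 0,"z": 0.52,"wx": 0,"wy": 0,"wz": 0},{"x": 0.003,"y": 0,"z": 0.52,"wx": 0,"wy": 0,"wz": 0}]'

```text
time: 36.4
ee_pos: [0.4445, -0.1429, 0.0594]
tcp_rot: [0.482, 2.199, 1.778]
wrist_force: [-0.3, 0.2, 0.1]
grip_width: 0.077
```

Call:
carry_out --targets '[{"x": 0,"y": 0,"z": 0,"wx": 0,"wy": 0,"wz": 0},{"x": 0,"y": 0,"z": 0,"wx": 0,"wy": 0,"wz": 0},{"x": 0,"y": 0,"z": 0,"wx": 0,"wy": 0,"wz": 0},{"x": 0,"y": 0,"z": 0,"wx": 0,"wy": 0,"wz": 0},{"x": 0,"y": 0,"z": 0,"wx": 0,"wy": 0,"wz": 0},{"x": 0,"y": 0,"z": 0,"wx": 0,"wy": 0,"wz": 0},{"x": 0,"y": 0,"z": 0,"wx": 0,"wy": 0,"wz": 0}]' --grip -1 --grip_force 40

```text
time: 37.1
ee_pos: [0.4441, -0.1447, 0.059]
tcp_rot: [0.485, 2.196, 1.779]
wrist_force: [-0.8, -3.8, 5.3]
grip_width: 0.0544
```

Run:
```python
from sv import *
o=status.get_obs();print(o['time'],o['joint_positions'].round(2),o['ee_pos'],o['grip_width'],o['wrist_force'].round(1))
P,R=cur();q=curq()
u=(P+[0,0,.24],R);qu=near(*u,q)
v=.044;off=.013
t=pose(m(.010,v)+[.22],3.65,78,0,off);qt=near(*t,np.array([.86,.2,-.4,.2,-.8,.65]));print(qu.round(2),qt.round(2))
js=jpath(qu,qt,4);js=[(np.array([a[0],a[1],max(a[2],.27)]),r) for a,r in js[:-1]]+[t]
qq=qu
for a in js: qq=near(*a,qq);print(qq.round(2))
calls([u]+js,P,R)
```

```text
37.1 [-0.75  0.81 -0.2  -1.2  -1.55  1.04] [ 0.44409274 -0.14471126  0.05903036] 0.054419805853819364 [-0.8 -3.8  5.3]
[-0.76  0.37 -0.12 -1.23 -1.75  0.56] [ 0.87  0.2  -0.41  0.21 -0.83  0.63]
max joint step [0.4070206060498164]
[-0.35  0.26 -0.14 -0.87 -1.59  0.48]
[ 0.06  0.19 -0.15 -0.49 -1.47  0.49]
[ 0.46  0.16 -0.22 -0.14 -1.25  0.58]
[ 0.87  0.2  -0.41  0.21 -0.83  0.63]
rows 4.8 -> [ 0.444 -0.145  0.299] | {'x': -0.002, 'y': 0.939, 'z': -0.199, 'wx': 0.0, 'wy': 0.0, 'wz': 0.0} 
rows 3.9 -> [ 0.424 -0.043  0.27 ] | {'x': 0.245, 'y': -0.043, 'z': 0.354, 'wx': 0.0662, 'wy': 0.0616, 'wz': -0.0219} 
rows 4.2 -> [0.423 0.013 0.27 ] | {'x': 0.011, 'y': 0.13, 'z': 0.181, 'wx': 0.0655, 'wy': 0.0484, 'wz': -0.0578} 
rows 4.5 -> [0.464 0.096 0.27 ] | {'x': -0.29, 'y': 0.199, 'z': 0.116, 'wx': 0.0602, 'wy': 0.0261, 'wz': -0.0853} 
rows 4.8 -> [0.482 0.266 0.233] | {'x': -0.609, 'y': 0.282, 'z': 0.202, 'wx': 0.0536, 'wy': -0.0007, 'wz': -0.102}
```

Call:
carry_out --targets '[{"x": 0,"y": 0.1,"z": -0.021,"wx": 0,"wy": 0,"wz": 0},{"x": 0,"y": 0.25,"z": -0.053,"wx": 0,"wy": 0,"wz": 0},{"x": 0,"y": 0.42,"z": -0.089,"wx": 0,"wy": 0,"wz": 0},{"x": 0,"y": 0.6,"z": -0.127,"wx": 0,"wy": 0,"wz": 0},{"x": 0,"y": 0.78,"z": -0.165,"wx": 0,"wy": 0,"wz": 0},{"x": -0.002,"y": 0.939,"z": -0.199,"wx": 0,"wy": 0,"wz": 0},{"x": -0.002,"y": 0.939,"z": -0.199,"wx": 0,"wy": 0,"wz": 0}]'

```text
time: 37.8
ee_pos: [0.4451, -0.1449, 0.3027]
tcp_rot: [0.477, 2.198, 1.766]
wrist_force: [0.9, -0.9, -4.0]
grip_width: 0.0544
```

Call:
carry_out --targets '[{"x": 0.122,"y": -0.021,"z": 0.177,"wx": 0.0331,"wy": 0.0308,"wz": -0.011},{"x": 0.245,"y": -0.043,"z": 0.354,"wx": 0.0662,"wy": 0.0616,"wz": -0.0219},{"x": 0.245,"y": -0.043,"z": 0.354,"wx": 0.0662,"wy": 0.0616,"wz": -0.0219},{"x": 0.245,"y": -0.043,"z": 0.354,"wx": 0.0662,"wy": 0.0616,"wz": -0.0219},{"x": 0.245,"y": -0.043,"z": 0.354,"wx": 0.0662,"wy": 0.0616,"wz": -0.0219},{"x": 0.245,"y": -0.043,"z": 0.354,"wx": 0.0662,"wy": 0.0616,"wz": -0.0219}]'

```text
time: 38.4
ee_pos: [0.4242, -0.0409, 0.268]
tcp_rot: [-0.065, -2.78, -1.426]
wrist_force: [0.1, -0.3, -2.7]
grip_width: 0.0547
```

Call:
carry_out --targets '[{"x": 0.011,"y": 0.13,"z": 0.181,"wx": 0.0655,"wy": 0.0484,"wz": -0.0578},{"x": 0.011,"y": 0.13,"z": 0.181,"wx": 0.0655,"wy": 0.0484,"wz": -0.0578},{"x": 0.011,"y": 0.13,"z": 0.181,"wx": 0.0655,"wy": 0.0484,"wz": -0.0578},{"x": 0.011,"y": 0.13,"z": 0.181,"wx": 0.0655,"wy": 0.0484,"wz": -0.0578},{"x": 0.011,"y": 0.13,"z": 0.181,"wx": 0.0655,"wy": 0.0484,"wz": -0.0578},{"x": 0.011,"y": 0.13,"z": 0.181,"wx": 0.0655,"wy": 0.0484,"wz": -0.0578}]'

```text
time: 39.0
ee_pos: [0.4224, 0.0143, 0.268]
tcp_rot: [0.629, -2.842, -0.782]
wrist_force: [0.2, -0.1, -3.2]
grip_width: 0.0547
```

Call:
carry_out --targets '[{"x": -0.29,"y": 0.199,"z": 0.116,"wx": 0.0602,"wy": 0.0261,"wz": -0.0853},{"x": -0.29,"y": 0.199,"z": 0.116,"wx": 0.0602,"wy": 0.0261,"wz": -0.0853},{"x": -0.29,"y": 0.199,"z": 0.116,"wx": 0.0602,"wy": 0.0261,"wz": -0.0853},{"x": -0.29,"y": 0.199,"z": 0.116,"wx": 0.0602,"wy": 0.0261,"wz": -0.0853},{"x": -0.29,"y": 0.199,"z": 0.116,"wx": 0.0602,"wy": 0.0261,"wz": -0.0853},{"x": -0.29,"y": 0.199,"z": 0.116,"wx": 0.0602,"wy": 0.0261,"wz": -0.0853},{"x": -0.29,"y": 0.199,"z": 0.116,"wx": 0.0602,"wy": 0.0261,"wz": -0.0853}]'

```text
time: 39.7
ee_pos: [0.4638, 0.0962, 0.268]
tcp_rot: [1.466, -2.703, -0.214]
wrist_force: [-0.0, -0.4, -2.1]
grip_width: 0.055
```

Call:
carry_out --targets '[{"x": -0.609,"y": 0.282,"z": 0.202,"wx": 0.0536,"wy": -0.0007,"wz": -0.102},{"x": -0.609,"y": 0.282,"z": 0.202,"wx": 0.0536,"wy": -0.0007,"wz": -0.102},{"x": -0.609,"y": 0.282,"z": 0.202,"wx": 0.0536,"wy": -0.0007,"wz": -0.102},{"x": -0.609,"y": 0.282,"z": 0.202,"wx": 0.0536,"wy": -0.0007,"wz": -0.102},{"x": -0.609,"y": 0.282,"z": 0.202,"wx": 0.0536,"wy": -0.0007,"wz": -0.102},{"x": -0.609,"y": 0.282,"z": 0.202,"wx": 0.0536,"wy": -0.0007,"wz": -0.102},{"x": -0.609,"y": 0.282,"z": 0.202,"wx": 0.0536,"wy": -0.0007,"wz": -0.102}]'

```text
time: 40.4
ee_pos: [0.4828, 0.2661, 0.2313]
tcp_rot: [-2.172, 2.048, -0.21]
wrist_force: [-0.0, -0.2, -2.4]
grip_width: 0.0544
```

Run:
```python
from sv import *
o=status.get_obs();print(o['time'],o['joint_positions'].round(2),o['ee_pos'],o['grip_width'],o['wrist_force'].round(1))
P,R=cur()
cv2.imwrite("pics/w20.png",camera("wrist")[:,:,::-1]);camera("top");camera("scene")
for l in("bottle_a","bottle_a_mid"):
  for c in("wrist","top","scene"): print(l,c,[(round(d['p'],2),np.round(d['location'],3).tolist()) for d in spotter.mark_of(l,c)[:3]])
print('target mid',m(0,.044))
v=.044;off=.0135
calls([pose(m(.010,v)+[.077],3.65,78,0,off)],P,R)
```

```text
40.4 [ 0.87  0.2  -0.41  0.2  -0.83  0.63] [0.4828063  0.26610908 0.23125109] 0.054418728741592134 [-0.  -0.2 -2.4]
bottle_a wrist [(0.78, [0.541, 0.273, 0.215])]
bottle_a top [(0.96, [0.553, 0.14, 0.074]), (0.78, [0.541, 0.27, 0.221]), (0.65, [0.603, 0.172, 0.105])]
bottle_a scene [(0.78, [0.547, 0.147, 0.076]), (0.67, [0.544, 0.268, 0.215])]
bottle_a_mid wrist [(0.97, [0.487, 0.131, 0.075])]
bottle_a_mid top [(0.65, [0.485, 0.139, 0.075]), (0.25, [0.596, -0.232, 0.001])]
bottle_a_mid scene [(0.95, [0.484, 0.134, 0.075])]
target mid [0.47520599999999996, 0.265912]
rows 2.8 -> [0.482 0.266 0.09 ] | {'x': -0.001, 'y': 0.116, 'z': 0.552, 'wx': 0.0008, 'wy': -0.0002, 'wz': -0.0008}
```

View pics/w20.png

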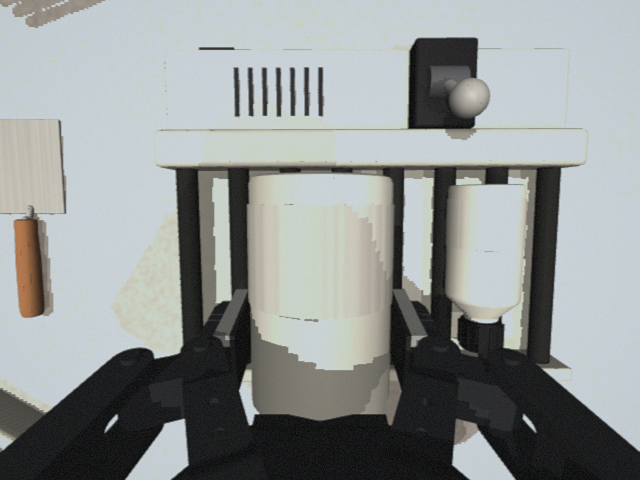

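Call:
carry_out --targets '[{"x": -0.001,"y": 0.035,"z": 0.16,"wx": 0.0008,"wy": 0,"wz": -0.0008},{"x": -0.001,"y": 0.07,"z": 0.32,"wx": 0.0008,"wy": 0,"wz": -0.0008},{"x": -0.001,"y": 0.1,"z": 0.46,"wx": 0.0008,"wy": 0,"wz": -0.0008},{"x": -0.001,"y": 0.116,"z": 0.55,"wx": 0.0008,"wy": 0,"wz": -0.0008},{"x": -0.001,"y": 0.116,"z": 0.55,"wx": 0.0008,"wy": 0,"wz": -0.0008},{"x": -0.001,"y": 0.116,"z": 0.55,"wx": 0.0008,"wy": 0,"wz": -0.0008}]'

```text
time: 41.45
ee_pos: [0.4826, 0.2676, 0.0909]
tcp_rot: [-2.179, 2.033, -0.218]
wrist_force: [0.1, -0.1, -2.4]
grip_width: 0.0544
```

Call:
carry_out --targets '[{"x": 0,"y": 0,"z": 0,"wx": 0,"wy": 0,"wz": 0},{"x": 0,"y": 0,"z": 0,"wx": 0,"wy": 0,"wz": 0},{"x": 0,"y": 0,"z": 0,"wx": 0,"wy": 0,"wz": 0},{"x": 0,"y": 0,"z": 0,"wx": 0,"wy": 0,"wz": 0},{"x": 0,"y": 0,"z": 0,"wx": 0,"wy": 0,"wz": 0}]' --grip 0.65

```text
time: 41.95
ee_pos: [0.4827, 0.2677, 0.0916]
tcp_rot: [-2.178, 2.032, -0.218]
wrist_force: [-1.2, 0.6, -0.2]
grip_width: 0.0706
```

Call:
carry_out --targets '[{"x": 0,"y": -0.03,"z": -0.14,"wx": 0,"wy": 0,"wz": 0},{"x": 0,"y": -0.07,"z": -0.33,"wx": 0,"wy": 0,"wz": 0},{"x": 0,"y": -0.115,"z": -0.53,"wx": 0,"wy": 0,"wz": 0},{"x": 0,"y": -0.15,"z": -0.7,"wx": 0,"wy": 0,"wz": 0},{"x": 0,"y": -0.15,"z": -0.7,"wx": 0,"wy": 0,"wz": 0},{"x": 0,"y": -0.15,"z": -0.7,"wx": 0,"wy": 0,"wz": 0}]'

```text
time: 42.55
ee_pos: [0.4823, 0.268, 0.2713]
tcp_rot: [-2.176, 2.032, -0.217]
wrist_force: [0.4, 0.0, -0.1]
grip_width: 0.0703
```

Run:
```python
from sv import *
o=status.get_obs();print(o['time'],o['joint_positions'].round(2),o['ee_pos'],o['grip_width'],o['wrist_force'].round(1))
P,R=cur();q=curq()
cv2.imwrite("pics/w21.png",camera("wrist")[:,:,::-1]);cv2.imwrite("pics/t21.png",cv2.resize(camera("top")[150:350,150:550,::-1],None,fx=2,fy=2));cv2.imwrite("pics/s21.png",camera("scene")[:,:,::-1])
for l in("bottle_a","switch_tip","switch"):
  for c in("wrist","top","scene"): print(l,c,[(round(d['p'],2),np.round(d['location'],3).tolist()) for d in spotter.mark_of(l,c)[:3]])
# switch push, tool down h=3.65
tip=m(.125,-.06);print('tip pred',tip)
for x in (.075,.16,.175):
  g=m(x,-.06)+[.10]
  q=near(*pose(g,3.65,90,0,.025),np.array([.7,.5,-.4,.1,-.8,.8]));print(x,g,q.round(2))
```

```text
42.55 [ 0.88  0.16 -0.35  0.19 -0.92  0.66] [0.48226237 0.26800025 0.27132497] 0.07030622192928002 [ 0.4  0.  -0.1]
bottle_a wrist [(0.95, [0.553, 0.141, 0.076]), (0.65, [0.485, 0.131, 0.075]), (0.6, [0.543, 0.273, 0.073])]
bottle_a top [(0.85, [0.554, 0.141, 0.072]), (0.58, [0.54, 0.272, 0.077])]
bottle_a scene [(0.96, [0.546, 0.143, 0.073]), (0.66, [0.544, 0.27, 0.072])]
switch_tip wrist [(0.95, [0.605, 0.169, 0.109])]
switch_tip top [(0.6, [0.604, 0.172, 0.108])]
switch_tip scene [(0.51, [0.606, 0.166, 0.106]), (0.19, [0.288, -0.214, 0.002])]Traceback (most recent call last):
  File "<stdin>", line 6, in <module>
ValueError: it knows: bed, bottle, bottle_a_mid, bottle_b_mid, bottle_c_mid, dust_brush, mixer, mould, pail, palette_knife, rack, riffler, slim_bottle, slot_slim, slot_wide, switch_tip, tin, tub, wide_jar
```

View pics/w21.png

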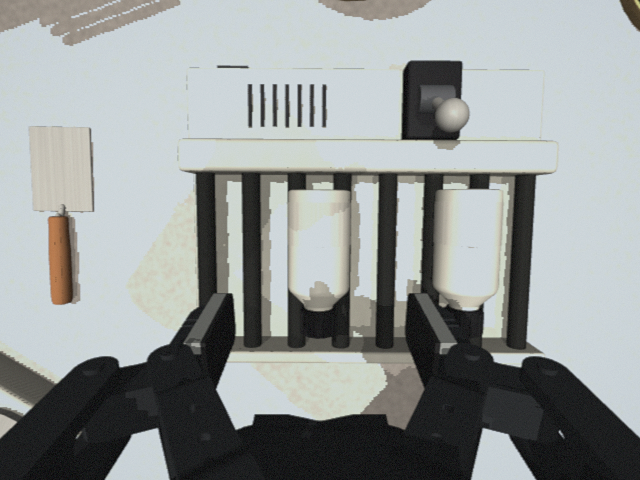

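View pics/s21.png

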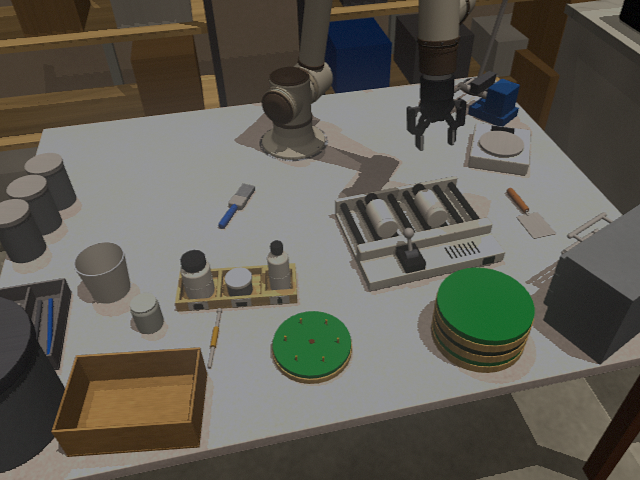

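Run:
```python
from sv import *
P,R=cur();q=curq();seq=[]
for x,z in ((.086,.20),(.086,.118),(.145,.118),(.155,.118)):
  g=m(x,-.058)+[z]
  t=pose(g,3.65,90,0,0.0);q=near(*t,q);print(x,np.round(g,3),q.round(2));seq.append(t)
calls(seq,P,R)
```

```text
0.086 [0.568 0.17  0.2  ] [ 0.56  0.37 -0.16  0.   -1.04  1.07]
0.086 [0.568 0.17  0.118] [ 0.56  0.46 -0.25 -0.   -0.86  1.07]
0.145 [0.626 0.173 0.118] [ 0.52  0.54 -0.1   0.   -0.93  1.12]
0.155 [0.636 0.174 0.118] [ 0.51  0.56 -0.07  0.   -0.94  1.12]
rows 2.9 -> [0.568 0.17  0.2  ] | {'x': 0.414, 'y': -0.248, 'z': 0.338, 'wx': -0.0336, 'wy': -0.0003, 'wz': 0.0009} 
rows 1.6 -> [0.568 0.17  0.118] | {'x': 0.0, 'y': 0.0, 'z': 0.328, 'wx': 0.0, 'wy': 0.0, 'wz': 0.0} 
rows 1.2 -> [0.626 0.173 0.118] | {'x': 0.0, 'y': -0.236, 'z': 0.0, 'wx': 0.0, 'wy': 0.0, 'wz': 0.0} 
rows 0.2 -> [0.636 0.174 0.118] | {'x': 0.0, 'y': -0.04, 'z': 0.0, 'wx': 0.0, 'wy': 0.0, 'wz': 0.0}
```

Call:
carry_out --targets '[{"x": 0.414,"y": -0.248,"z": 0.338,"wx": -0.0336,"wy": 0,"wz": 0.0009},{"x": 0.414,"y": -0.248,"z": 0.338,"wx": -0.0336,"wy": 0,"wz": 0.0009},{"x": 0.414,"y": -0.248,"z": 0.338,"wx": -0.0336,"wy": 0,"wz": 0.0009},{"x": 0.414,"y": -0.248,"z": 0.338,"wx": -0.0336,"wy": 0,"wz": 0.0009},{"x": 0.414,"y": -0.248,"z": 0.338,"wx": -0.0336,"wy": 0,"wz": 0.0009},{"x": 0.414,"y": -0.248,"z": 0.338,"wx": -0.0336,"wy": 0,"wz": 0.0009},{"x": 0.414,"y": -0.248,"z": 0.338,"wx": -0.0336,"wy": 0,"wz": 0.0009}]' --grip -1

```text
time: 43.7
ee_pos: [0.5674, 0.1709, 0.2019]
tcp_rot: [-2.291, 2.147, -0.003]
wrist_force: [-0.1, -0.7, 0.4]
grip_width: -0.0002
```

Run:
```python
from sv import *
o=status.get_obs();print(o['time'],o['joint_positions'].round(2),o['ee_pos'],o['grip_width'],o['wrist_force'].round(1))
P,R=cur()
calls([pose(m(.086,-.058)+[.118],3.65,90,0,0.0)],P,R)
cv2.imwrite("pics/w22.png",camera("wrist")[:,:,::-1])
im=camera("scene");cv2.imwrite("pics/s22.png",cv2.resize(im[100:300,300:540,::-1],None,fx=3,fy=3))
```

```text
43.7 [ 0.57  0.37 -0.16  0.   -1.04  1.07] [0.5674148  0.17094254 0.20185731] -0.00023200905164494617 [-0.1 -0.7  0.4]
rows 1.7 -> [0.568 0.17  0.118] | {'x': 0.006, 'y': 0.001, 'z': 0.335, 'wx': -0.0005, 'wy': 0.0, 'wz': 0.0002}
```

View pics/w22.png

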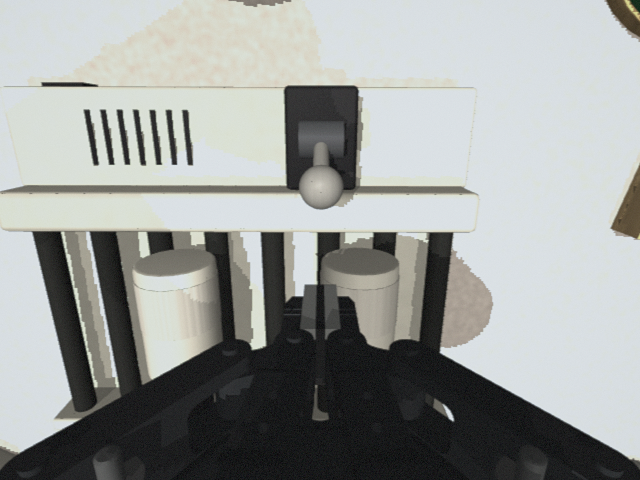

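View pics/s22.png

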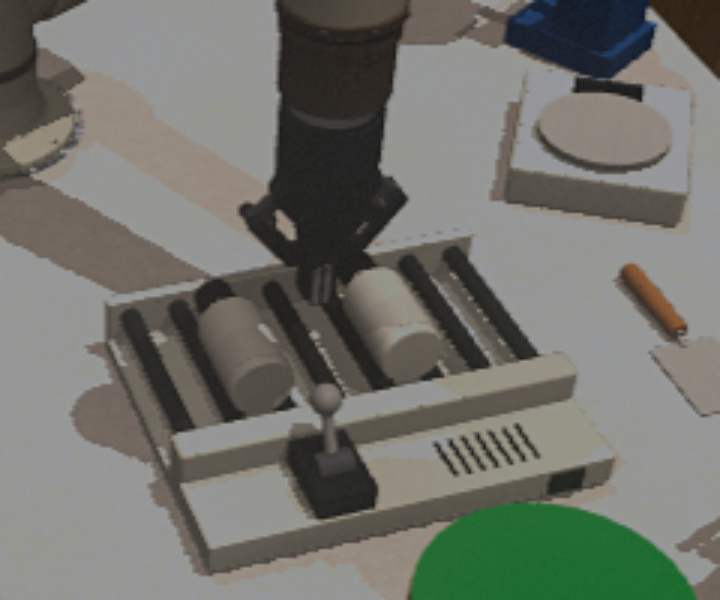

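Call:
carry_out --targets '[{"x": 0.004,"y": 0,"z": 0.17,"wx": 0,"wy": 0,"wz": 0},{"x": 0.004,"y": 0,"z": 0.335,"wx": 0,"wy": 0,"wz": 0},{"x": 0.004,"y": 0,"z": 0.335,"wx": 0,"wy": 0,"wz": 0},{"x": 0.004,"y": 0,"z": 0.335,"wx": 0,"wy": 0,"wz": 0}]'

```text
time: 44.2
ee_pos: [0.5681, 0.1694, 0.1178]
tcp_rot: [-2.292, 2.148, -0.004]
wrist_force: [0.3, -0.0, 0.6]
grip_width: -0.0
```

Call:
carry_out --targets '[{"x": 0,"y": -0.04,"z": 0,"wx": 0,"wy": 0,"wz": 0},{"x": 0,"y": -0.08,"z": 0,"wx": 0,"wy": 0,"wz": 0},{"x": 0,"y": -0.12,"z": 0,"wx": 0,"wy": 0,"wz": 0},{"x": 0,"y": -0.16,"z": 0,"wx": 0,"wy": 0,"wz": 0},{"x": 0,"y": -0.2,"z": 0,"wx": 0,"wy": 0,"wz": 0},{"x": 0,"y": -0.236,"z": 0,"wx": 0,"wy": 0,"wz": 0},{"x": 0,"y": -0.236,"z": 0,"wx": 0,"wy": 0,"wz": 0}]'

```text
time: 44.9
ee_pos: [0.6283, 0.1726, 0.1166]
tcp_rot: [-2.289, 2.15, -0.003]
wrist_force: [-0.7, -1.0, 1.6]
grip_width: -0.0005
```

Run:
```python
from sv import *
o=status.get_obs();print(o['time'],o['ee_pos'],o['wrist_force'].round(1))
camera("wrist");im=camera("scene");cv2.imwrite("pics/s23.png",cv2.resize(im[100:300,300:540,::-1],None,fx=3,fy=3))
for c in("wrist","scene"):
  for d in spotter.mark_of("switch_tip",c)[:2]:
    l=d['location'];dx=l[0]-.478;dy=l[1]-.222;print(c,round(d['p'],2),np.round(l,3),'xm',dx*.998+dy*.0635)
```

```text
44.9 [0.62825221 0.17255071 0.11657492] [-0.7 -1.   1.6]
wrist 0.95 [0.657 0.171 0.109] xm 0.17532910000000007
scene 0.2 [0.482 0.134 0.08 ] xm -0.0019761500000000085
```

View pics/s23.png

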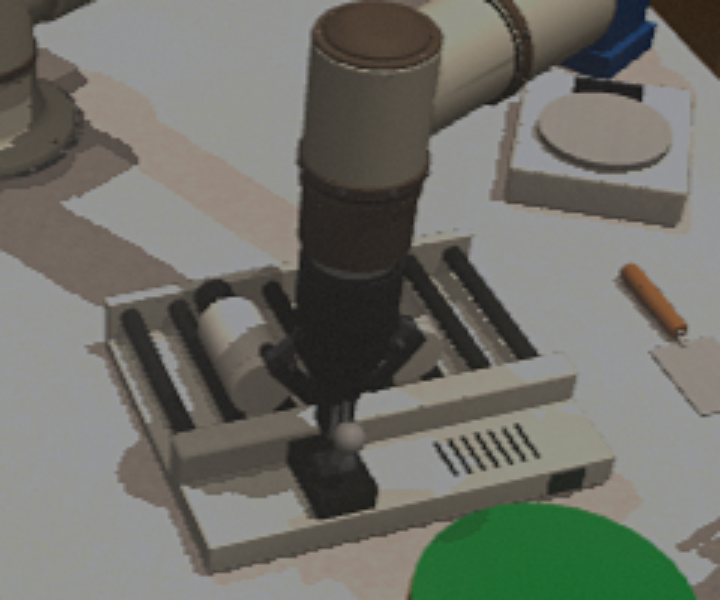

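Call:
carry_out --targets '[{"x": 0,"y": -0.012,"z": 0,"wx": 0,"wy": 0,"wz": 0},{"x": 0,"y": -0.024,"z": 0,"wx": 0,"wy": 0,"wz": 0},{"x": 0,"y": -0.024,"z": 0,"wx": 0,"wy": 0,"wz": 0}]'

```text
time: 45.4
ee_pos: [0.6326, 0.1728, 0.1167]
tcp_rot: [2.29, -2.15, 0.001]
wrist_force: [-0.3, 0.4, -1.2]
grip_width: 0.0003
```

Run:
```python
from sv import *
o=status.get_obs();print(o['time'],o['ee_pos'],o['wrist_force'].round(1))
camera("wrist")
for c in("wrist",):
  for d in spotter.mark_of("switch_tip",c)[:2]:
    l=d['location'];dx=l[0]-.478;dy=l[1]-.222;print(c,round(d['p'],2),np.round(l,3),'xm',dx*.998+dy*.0635)
```

```text
45.4 [0.63256035 0.1728477  0.11672171] [-0.3  0.4 -1.2]
wrist 0.93 [0.656 0.174 0.109] xm 0.1749081
```

Call:
carry_out --targets '[{"x": 0,"y": -0.01,"z": 0,"wx": 0,"wy": 0,"wz": 0},{"x": 0,"y": -0.02,"z": 0,"wx": 0,"wy": 0,"wz": 0},{"x": 0,"y": -0.02,"z": 0,"wx": 0,"wy": 0,"wz": 0}]'

```text
time: 45.8
ee_pos: [0.6336, 0.1728, 0.1166]
tcp_rot: [2.284, -2.145, -0.007]
wrist_force: [-11.3, 0.0, 5.7]
grip_width: 0.0001
```

Run:
```python
from sv import *
o=status.get_obs();print(o['time'],o['ee_pos'],o['wrist_force'].round(1))
cv2.imwrite("pics/w24.png",camera("wrist")[:,:,::-1])
for c in("wrist",):
  for d in spotter.mark_of("switch_tip",c)[:2]:
    l=d['location'];dx=l[0]-.478;dy=l[1]-.222;print(c,round(d['p'],2),np.round(l,3),'xm',dx*.998+dy*.0635)
```

```text
45.8 [0.63364461 0.17275763 0.11662845] [-11.3   0.    5.7]
wrist 0.64 [0.657 0.17  0.109] xm 0.17497254999999998
```

View pics/w24.png

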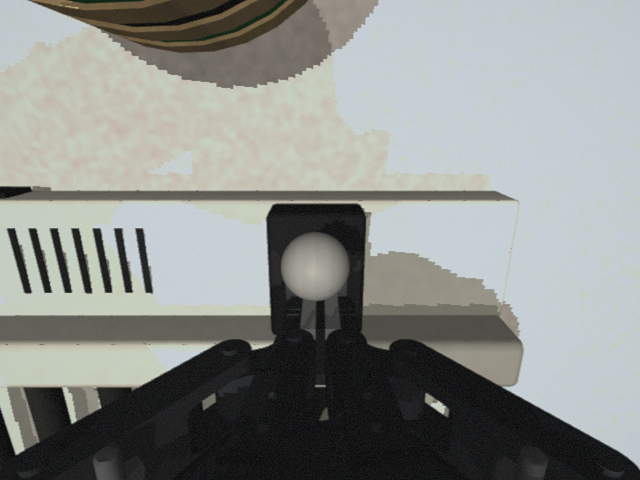

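Call:
carry_out --targets '[{"x": 0,"y": 0.06,"z": 0,"wx": 0,"wy": 0,"wz": 0},{"x": 0,"y": 0.12,"z": 0,"wx": 0,"wy": 0,"wz": 0},{"x": 0,"y": 0.12,"z": -0.2,"wx": 0,"wy": 0,"wz": 0},{"x": 0,"y": 0.12,"z": -0.4,"wx": 0,"wy": 0,"wz": 0},{"x": 0,"y": 0.3,"z": -0.6,"wx": 0,"wy": 0,"wz": 0},{"x": 0,"y": 0.5,"z": -0.7,"wx": 0,"wy": 0,"wz": 0},{"x": 0,"y": 0.5,"z": -0.7,"wx": 0,"wy": 0,"wz": 0},{"x": 0,"y": 0.5,"z": -0.7,"wx": 0,"wy": 0,"wz": 0}]'

```text
time: 46.7
ee_pos: [0.5121, 0.1657, 0.296]
tcp_rot: [-2.286, 2.143, -0.006]
wrist_force: [0.7, 0.2, 0.3]
grip_width: 0.0004
```

Run:
```python
from sv import *
o=status.get_obs();print(o['time'],o['ee_pos'],o['wrist_force'].round(1))
cv2.imwrite("pics/w25.png",camera("wrist")[:,:,::-1]);camera("top");cv2.imwrite("pics/s25.png",camera("scene")[:,:,::-1])
for l in("switch_tip","bottle_a","wide_jar","slim_bottle","dust_brush","pail","tub","tin"):
  for c in("wrist","top","scene"): print(l,c,[(round(d['p'],2),np.round(d['location'],3).tolist()) for d in spotter.mark_of(l,c)[:3] if d['p']>.4])
```

```text
46.7 [0.51211022 0.16573219 0.29596413] [0.7 0.2 0.3]
switch_tip wrist [(0.82, [0.656, 0.174, 0.11])]
switch_tip top [(0.58, [0.657, 0.178, 0.108])]
switch_tip scene [(0.6, [0.657, 0.174, 0.103])]
bottle_a wrist [(0.81, [0.542, 0.276, 0.075]), (0.57, [0.55, 0.141, 0.075])]
bottle_a top [(0.94, [0.556, 0.14, 0.071]), (0.89, [0.54, 0.274, 0.077]), (0.74, [0.476, 0.227, -0.002])]
bottle_a scene [(0.72, [0.544, 0.273, 0.071]), (0.59, [0.547, 0.146, 0.077])]
wide_jar wrist []
wide_jar top [(0.72, [0.586, -0.326, 0.008])]
wide_jar scene [(0.79, [0.58, -0.328, 0.009])]
slim_bottle wrist [(0.72, [0.613, -0.14, 0.007])]
slim_bottle top [(0.74, [0.495, 0.548, -0.001]), (0.59, [0.614, -0.134, 0.006])]
slim_bottle scene []
dust_brush wrist [(0.58, [0.293, -0.212, 0.0])]
dust_brush top [(0.74, [0.297, -0.213, -0.0])]
dust_brush scene [(0.67, [0.29, -0.214, 0.0]), (0.42, [0.541, 0.273, 0.069])]
pail wrist []
pail top [(0.83, [0.525, -0.528, 0.001])]
pail scene [(0.87, [0.521, -0.531, -0.001]), (0.49, [0.547, 0.142, 0.077])]
tub wrist []
tub top [(0.96, [0.608, -0.228, 0.011]), (0.69, [0.484, 0.138, 0.075])]
tub scene [(0.72, [0.604, -0.233, 0.008])]
tin wrist []
tin top [(0.89, [0.654, -0.436, -0.004]), (0.49, [0.493, 0.55, -0.005])]
tin scene [(0.78, [0.65, -0.436, -0.001])]
```

View pics/w25.png

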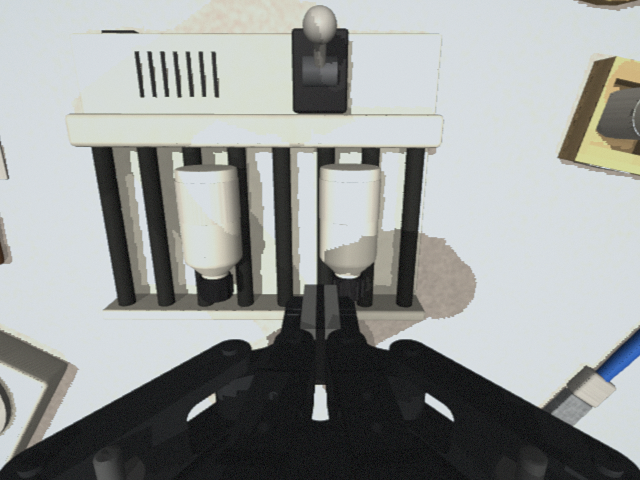

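View pics/s25.png

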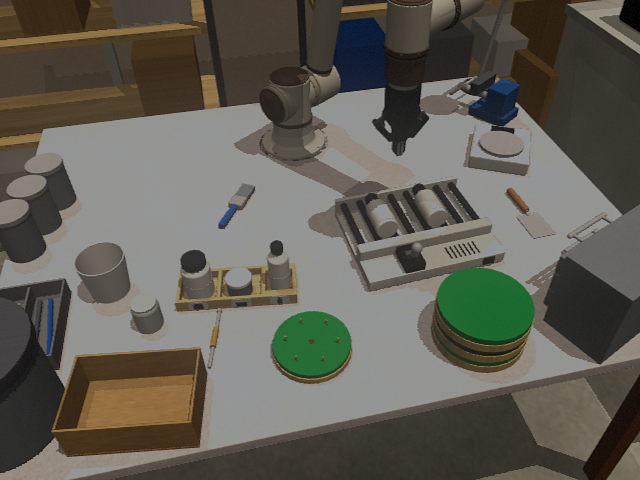

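The lever now leans away, with the ball at wrist pixel (319,25). Both white bottles lie in their valleys, at wrist pixels (207,235) and (349,230). The jar and slim bottle stand in the rack.

```bash
python3 -c "
from bench import workorder,status
print(workorder.hand_in(),status.get_obs()['time'])"
```

```text
the job is handed in; nothing more can be done
the job is handed in; nothing more can be done
```

The changeover is done and handed in at about 47 s of robot time, in the order asked. No verdict came back.

- **Rack:** the wide jar stands upright in the wide compartment and the slim bottle in the slim one. The last camera readings agree with this.
- **Rollers:** only two white bottles were on the bench. Both lie along the rollers, in the −88 mm and +44 mm valleys, with caps towards the robot and axes about 75 mm high. One of them was knocked about 4 cm aside during the run, so I measured it again before picking it up.
- **Switch:** pushed last, until it met its stop at about 11 N. The tip moved 52 mm, against about 53 mm expected for a full throw, and it stayed there once the arm was clear.
- **Other things on the bench:** the pail, tub, tin and brush read where they were, within a few millimetres. The mould, palette knife and modelling tool were checked only by eye in the last picture.

**Problems during the run:**
- **Early bad approach:** my first approach pose ran joints 3 and 4 to the ends of their ranges. Joint 4 read 2.053 rad, against a listed limit of 2.05, and the wrist force briefly read about 70 N with no contact visible. I could not tell whether that counts as passing a range.
- **Spotter misreadings:** the spotter gave a few false or missing readings, such as no slim bottle in the last scene picture. The other cameras covered those.

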